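# Put away the parts of a stripped amplifier

### The job

Put away the parts salvaged from an amplifier: empty all the brass spacers from the yellow cup into the red bin and stand the cup upright back on the middle of its cork mat. Stack all the blue can capacitors lying in the grey tray as a pyramid on the wooden rack, square and centred on it: three side by side in the notches, the others saddled in the gaps of the row below, however many there are. Leave the multimeter and the screwdriver where they are.

Things in the scene. Friction and masses are not known exactly. Their poses are not given: they have to be found in the camera images.
- cap1: Can capacitor (or absent): cylinder 40 mm in diameter, 62 mm long, blue sleeve, flat ends (one aluminium, one black), about 0.11 kg. It starts lying in the grey tray, its axis up to about 0.65 rad from the world x. Best gripped across its two ends (62 mm) with the fingertips above the tray rim. It can roll. Origin at its centre; its own x is the cylinder axis.
- cap2: Can capacitor (or absent): cylinder 40 mm in diameter, 62 mm long, blue sleeve, flat ends (one aluminium, one black), about 0.11 kg. It starts lying in the grey tray, its axis up to about 0.65 rad from the world x. Best gripped across its two ends (62 mm) with the fingertips above the tray rim. It can roll. Origin at its centre; its own x is the cylinder axis.
- cap3: Can capacitor (or absent): cylinder 40 mm in diameter, 62 mm long, blue sleeve, flat ends (one aluminium, one black), about 0.11 kg. It starts lying in the grey tray, its axis up to about 0.65 rad from the world x. Best gripped across its two ends (62 mm) with the fingertips above the tray rim. It can roll. Origin at its centre; its own x is the cylinder axis.
- cap4: Can capacitor (or absent): cylinder 40 mm in diameter, 62 mm long, blue sleeve, flat ends (one aluminium, one black), about 0.11 kg. It starts lying in the grey tray, its axis up to about 0.65 rad from the world x. Best gripped across its two ends (62 mm) with the fingertips above the tray rim. It can roll. Origin at its centre; its own x is the cylinder axis.
- cap5: Can capacitor (or absent): cylinder 40 mm in diameter, 62 mm long, blue sleeve, flat ends (one aluminium, one black), about 0.11 kg. It starts lying in the grey tray, its axis up to about 0.65 rad from the world x. Best gripped across its two ends (62 mm) with the fingertips above the tray rim. It can roll. Origin at its centre; its own x is the cylinder axis.
- cap6: Can capacitor (or absent): cylinder 40 mm in diameter, 62 mm long, blue sleeve, flat ends (one aluminium, one black), about 0.11 kg. It starts lying in the grey tray, its axis up to about 0.65 rad from the world x. Best gripped across its two ends (62 mm) with the fingertips above the tray rim. It can roll. Origin at its centre; its own x is the cylinder axis.
- rack: Fixed wooden rack: plank 54 mm (x) by 176 mm (y), 20 mm high, with four cross ridges 20 mm wide, 8 mm high, at y = -72, -24, 24, 72 mm, making three notches. A capacitor lies in a notch along the rack x axis, overhanging the plank by 4 mm at each end, its centre 42.3 mm above the bench. Origin: centre of the underside. Its yaw varies.
- rack_b1 (a point): Where the centre of a capacitor lies in this place of the pyramid: left (+y) notch of the bottom row, at y = +48 mm, z = 42.3 mm in the rack's frame.
- rack_b2 (a point): Where the centre of a capacitor lies in this place of the pyramid: middle notch of the bottom row, at y = 0, z = 42.3 mm in the rack's frame.
- rack_b3 (a point): Where the centre of a capacitor lies in this place of the pyramid: right (-y) notch of the bottom row, at y = -48 mm, z = 42.3 mm in the rack's frame.
- rack_m1 (a point): Where the centre of a capacitor lies in this place of the pyramid: second layer, in the gap between bottom left and middle, at y = +24 mm, z = 74.3 mm in the rack's frame.
- rack_m2 (a point): Where the centre of a capacitor lies in this place of the pyramid: second layer, in the gap between bottom middle and right, at y = -24 mm, z = 74.3 mm in the rack's frame.
- rack_t (a point): Where the centre of a capacitor lies in this place of the pyramid: top of the pyramid, in the gap between the two of the second layer, at y = 0, z = 106.3 mm in the rack's frame.
- bin: Fixed red open bin, 115 by 115 mm outside, 45 mm high, walls and floor 4 mm. Origin: centre of the underside, axes along its sides.
- mat: Fixed round cork mat, 100 mm in diameter, 4 mm thick, on which the cup stands. Origin: centre of the underside.
- cup: Yellow round plastic cup, 66 mm high, 54 mm in diameter at the foot, 62 mm at the rim, wall 3 mm, floor 4 mm, 0.09 kg empty; it stands on the cork mat with the spacers loose in it. Origin: centre of the underside; z points out of its mouth. It can be gripped across its diameter from above or tilted.
- spacer1: Brass spacer: small cylinder, 12 mm in diameter and 14 mm long, 12 g, at first standing in the cup (or absent). Origin at its centre; its own z is its axis.
- spacer2: Brass spacer: small cylinder, 12 mm in diameter and 14 mm long, 12 g, at first standing in the cup (or absent). Origin at its centre; its own z is its axis.
- spacer3: Brass spacer: small cylinder, 12 mm in diameter and 14 mm long, 12 g, at first standing in the cup (or absent). Origin at its centre; its own z is its axis.
- spacer4: Brass spacer: small cylinder, 12 mm in diameter and 14 mm long, 12 g, at first standing in the cup (or absent). Origin at its centre; its own z is its axis.
- spacer5: Brass spacer: small cylinder, 12 mm in diameter and 14 mm long, 12 g, at first standing in the cup (or absent). Origin at its centre; its own z is its axis.
- meter: Bystander: yellow multimeter, 75 by 150 by 32 mm, lying on the bench. Origin: centre of the underside.
- driver: Bystander: red-handled screwdriver lying on the bench, about 200 mm long. Origin under its middle; it lies along its own x.
- tray: Grey tray fixed on the bench, 305 mm (x) by 310 mm (y), in which the capacitors lie at the start: floor 4 mm thick, rim 4 mm thick and standing 14 mm above the bench. Origin: centre of the underside.
There are look-alikes about, which are no part of the job. What is shaped like the cap3 but pink or white is not meant.

How it is judged:
By the outcome, as a careful person would: the job done as asked, in the order asked, and still so for the second after the job is handed in, with the robot touching nothing.
Of cap1, cap2, cap3, cap4, cap5, cap6 only 4 to 6 are there at a start; the rules pass over those that are not, and their reading is None.
Of spacer1, spacer2, spacer3, spacer4, spacer5 only 3 to 5 are there at a start; the rules pass over those that are not, and their reading is None.
At some moment in a run one of cap1, cap2, cap3, cap4, cap5, cap6 may be knocked a few centimetres aside while the robot is not near it.
It also fails if it takes over 210 s, if anything falls off the work surface, if the arm or the gripper's body presses on something with over 40 N, if the wrist force passes 120 N, or if a joint passes its speed limit or range.

### The arm

A 6-joint arm with a two-finger parallel gripper is mounted at the origin on the work surface. World frame = base frame: x ahead of the robot, y to its left, z up, the work surface at z = 0. Lengths are in m, angles in rad, forces in N, time in s.
With the tool pointing down it reaches from about 0.25 to 0.725 m from the base axis. Payload 4 kg.
Tool frame: the origin (TCP) lies midway between the tips of the shut fingers; the grasp point (between the pads) lies 19 mm behind it (bot.grasp_offset is the distance from the TCP to the grasp point, in m); z points along the fingers, y is the direction in which the jaws open and shut (so a half turn about z gives the same grasp; the last joint's range is limited). The gripper opens to 85 mm and grips with 20 to 120 N. Pads are 22 mm wide; open, the fingers measure 114 mm over their backs; the gripper's body (76 mm by 85 mm) begins 54 mm behind the grasp point. The pads swing forward as they close: fully open they stand 13 mm farther back than shut.
Start: joints at [-1.207, 0.241, 0.005, 1.335, 0, 1.571], TCP at [0.178, -0.467, 0.231] pointing down, gripper open.
Joint ranges: [-2.72, 2.72], [-1.05, 1.87], [-1.09, 1.28], [-1.99, 2.15], [-1.42, 1.44], [-3.14, 3.14]. Speed limits (rad/s): [2.79, 2.79, 3.14, 3.14, 3.14, 3.14].

### API

Orientations are given as a unit quaternion [x, y, z, w].
In Python, from workcell import sensors, optics, bot gives the robot as it stands.
- The arm moves only by the tool apply_moves, never from a script. Its argument "plan" is one flat list of numbers, 6 for each row, row after row: the shift along the tool's x, y, z in m, then the turn, a rotation vector about the tool's x, y, z in rad. In form: [tx, ty, tz, ax, ay, az, tx, ty, tz, ax, ay, az, ...]. A call has 1 to 12 rows; each row is the pose to reach, as a shift and turn from the pose commanded when the call began, along the tool's axes at that moment; what a row does not reach only later rows make up. A row lasts 1/12 s, in which the tool goes at most 41.7 mm and 7.16 degrees, less where a joint would pass 70% of its speed; a pose out of reach is approached as far as the arm can. A call with a gripper value outside its range is refused whole. "grip" is the finger opening in m, from 0 to 0.0854, set as the call begins (left out, the last holds). The fingers move at their own pace and stop on an object; the grip force is fixed at half the most. Time passes only in rows, so rows that repeat a pose let the fingers close. It gives the time, the measured TCP pose, the force and the opening at its end, in the units of the state.
- sensors.get_obs(): the state, without advancing time (a new reading comes with each control period).
- optics.camera(name): name is "scene" or "side" or "wrist"; returns a dict with "pixels" (420x560x3 uint8, red, green, blue), "fx", "fy", "cx", "cy" (pixels), "k1" (the pictures are not rectified: a ray, as slopes to the right and down, at radius r is drawn at 1 + k1 r^2 times it, then the intrinsics apply), "pose" (4x4, takes a point from camera to world coordinates); the wrist camera has in their place "tool_from_camera" (4x4, takes a point from camera to tool coordinates, whose origin is the TCP and whose axes are the flange's). Camera axes: x right, y up, looking along -z (the intrinsics and any distortion apply to the point x, -y, -z); pixel columns grow to the right and rows downward; lengths in m; the calibration is good to about 2 mm. A picture is of the moment at which its call begins: read the wrist's pose just before it. There is no depth.
- bot.job_done(): hands the job in, once; it reports no verdict.
The state is a dict: "clock": time; "joint_pos": joint angles; "joint_vel": joint speeds; "tau": joint torques, N m; "eef_pos": TCP position; "tool_rot": TCP orientation; "ft_force": force on the tool from outside, world axes, zero at the start; "ft_torque": the same for the moment, N m; "grip_width": finger opening in m.
Only numpy, scipy, OpenCV 4.12 (cv2) and the standard library are available. Lean on these libraries where they do the work, as an engineer would, in place of code of your own. Each camera call takes 0.05 s, during which the arm holds its last target.

## Working session

There is one attempt and no reset: what is moved stays moved. The work goes in short steps, Python scripts to look and compute and a tool call to move; the robot and the scene stay as the last step left them, time stands still between calls to the robot, and variables do not carry over. Pictures are saved under pics/ and viewed, and the job is handed in when it is done.

Besides the shell and the picture viewer there is one more tool, called in YAML: its name, and indented under it one key for each argument. apply_moves: Moves the arm, as the interface text tells. Its arguments: {"type":"object","properties":{"plan":{"type":"array","items":{"type":"number"}},"grip":{"type":"number"}},"required":["plan"]}

```bash
ls; mkdir -p pics; python3 - <<'E'
from workcell import sensors, optics, bot
import cv2,numpy as np
print(sensors.get_obs()); print(bot.grasp_offset)
for n in ["scene","side","wrist"]:
    c=optics.camera(n); cv2.imwrite(f"pics/{n}0.png",c["pixels"][:,:,::-1])
    print(n,{k:(np.round(v,4).tolist() if hasattr(v,'tolist') else v) for k,v in c.items() if k!="pixels"})
E
```

```text
pics
{'clock': 0.0, 'joint_pos': array([-1.20699845e+00,  2.41429156e-01,  3.71982676e-03,  1.33525044e+00,
       -1.75376495e-05,  1.57080789e+00]), 'joint_vel': array([ 8.96043425e-05, -3.85207162e-04,  9.32076537e-04, -9.52545854e-04,
        8.90721532e-05, -1.17985061e-03]), 'tau': array([-1.92841529e-03, -3.72317505e+01,  2.52408475e+01,  1.70079817e-02,
       -6.85991586e-05, -4.06496255e-06]), 'eef_pos': array([ 0.17767494, -0.46666567,  0.23040325]), 'tool_rot': array([ 9.83502422e-01,  1.80891726e-01, -2.04310518e-04, -1.06228507e-03]), 'ft_force': array([ 0.24739477, -0.0529834 ,  0.29502764]), 'ft_torque': array([ 0.02660205, -0.06289477, -0.06007412]), 'grip_width': 0.08536147011225378}
0.0187
scene {'fx': 379.28361684674456, 'fy': 379.28361684674456, 'cx': 280.133639864245, 'cy': 210.161394833908, 'k1': -0.056381418389005775, 'pose': [[0.0517, -0.5955, 0.8017, 1.4775], [0.9987, 0.034, -0.0391, -0.0173], [-0.004, 0.8026, 0.5965, 0.755], [0.0, 0.0, 0.0, 1.0]]}
side {'fx': 411.24149292845215, 'fy': 411.24149292845215, 'cx': 285.9907285693819, 'cy': 216.6180401053764, 'k1': -0.010403259083178311, 'pose': [[0.9902, 0.0901, -0.1071, 0.5375], [-0.1386, 0.7392, -0.6591, -0.583], [0.0197, 0.6674, 0.7444, 0.8067], [0.0, 0.0, 0.0, 1.0]]}
wrist {'fx': 375.858754456325, 'fy': 375.858754456325, 'cx': 280.8774851487404, 'cy': 213.62149939230292, 'k1': -0.07066416932421571, 'tool_from_camera': [[-0.0015, 0.9507, 0.3101, 0.0803], [1.0, 0.0012, 0.0012, 0.0011], [0.0008, 0.3101, -0.9507, -0.1438], [0.0, 0.0, 0.0, 1.0]]}
```

View pics/scene0.png

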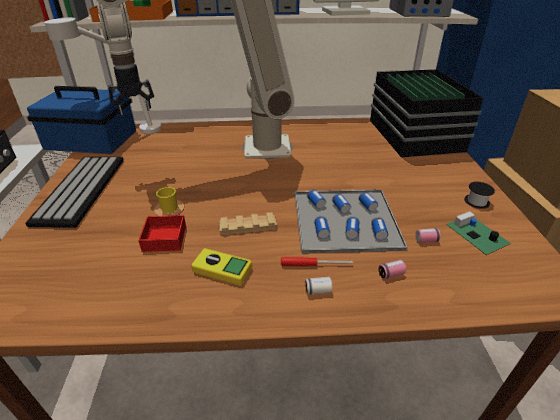

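View pics/side0.png

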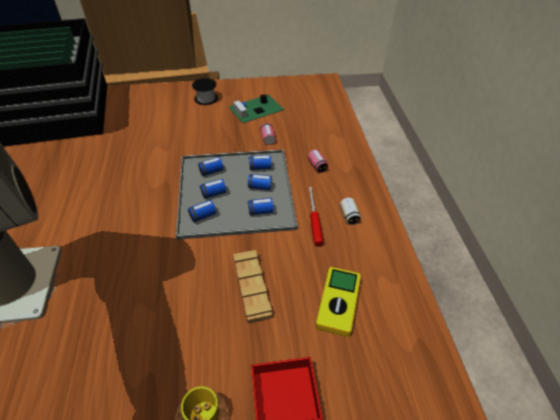

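View pics/wrist0.png

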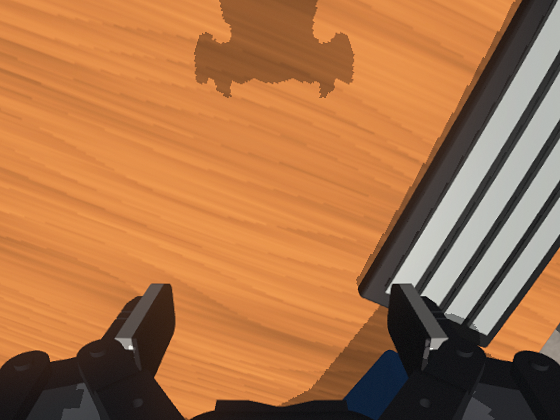

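```bash
cat > h.py <<'E'
from workcell import sensors, optics, bot
import cv2,numpy as np
from scipy.spatial.transform import Rotation as R
def cam(n,save=None):
    o=sensors.get_obs(); c=optics.camera(n)
    if n=="wrist":
        T=np.eye(4);T[:3,:3]=R.from_quat(o["tool_rot"]).as_matrix();T[:3,3]=o["eef_pos"]
        c["pose"]=T@c["tool_from_camera"]
    c["pose"]=np.array(c["pose"])
    c["bgr"]=c["pixels"][:,:,::-1].copy()
    if save: cv2.imwrite("pics/"+save+".png",c["bgr"])
    return c
def proj(c,P):
    P=np.atleast_2d(P); T=np.linalg.inv(c["pose"]); q=P@T[:3,:3].T+T[:3,3]
    s=np.stack([q[:,0]/-q[:,2],-q[:,1]/-q[:,2]],1); r2=(s**2).sum(1,keepdims=True)
    s=s*(1+c["k1"]*r2); return np.stack([c["fx"]*s[:,0]+c["cx"],c["fy"]*s[:,1]+c["cy"]],1)
def ray(c,uv):
    uv=np.atleast_2d(np.array(uv,float)); d=np.stack([(uv[:,0]-c["cx"])/c["fx"],(uv[:,1]-c["cy"])/c["fy"]],1); s=d.copy()
    for _ in range(20): s=d/(1+c["k1"]*(s**2).sum(1,keepdims=True))
    v=np.stack([s[:,0],-s[:,1],-np.ones(len(s))],1)@c["pose"][:3,:3].T
    return c["pose"][:3,3],v
def onplane(c,uv,z):
    o,v=ray(c,uv); return o+v*((z-o[2])/v[:,2])[:,None]
def tool_down(yaw):
    """tool z down; tool y (jaw) direction at world angle yaw"""
    y=np.array([np.cos(yaw),np.sin(yaw),0]);z=np.array([0,0,-1.]);x=np.cross(y,z)
    return np.stack([x,y,z],1)
def delta(pos,Rm,o=None):
    o=o or sensors.get_obs(); R0=R.from_quat(o["tool_rot"]).as_matrix()
    t=R0.T@(np.array(pos)-o["eef_pos"]); r=R.from_matrix(R0.T@Rm).as_rotvec()
    return np.round(t,4).tolist()+np.round(r,4).tolist()
E
python3 - <<'E'
from h import *
for n in ["scene","side"]:
    c=cam(n); b=c["bgr"]
    o=onplane(c,[[0,0]],0)
    rois={"scene":[(130,180,160,120),(290,180,120,75),(210,205,75,40)],"side":[(170,370,170,50),(170,140,140,100),(220,240,70,90)]}[n]
    for i,(x,y,w,h) in enumerate(rois):
        k=int(min(800/w,600/h)); cv2.imwrite(f"pics/z_{n}{i}.png",cv2.resize(b[y:y+h,x:x+w],None,fx=k,fy=k,interpolation=cv2.INTER_CUBIC)); print(n,i,x,y,k)
E
```

```text
scene 0 130 180 5
scene 1 290 180 6
scene 2 210 205 10
side 0 170 370 4
side 1 170 140 5
side 2 220 240 6
```

```bash
python3 - <<'E'
from h import *
c=cam("scene"); s=cam("side")
print("cup rim", onplane(c,[[167,192]],.07), onplane(s,[[201,401]],.07))
print("mat", onplane(c,[[169,210]],.004))
print("bin top", onplane(c,[[144,219],[186,218],[183,247],[141,247]],.045), onplane(s,[[254,365],[311,361]],.045))
print("rack",onplane(c,[[249,226]],.025), onplane(s,[[239,255],[258,252],[270,313],[249,318]],.028))
print("tray",onplane(s,[[182,155],[285,152],[296,229],[180,233]],.014),onplane(c,[[296,191],[380,191],[404,247],[297,248]],.014))
hsv=cv2.cvtColor(s["bgr"],cv2.COLOR_BGR2HSV); m=((hsv[...,0]>100)&(hsv[...,0]<130)&(hsv[...,1]>120)&(hsv[...,2]>50)).astype(np.uint8)
m[:140]=0;m[:,:175]=0;m[240:]=0;m[:,300:]=0
n,l,st,ce=cv2.connectedComponentsWithStats(m)
for i in range(1,n):
    if st[i,4]>50: print(st[i],ce[i],onplane(s,[ce[i]],.026)[0])
E
```

```text
cup rim [[ 0.43656636 -0.33567225  0.07      ]] [[ 0.44007734 -0.33322149  0.07      ]]
mat [[ 0.44597475 -0.33912086  0.004     ]]
bin top [[ 0.54479069 -0.39068056  0.045     ]
 [ 0.54698213 -0.26128571  0.045     ]
 [ 0.67982718 -0.25028642  0.045     ]
 [ 0.6737753  -0.36896788  0.045     ]] [[ 0.53542455 -0.27221245  0.045     ]
 [ 0.64313761 -0.2786191   0.045     ]]
rack [[ 0.57196734 -0.06871747  0.025     ]] [[ 5.23488175e-01  2.05475998e-04  2.80000000e-02]
 [ 5.68392425e-01  3.43554672e-03  2.80000000e-02]
 [ 5.78395704e-01 -1.58888841e-01  2.80000000e-02]
 [ 5.33784917e-01 -1.64803815e-01  2.80000000e-02]]
tray [[0.37873027 0.39972697 0.014     ]
 [0.68475628 0.37826562 0.014     ]
 [0.67072558 0.07419351 0.014     ]
 [0.38231502 0.09653856 0.014     ]] [[0.37196118 0.09275991 0.014     ]
 [0.38856338 0.38838227 0.014     ]
 [0.68144198 0.38163105 0.014     ]
 [0.66730348 0.07042968 0.014     ]]
[253 157  19  12 183] [261.89071038 163.25136612] [0.60940362 0.32112451 0.026     ]
[204 158  19  15 171] [213.5497076 166.       ] [0.47139341 0.32528519 0.026     ]
[251 176  20  14 206] [260.91747573 183.11165049] [0.59848465 0.23892314 0.026     ]
[206 180  20  16 194] [216.13402062 188.62371134] [0.4762672  0.23172624 0.026     ]
[253 199  21  15 218] [263.08256881 207.39908257] [0.5950863  0.14724827 0.026     ]
[195 200  21  19 211] [205.42180095 210.68246445] [0.44688561 0.15355406 0.026     ]
```

View pics/z_scene0.png

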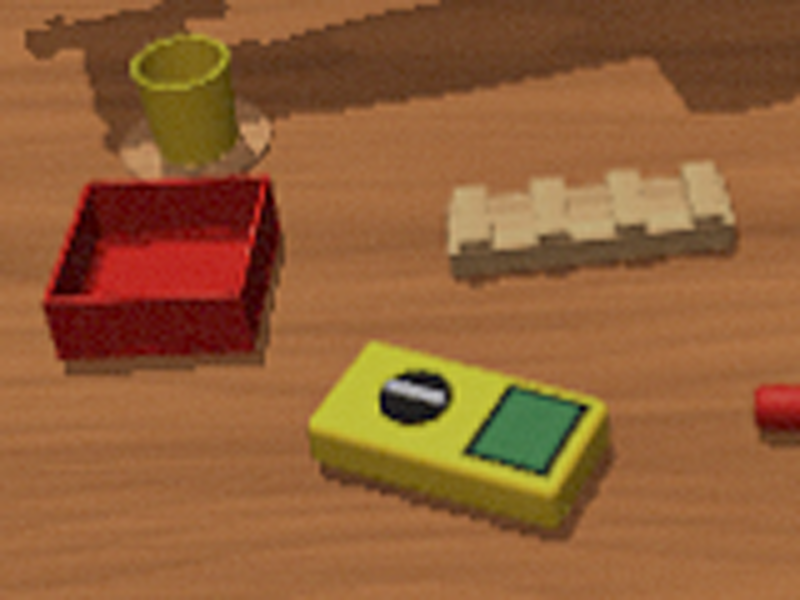

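View pics/z_side0.png

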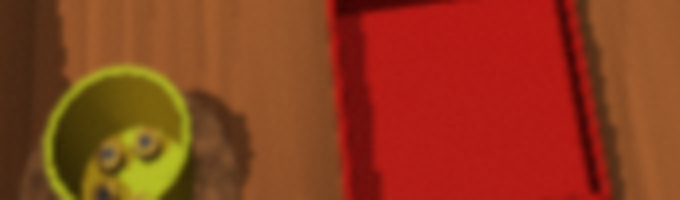

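```bash
python3 - <<'E'
from h import *
az=np.arctan2(-.334,.439); r=np.array([np.cos(az),np.sin(az),0])
p=np.array([.439,-.334,.26])+r*.04
print(az,delta(p,tool_down(az-np.pi/2)))
E
```

```text
-0.6503900498501467 [0.3125, 0.0024, -0.0289, -0.0004, 0.0003, 1.0143]
```

apply_moves:
  plan: [0.3125, 0.0024, -0.029, 0, 0, 1.014, 0.3125, 0.0024, -0.029, 0, 0, 1.014, 0.3125, 0.0024, -0.029, 0, 0, 1.014, 0.3125, 0.0024, -0.029, 0, 0, 1.014, 0.3125, 0.0024, -0.029, 0, 0, 1.014, 0.3125, 0.0024, -0.029, 0, 0, 1.014, 0.3125, 0.0024, -0.029, 0, 0, 1.014, 0.3125, 0.0024, -0.029, 0, 0, 1.014, 0.3125, 0.0024, -0.029, 0, 0, 1.014, 0.3125, 0.0024, -0.029, 0, 0, 1.014, 0.3125, 0.0024, -0.029, 0, 0, 1.014, 0.3125, 0.0024, -0.029, 0, 0, 1.014]

```text
clock: 1.35
eef_pos: [0.4697, -0.3586, 0.2601]
tool_rot: [0.947, -0.32, -0.001, 0.0]
ft_force: [0.1, 0.6, -0.5]
grip_width: 0.0858
```

```bash
python3 - <<'E'
from h import *
o=sensors.get_obs(); print(o["joint_pos"],o["eef_pos"],o["tool_rot"],o["clock"])
az=np.arctan2(-.334,.439); r=np.array([np.cos(az),np.sin(az),0])
p=np.array([.439,-.334,.26])+r*.04
print(az,delta(p,tool_down(az-np.pi/2)))
c=cam("wrist","w1")
E
```

```text
[-6.51850881e-01  4.19228795e-01  3.31523189e-01  1.48409198e+00
 -4.33767514e-04  3.14161689e+00] [ 0.4697362  -0.35863494  0.26006727] [ 9.47350832e-01 -3.20196975e-01 -5.43714194e-04  4.51787610e-05] 1.35
-0.6503900498501467 [0.0006, -0.001, 0.0001, 0.0004, 0.001, -0.0015]
```

View pics/w1.png

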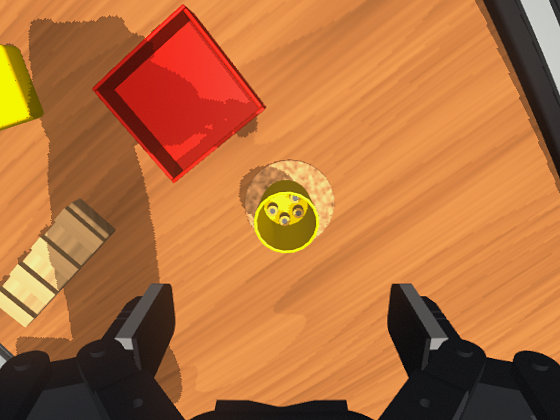

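```bash
python3 - <<'E'
from h import *
c=cam("wrist"); b=c["bgr"]
cv2.imwrite("pics/w1z.png",cv2.resize(b[150:262,230:350],None,fx=5,fy=5,interpolation=cv2.INTER_CUBIC))
print("bin",onplane(c,[[184,8],[265,106],[174,181],[94,88]],.045), onplane(c,[[184,8],[265,106],[174,181],[94,88]],.045).mean(0))
print("cup",onplane(c,[[287,222]],.07),"mat",onplane(c,[[289.5,200]],.004))
# rim outline model overlay
a=np.linspace(0,2*np.pi,60)
def circ(x,y,z,r): return np.stack([x+r*np.cos(a),y+r*np.sin(a),0*a+z],1)
hsv=cv2.cvtColor(b,cv2.COLOR_BGR2HSV)
m=((hsv[...,0]>22)&(hsv[...,0]<34)&(hsv[...,1]>200)).astype(np.uint8); m[:170]=0;m[260:]=0;m[:,:240]=0;m[:,340:]=0
cn=max(cv2.findContours(m,0,2)[0],key=cv2.contourArea); print(cv2.boundingRect(cn))
pts=cn[:,0,:].astype(float)
w=onplane(c,pts,.07)
from scipy.optimize import least_squares
# bottom half of silhouette is the rim
sel=pts[:,1]>225
f=lambda q:np.hypot(w[sel,0]-q[0],w[sel,1]-q[1])-.031
s=least_squares(f,[.44,-.334],loss='soft_l1',f_scale=.001); print("cup fit",s.x,np.abs(s.fun).max())
E
```

```text
bin [[ 0.64180792 -0.3841569   0.045     ]
 [ 0.53250879 -0.38839974  0.045     ]
 [ 0.53126889 -0.27349638  0.045     ]
 [ 0.6434813  -0.2733484   0.045     ]] [ 0.58726672 -0.32985035  0.045     ]
cup [[ 0.43693014 -0.3408877   0.07      ]] mat [[ 0.43665457 -0.34542926  0.004     ]]
(254, 181, 64, 72)
cup fit [ 0.43791298 -0.34018443] 0.0013572338921037375
```

View pics/w1z.png

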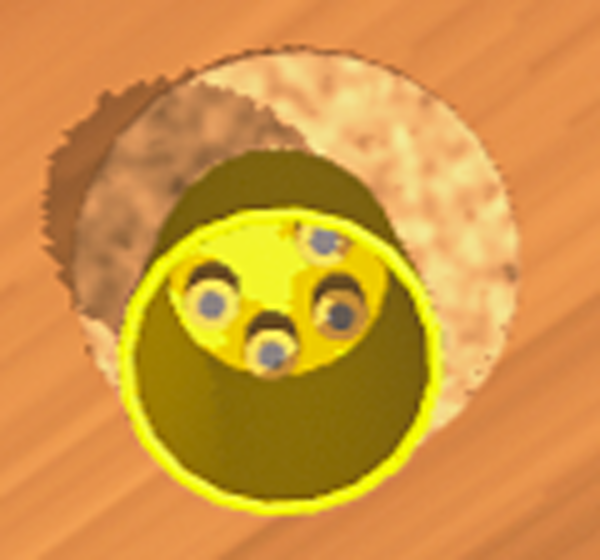

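```bash
python3 - <<'E'
from h import *
from scipy.optimize import least_squares
c=cam("wrist")
p=np.array([[300,47],[240,58],[400,80],[480,155],[518,245],[503,335],[450,420],[78,290],[100,370]])/5+[230,150]
w=onplane(c,p-.4,.004)
s=least_squares(lambda q:np.hypot(w[:,0]-q[0],w[:,1]-q[1])-.05,[.44,-.334],loss='soft_l1',f_scale=.001); print("mat",s.x,s.fun)
E
```

```text
mat [ 0.43337732 -0.34149219] [ 7.87569800e-04 -1.76994711e-04 -8.47036418e-04 -1.29387350e-03
  8.09177751e-05 -7.29985860e-04 -4.41245117e-05 -1.75154438e-03
 -7.91239781e-04]
```

```bash
cat >> h.py <<'E'
def tool_tilt(az,th,roll=0.):
    """tool z = radial(az) pitched th below horizontal, x up-ish, y=-tangential; then roll about tool z"""
    r=np.array([np.cos(az),np.sin(az),0]);t=np.array([-np.sin(az),np.cos(az),0]);k=np.array([0,0,1.])
    d=r*np.cos(th)-k*np.sin(th); y=-t; x=np.cross(y,d)
    return np.stack([x,y,d],1)@R.from_rotvec([0,0,roll]).as_matrix()
E
python3 - <<'E'
from h import *
cup=np.array([.438,-.339,.046]); az=np.arctan2(cup[1],cup[0]); r=np.array([np.cos(az),np.sin(az),0]); th=.35
Rm=tool_tilt(az,th,-.03); d=Rm[:,2]; T=cup+d*.0267; print(az,T)
print("A",delta(T-d*.13+[0,0,.10],Rm))
E
```

```text
-0.6586678764057275 [ 0.45783446 -0.35435133  0.03684463]
A [-0.1342, 0.0026, 0.0791, -0.0217, 1.2208, -0.021]
```

apply_moves:
  plan: [-0.134, 0.0026, 0.079, -0.022, 1.221, -0.021, -0.134, 0.0026, 0.079, -0.022, 1.221, -0.021, -0.134, 0.0026, 0.079, -0.022, 1.221, -0.021, -0.134, 0.0026, 0.079, -0.022, 1.221, -0.021, -0.134, 0.0026, 0.079, -0.022, 1.221, -0.021, -0.134, 0.0026, 0.079, -0.022, 1.221, -0.021, -0.134, 0.0026, 0.079, -0.022, 1.221, -0.021, -0.134, 0.0026, 0.079, -0.022, 1.221, -0.021, -0.134, 0.0026, 0.079, -0.022, 1.221, -0.021, -0.134, 0.0026, 0.079, -0.022, 1.221, -0.021, -0.134, 0.0026, 0.079, -0.022, 1.221, -0.021, -0.134, 0.0026, 0.079, -0.022, 1.221, -0.021]

```text
clock: 2.5
eef_pos: [0.3994, -0.3089, 0.245]
tool_rot: [0.814, -0.265, 0.487, 0.174]
ft_force: [-0.3, -0.3, -0.4]
grip_width: 0.0852
```

```bash
python3 - <<'E'
from h import *
o=sensors.get_obs(); print(o["joint_pos"],o["eef_pos"],o["tool_rot"],o["clock"])
cup=np.array([.438,-.339,.046]); az=np.arctan2(cup[1],cup[0]); r=np.array([np.cos(az),np.sin(az),0]); th=.35
Rm=tool_tilt(az,th,-.03); d=Rm[:,2]; T=cup+d*.0267; print(az,T)
print("A",delta(T-d*.13+[0,0,.10],Rm))
print("B",delta(T-d*.08+[0,0,.0],Rm))
print("C",delta(T,Rm))
c=cam("wrist","w2"); c=cam("side","s2")
E
```

```text
[-6.57445647e-01 -2.48581649e-01 -1.08668775e+00 -3.54397998e-01
 -1.37778164e-03  3.11335568e+00] [ 0.39941196 -0.30888232  0.24497885] [ 0.81376311 -0.2651828   0.48687652  0.17441026] 2.5
-0.6586678764057275 [ 0.45783446 -0.35435133  0.03684463]
A [-0.0786, -0.0021, -0.013, -0.0036, 0.1337, -0.0012]
B [-0.1604, -0.0044, 0.083, -0.0036, 0.1337, -0.0012]
C [-0.1498, -0.0042, 0.1623, -0.0036, 0.1337, -0.0012]
```

View pics/w2.png

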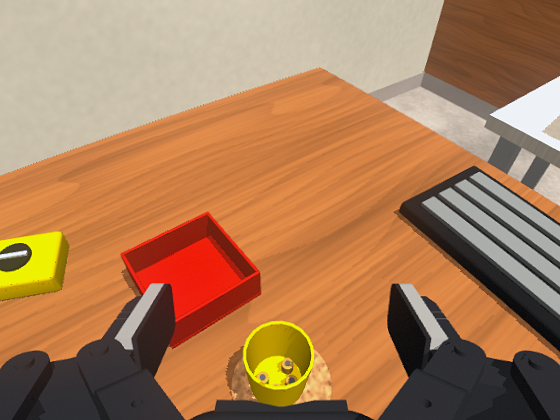

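View pics/s2.png

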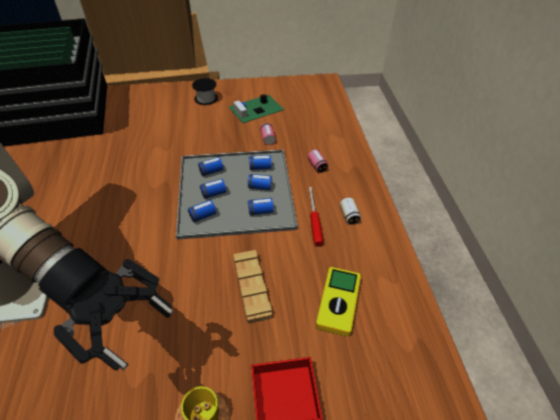

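```bash
cat >> h.py <<'E'
L1,L2,L3,H=.4889,.3935,.404,.2515
def ik(rho,z,p):
    w=np.array([rho-L3*np.cos(p),z+L3*np.sin(p)-H]); D=np.hypot(*w)
    cb=(D*D-L1*L1-L2*L2)/(2*L1*L2)
    if abs(cb)>1: return None
    b=np.arccos(cb); j3=np.pi/2-b
    e=np.arctan2(w[1],w[0]); e1=e+np.arctan2(L2*np.sin(b),L1+L2*np.cos(b))
    j2=np.pi/2-e1; f=j2-j3; j4=p-f
    lim=[(-1.05,1.87),(-1.09,1.28),(-1.99,2.15)]
    return np.round([j2,j3,j4],3).tolist(), all(a<=v<=c for v,(a,c) in zip((j2,j3,j4),lim))
E
python3 - <<'E'
from h import *
cup=np.array([.438,-.339,.048]); az=np.arctan2(cup[1],cup[0]); rc=np.hypot(cup[0],cup[1])
print(ik(.4994,.2304,1.573))
for p in (.5,.55,.6,.65,.7):
    for back,up in((0,0),(.08,0),(.08,.1),(.12,.15),(0,.15)):
        L=.023-back; print(p,back,up,ik(rc+L*np.cos(p),.048-L*np.sin(p)+up,p))
for p in (0,.2,-.2):
  for z in (.12,.15,.2): print("pour",p,z,ik(.68,z,p))
E
```

```text
([0.243, 0.008, 1.338], True)
0.5 0 0 ([0.758, -1.114, -1.372], False)
0.5 0.08 0 ([0.696, -1.305, -1.502], False)
0.5 0.08 0.1 ([0.037, -1.194, -0.731], False)
0.5 0.12 0.15 ([-0.357, -1.118, -0.261], False)
0.5 0 0.15 ([0.11, -1.026, -0.635], True)
0.55 0 0 ([0.675, -1.091, -1.217], False)
0.55 0.08 0 ([0.533, -1.262, -1.245], False)
0.55 0.08 0.1 ([-0.034, -1.137, -0.553], False)
0.55 0.12 0.15 ([-0.378, -1.053, -0.126], True)
0.55 0 0.15 ([0.071, -0.983, -0.504], True)
0.6 0 0 ([0.6, -1.064, -1.064], True)
0.6 0.08 0 ([0.402, -1.214, -1.017], False)
0.6 0.08 0.1 ([-0.082, -1.079, -0.397], True)
0.6 0.12 0.15 ([-0.384, -0.989, -0.005], True)
0.6 0 0.15 ([0.042, -0.939, -0.38], True)
0.65 0 0 ([0.535, -1.033, -0.918], True)
0.65 0.08 0 ([0.302, -1.163, -0.815], False)
0.65 0.08 0.1 ([-0.113, -1.021, -0.258], True)
0.65 0.12 0.15 ([-0.38, -0.926, 0.104], True)
0.65 0 0.15 ([0.021, -0.893, -0.264], True)
0.7 0 0 ([0.48, -0.997, -0.777], True)
0.7 0.08 0 ([0.227, -1.11, -0.637], False)
0.7 0.08 0.1 ([-0.13, -0.963, -0.134], True)
0.7 0.12 0.15 ([-0.367, -0.863, 0.205], True)
0.7 0 0.15 ([0.009, -0.846, -0.155], True)
pour 0 0.12 ([1.081, -0.896, -1.977], True)
pour 0 0.15 ([0.988, -0.925, -1.913], True)
pour 0 0.2 ([0.82, -0.959, -1.779], True)
pour 0.2 0.12 ([0.814, -0.939, -1.553], True)
pour 0.2 0.15 ([0.71, -0.949, -1.459], True)
pour 0.2 0.2 ([0.535, -0.947, -1.282], True)
pour -0.2 0.12 ([1.291, -0.772, -2.263], False)
pour -0.2 0.15 ([1.213, -0.816, -2.228], False)
pour -0.2 0.2 ([1.072, -0.877, -2.149], False)
```

```bash
python3 - <<'E'
from h import *
cup=np.array([.438,-.339,.048]); az=np.arctan2(cup[1],cup[0])
Rm=tool_tilt(az,.6,-.03); d=Rm[:,2]; T=cup+d*.023; print(az,T)
print("A",delta(T+[0,0,.10],Rm))
E
```

```text
-0.6586678764057275 [ 0.45301169 -0.35061864  0.03501322]
A [-0.0647, -0.0016, 0.1109, 0.0036, -0.1135, -0.0011]
```

apply_moves:
  plan: [-0.0647, -0.0016, 0.111, 0.004, -0.1135, -0.001, -0.0647, -0.0016, 0.111, 0.004, -0.1135, -0.001, -0.0647, -0.0016, 0.111, 0.004, -0.1135, -0.001, -0.0647, -0.0016, 0.111, 0.004, -0.1135, -0.001, -0.0647, -0.0016, 0.111, 0.004, -0.1135, -0.001, -0.0647, -0.0016, 0.111, 0.004, -0.1135, -0.001]

```text
clock: 3.1
eef_pos: [0.4511, -0.3484, 0.1308]
tool_rot: [0.843, -0.273, 0.436, 0.156]
ft_force: [-0.8, -0.2, 1.6]
grip_width: 0.0855
```

```bash
python3 - <<'E'
from h import *
cup=np.array([.438,-.339,.048]); az=np.arctan2(cup[1],cup[0])
o=sensors.get_obs(); print(o["joint_pos"],o["eef_pos"])
Rm=tool_tilt(az,.6,-.03); d=Rm[:,2]; T=cup+d*.023; print(az,T)
print("A",delta(T+[0,0,.0],Rm))
c=cam("wrist","w3");c=cam("side","s3")
E
```

```text
[-6.58047734e-01  1.86360788e-01 -1.02154123e+00 -5.98942463e-01
  8.25082135e-04  3.11104893e+00] [ 0.45114429 -0.34840967  0.13082321]
-0.6586678764057275 [ 0.45301169 -0.35061864  0.03501322]
A [-0.077, -0.0017, 0.0571, -0.0016, 0.0089, 0.0009]
```

View pics/w3.png

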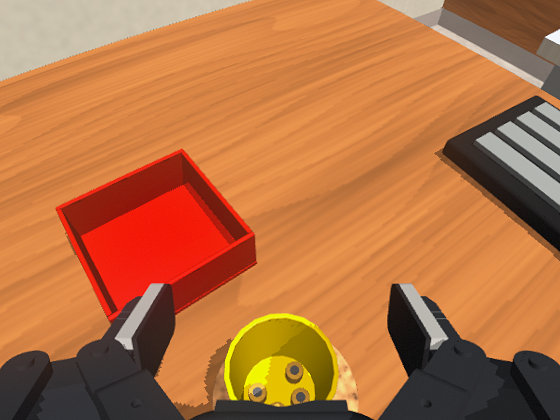

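View pics/s3.png

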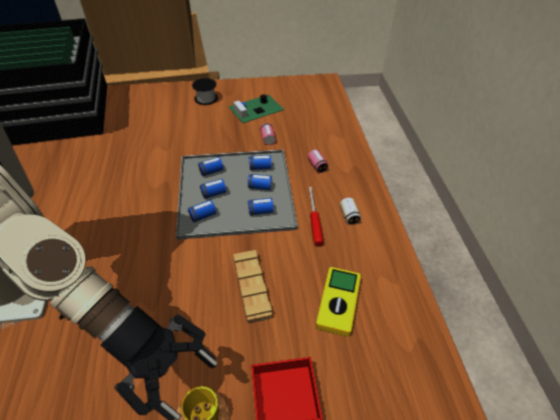

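apply_moves:
  plan: [-0.02, -0.0005, 0.014, -0.0016, 0.0089, 0, -0.04, -0.001, 0.028, -0.0016, 0.0089, 0, -0.055, -0.001, 0.041, -0.0016, 0.0089, 0, -0.066, -0.001, 0.049, -0.0016, 0.0089, 0, -0.074, -0.0017, 0.055, -0.0016, 0.0089, 0, -0.077, -0.0017, 0.057, -0.0016, 0.0089, 0, -0.077, -0.0017, 0.057, -0.0016, 0.0089, 0, -0.077, -0.0017, 0.057, -0.0016, 0.0089, 0, -0.077, -0.0017, 0.057, -0.0016, 0.0089, 0]

```text
clock: 3.95
eef_pos: [0.4564, -0.3527, 0.0399]
tool_rot: [0.84, -0.272, 0.443, 0.159]
ft_force: [0.5, -0.5, 0.0]
grip_width: 0.0853
```

```bash
python3 - <<'E'
from h import *
cup=np.array([.438,-.339,.048]); az=np.arctan2(cup[1],cup[0])
o=sensors.get_obs(); print(o["joint_pos"],o["eef_pos"],o["ft_force"])
Rm=tool_tilt(az,.6,-.03); d=Rm[:,2]; T=cup+d*.023; print(az,T)
print("A",delta(T+[0,0,.0],Rm))
c=cam("wrist","w4");c=cam("side","s4")
cv2.imwrite("pics/s4.png",cv2.resize(c["bgr"][300:,60:340],None,fx=2.5,fy=2.5))
E
```

```text
[-6.57968728e-01  5.69070202e-01 -1.08671840e+00 -1.06428505e+00
  5.23202738e-05  3.11045978e+00] [ 0.45635603 -0.35267709  0.03985884] [ 0.48768187 -0.49934264  0.02006629]
-0.6586678764057275 [ 0.45301169 -0.35061864  0.03501322]
A [-0.0062, 0.0002, -0.0005, -0.0004, -0.0085, 0.0015]
```

View pics/w4.png

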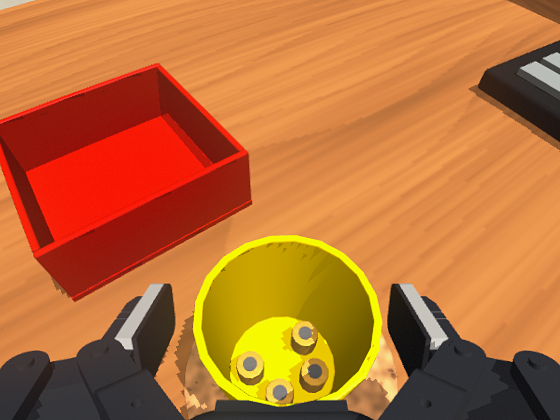

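View pics/s4.png

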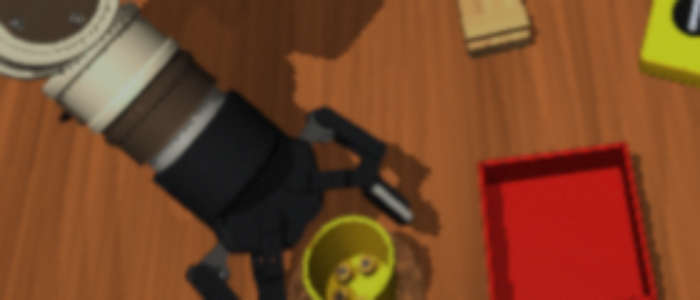

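apply_moves:
  plan: [0, 0, 0, 0, 0, 0, 0, 0, 0, 0, 0, 0, 0, 0, 0, 0, 0, 0, 0, 0, 0, 0, 0, 0, 0, 0, 0, 0, 0, 0, 0, 0, 0, 0, 0, 0, 0, 0, 0, 0, 0, 0, 0, 0, 0, 0, 0, 0]
  grip: 0.04

```text
clock: 4.72
eef_pos: [0.4558, -0.3524, 0.0378]
tool_rot: [0.84, -0.272, 0.442, 0.159]
ft_force: [-3.2, 0.7, 6.7]
grip_width: 0.0596
```

```bash
python3 - <<'E'
from h import *
o=sensors.get_obs(); print(o["joint_pos"],o["eef_pos"],o["ft_force"],o["grip_width"])
c=cam("wrist","w5")
E
```

```text
[-6.58106123e-01  5.74081045e-01 -1.08717884e+00 -1.06728201e+00
 -1.56179057e-04  3.11063926e+00] [ 0.45578    -0.35241191  0.03783454] [-3.23385959  0.69131071  6.69790964] 0.05960887259820009
```

View pics/w5.png

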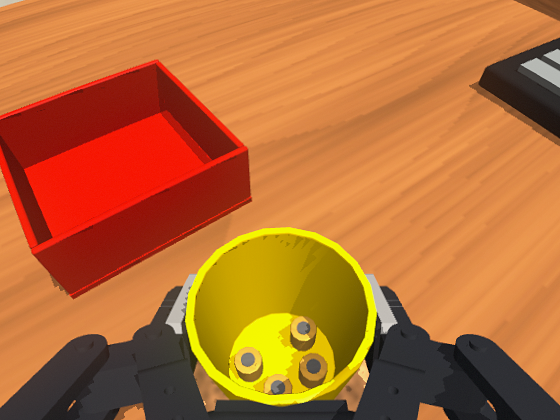

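```bash
cat > pour.py <<'E'
from h import *
T0=np.array([.4558,-.3524,.0378]); R0=R.from_quat([0.84,-0.272,0.442,0.159]).as_matrix()
m=R0.T@(np.array([.4375,-.340,.070])-T0); u=R0.T@np.array([0,0,1.])
BIN=np.array([.588,-.331])
def pose(Mxyz,p,roll):
    az=np.arctan2(Mxyz[1],Mxyz[0])
    for _ in range(10):
        Rm=tool_tilt(az,p,roll); T=np.array(Mxyz)-Rm@m; az=np.arctan2(T[1],T[0])
    return T,Rm
def info(T,Rm,p):
    return np.round(T,3),np.round(Rm@u,2),ik(np.hypot(T[0],T[1]),T[2],p),"cam",np.round(T+Rm@[.08,0,-.144],3)
E
python3 - <<'E'
from pour import *
print(m,u)
print("lift",delta(T0+[0,0,.1],R0))
for ph,z in ((-.03,.2),(-.5,.19),(-1,.18),(-1.57,.16),(-2.1,.13),(-2.6,.1),(-3,.1)):
    T,Rm=pose([*BIN,z],.12,ph); print(ph,info(T,Rm,.12))
E
```

```text
[ 0.01432286  0.00185189 -0.03628934] [ 0.82886619  0.02666589 -0.55881103]
lift [0.0828, 0.0025, -0.056, -0.0002, 0.0011, -0.001]
-0.03 (array([ 0.619, -0.347,  0.181]), array([-0.4 ,  0.22,  0.89]), ([0.707, -0.888, -1.475], True), 'cam', array([ 0.503, -0.279,  0.278]))
-0.5 (array([ 0.615, -0.353,  0.172]), array([-0.22,  0.56,  0.8 ]), ([0.737, -0.886, -1.503], True), 'cam', array([ 0.518, -0.252,  0.259]))
-1 (array([ 0.613, -0.358,  0.166]), array([-0.09,  0.84,  0.53]), ([0.756, -0.883, -1.519], True), 'cam', array([ 0.528, -0.231,  0.227]))
-1.57 (array([ 0.612, -0.362,  0.154]), array([-0.05,  0.99,  0.09]), ([0.796, -0.877, -1.552], True), 'cam', array([ 0.529, -0.22 ,  0.171]))
-2.1 (array([ 0.613, -0.361,  0.131]), array([-0.15,  0.93, -0.33]), ([0.866, -0.863, -1.61], True), 'cam', array([ 0.521, -0.227,  0.108]))
-2.6 (array([ 0.616, -0.358,  0.107]), array([-0.33,  0.71, -0.62]), ([0.94, -0.845, -1.666], True), 'cam', array([ 0.506, -0.246,  0.056]))
-3 (array([ 0.619, -0.353,  0.109]), array([-0.5 ,  0.45, -0.74]), ([0.932, -0.846, -1.659], True), 'cam', array([ 0.492, -0.268,  0.048]))
```

apply_moves:
  plan: [0.01, 0.0002, -0.006, 0, 0, 0, 0.03, 0.0008, -0.02, 0, 0, 0, 0.055, 0.0015, -0.037, 0, 0, 0, 0.08, 0.0025, -0.054, 0, 0, 0, 0.1, 0.003, -0.068, 0, 0, 0, 0.1, 0.003, -0.068, 0, 0, 0]

```text
clock: 5.27
eef_pos: [0.4576, -0.3534, 0.1647]
tool_rot: [0.838, -0.272, 0.445, 0.16]
ft_force: [0.1, -0.5, -0.5]
grip_width: 0.0598
```

```bash
python3 - <<'E'
from pour import *
o=sensors.get_obs(); print(o["joint_pos"],o["eef_pos"],o["ft_force"],o["grip_width"])
T,Rm=pose([.588,-.345,.18],.12,-.03); print(info(T,Rm,.12)); print(delta(T,Rm))
E
```

```text
[-6.57582529e-01  1.04835523e-01 -9.82449477e-01 -5.01480784e-01
 -9.35950959e-05  3.11062008e+00] [ 0.45756064 -0.35338185  0.16466555] [ 0.11550662 -0.51975273 -0.45927006] 0.059817026589818426
(array([ 0.618, -0.361,  0.161]), array([-0.39,  0.23,  0.89]), ([0.77, -0.865, -1.516], True), 'cam', array([ 0.504, -0.292,  0.258]))
[0.073, -0.09, 0.1118, 0.1081, 0.4687, -0.044]
```

apply_moves:
  plan: [0.02, -0.02, 0.025, 0.02, 0.09, -0.008, 0.04, -0.045, 0.055, 0.05, 0.21, -0.02, 0.06, -0.07, 0.085, 0.08, 0.33, -0.03, 0.073, -0.09, 0.112, 0.108, 0.45, -0.044, 0.073, -0.09, 0.112, 0.108, 0.469, -0.044, 0.073, -0.09, 0.112, 0.108, 0.469, -0.044, 0.073, -0.09, 0.112, 0.108, 0.469, -0.044]

```text
clock: 5.85
eef_pos: [0.6164, -0.3583, 0.1432]
tool_rot: [0.732, -0.186, 0.63, 0.18]
ft_force: [-0.5, 0.4, -1.5]
grip_width: 0.0594
```

```bash
python3 - <<'E'
from pour import *
o=sensors.get_obs(); print(o["joint_pos"],o["eef_pos"],o["ft_force"],o["grip_width"])
c=cam("wrist","w6"); c=cam("side","s6")
a=np.linspace(-.03,-1.5,12)
for i,ph in enumerate(a):
    T,Rm=pose([.588,-.345,.18-.03*i/11],.12,ph); print(delta(T,Rm,o))
E
```

```text
[-5.26459236e-01  7.83716697e-01 -9.00012024e-01 -1.54215432e+00
 -2.23922383e-04  3.11300003e+00] [ 0.61643521 -0.35833258  0.14324723] [-0.48978519  0.42719288 -1.46662956] 0.059382553075635634
[0.0183, 0.0019, 0.0004, -0.0025, 0.0215, -0.0011]
[0.0155, 0.0039, 0.0008, -0.0067, 0.021, -0.1344]
[0.013, 0.0058, 0.0012, -0.0109, 0.0201, -0.2677]
[0.0106, 0.0077, 0.0015, -0.0149, 0.0188, -0.4009]
[0.0086, 0.0096, 0.0019, -0.0187, 0.0171, -0.5342]
[0.0068, 0.0113, 0.0022, -0.0223, 0.015, -0.6675]
[0.0052, 0.0129, 0.0025, -0.0256, 0.0127, -0.8008]
[0.0037, 0.0143, 0.0028, -0.0284, 0.01, -0.9342]
[0.0025, 0.0155, 0.0031, -0.0309, 0.0072, -1.0676]
[0.0014, 0.0165, 0.0034, -0.033, 0.0043, -1.201]
[0.0005, 0.0173, 0.0037, -0.0346, 0.0014, -1.3345]
[-0.0004, 0.0178, 0.0041, -0.0357, -0.0015, -1.468]
```

View pics/w6.png

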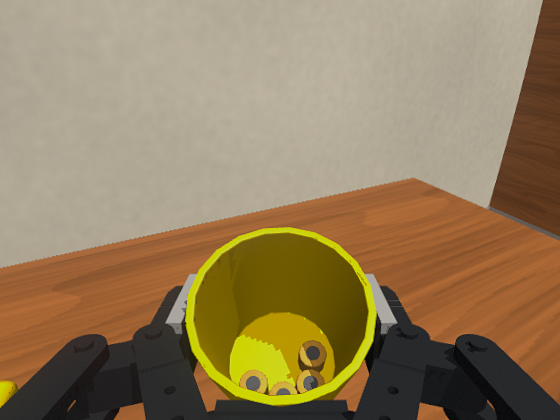

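View pics/s6.png

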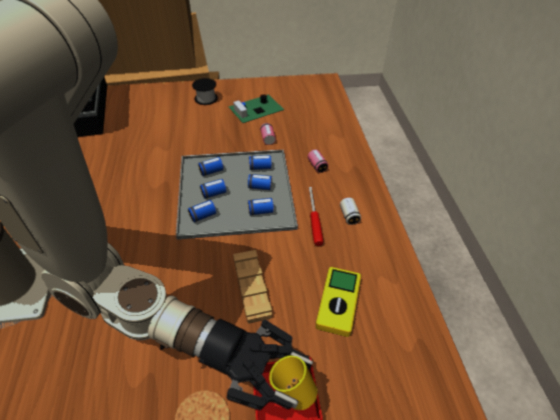

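apply_moves:
  plan: [0.016, 0.004, 0.001, -0.007, 0.021, -0.1, 0.013, 0.006, 0.001, -0.01, 0.02, -0.22, 0.011, 0.008, 0.0015, -0.015, 0.019, -0.34, 0.009, 0.0095, 0.002, -0.018, 0.017, -0.46, 0.007, 0.011, 0.002, -0.022, 0.015, -0.58, 0.006, 0.0125, 0.0025, -0.024, 0.013, -0.7, 0.005, 0.0135, 0.0025, -0.026, 0.012, -0.82, 0.004, 0.0145, 0.003, -0.028, 0.01, -0.94, 0.0025, 0.0155, 0.003, -0.031, 0.007, -1.06, 0.0015, 0.0165, 0.0035, -0.033, 0.004, -1.18, 0.0005, 0.0172, 0.0037, -0.034, 0.002, -1.3, 0, 0.0178, 0.004, -0.0357, -0.001, -1.4]

```text
clock: 6.95
eef_pos: [0.61, -0.3776, 0.1558]
tool_rot: [0.673, 0.318, 0.363, 0.561]
ft_force: [0.1, -0.2, -0.9]
grip_width: 0.0597
```

```bash
python3 - <<'E'
from pour import *
o=sensors.get_obs(); print(o["joint_pos"],o["eef_pos"],o["ft_force"],o["grip_width"])
Rt=R.from_quat(o["tool_rot"]).as_matrix(); print("M",o["eef_pos"]+Rt@m,"u",Rt@u)
a=np.linspace(-1.45,-2.6,12)
for i,ph in enumerate(a):
    z=max(.115,.15-.035*i/6) 
    T,Rm=pose([.588,-.345,z],.12,ph); print(delta(T,Rm,o), np.round(Rm@u,2)[2])
E
```

```text
[-0.55348316  0.7864332  -0.89295635 -1.57174135 -0.00181839  1.70448902] [ 0.60997122 -0.37755481  0.15577972] [ 0.08065302 -0.19211988 -0.87897948] 0.059719158892081764
M [ 0.58700897 -0.34689254  0.16339879] u [-0.0283823   0.98019347  0.19599796]
[0.0004, -0.0138, 0.0013, 0.0128, 0.0025, -0.0132] 0.19
[-0.0005, -0.018, 0.0019, 0.0126, 0.0028, -0.1177] 0.11
[-0.0012, -0.0223, 0.0026, 0.0125, 0.0032, -0.2222] 0.02
[-0.0017, -0.0265, 0.0032, 0.0123, 0.0039, -0.3267] -0.06
[-0.0021, -0.0308, 0.0039, 0.0121, 0.0048, -0.4313] -0.15
[-0.0024, -0.0351, 0.0045, 0.0118, 0.006, -0.5359] -0.23
[-0.0024, -0.0395, 0.0052, 0.0114, 0.0073, -0.6405] -0.31
[-0.0016, -0.0383, 0.0052, 0.0109, 0.0089, -0.7452] -0.38
[-0.0006, -0.0371, 0.0052, 0.0101, 0.0106, -0.8499] -0.45
[0.0005, -0.036, 0.0052, 0.0092, 0.0125, -0.9545] -0.52
[0.0017, -0.035, 0.0053, 0.008, 0.0145, -1.0593] -0.57
[0.003, -0.0342, 0.0053, 0.0065, 0.0166, -1.164] -0.62
```

apply_moves:
  plan: [0, -0.018, 0.0019, 0.0126, 0.003, -0.1, -0.001, -0.025, 0.0026, 0.0125, 0.003, -0.18, -0.0017, -0.032, 0.0035, 0.0123, 0.004, -0.26, -0.002, -0.036, 0.0045, 0.012, 0.005, -0.33, -0.002, -0.038, 0.005, 0.012, 0.005, -0.39, -0.002, -0.039, 0.005, 0.012, 0.006, -0.45, -0.0024, -0.0395, 0.005, 0.0118, 0.006, -0.51, -0.0024, -0.0395, 0.0052, 0.0115, 0.007, -0.57, -0.0024, -0.0395, 0.0052, 0.0114, 0.0073, -0.63, -0.002, -0.039, 0.0052, 0.011, 0.008, -0.69, -0.0016, -0.0383, 0.0052, 0.0109, 0.009, -0.75, -0.001, -0.0375, 0.0052, 0.0105, 0.01, -0.81]

```text
clock: 7.95
eef_pos: [0.6135, -0.3747, 0.1184]
tool_rot: [0.495, 0.561, 0.115, 0.653]
ft_force: [0.4, 0.6, -1.2]
grip_width: 0.0596
```

```bash
python3 - <<'E'
from pour import *
o=sensors.get_obs(); print(o["joint_pos"],o["eef_pos"],o["ft_force"],o["grip_width"])
Rt=R.from_quat(o["tool_rot"]).as_matrix(); print("M",o["eef_pos"]+Rt@m,"u",Rt@u)
for i,ph in enumerate([-2.4,-2.6,-2.8,-3]):
    T,Rm=pose([.588,-.345,.12+.01*i],.12,ph); print(delta(T,Rm,o), np.round(Rm@u,2)[2])
c=cam("wrist","w7"); c=cam("side","s7")
cv2.imwrite("pics/s7.png",cv2.resize(c["bgr"][300:,140:400],None,fx=3,fy=3))
E
```

```text
[-5.48149116e-01  8.85998790e-01 -8.72916223e-01 -1.63907225e+00
 -3.24788497e-04  8.97756700e-01] [ 0.61347337 -0.3746787   0.1184091 ] [ 0.35059218  0.60839194 -1.21627314] 0.05959711891813386
M [ 0.58840688 -0.34488571  0.11532055] u [-0.17743584  0.8873949  -0.42549597]
[-0.0032, 0.0057, -0.0008, -0.001, 0.0013, -0.1563] -0.52
[-0.0089, 0.0164, -0.002, -0.0034, 0.0032, -0.3567] -0.62
[-0.0141, 0.027, -0.0032, -0.0067, 0.005, -0.5571] -0.7
[-0.0187, 0.0373, -0.0044, -0.0107, 0.0063, -0.7576] -0.74
```

View pics/w7.png

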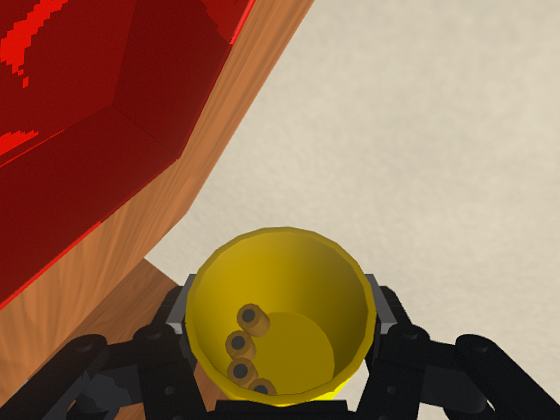

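View pics/s7.png

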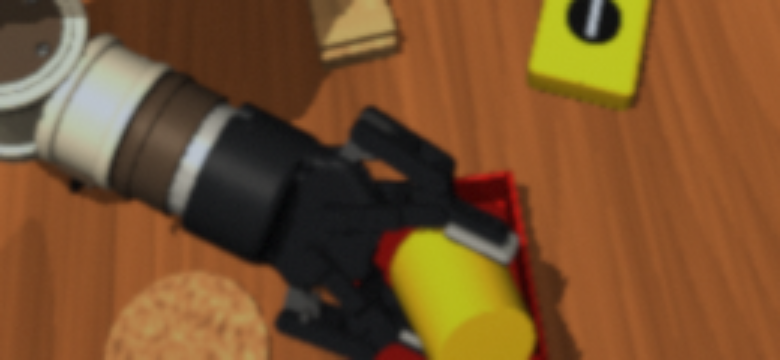

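apply_moves:
  plan: [-0.001, 0.002, 0, 0, 0, -0.06, -0.002, 0.004, -0.0005, -0.001, 0.001, -0.12, -0.004, 0.007, -0.001, -0.0015, 0.0015, -0.18, -0.0055, 0.01, -0.0013, -0.002, 0.002, -0.24, -0.007, 0.013, -0.0017, -0.003, 0.003, -0.3, -0.009, 0.0164, -0.002, -0.0034, 0.0032, -0.36, -0.0115, 0.022, -0.0026, -0.005, 0.004, -0.46, -0.0141, 0.027, -0.0032, -0.0067, 0.005, -0.557, -0.0141, 0.027, -0.0032, -0.0067, 0.005, -0.557, -0.0141, 0.027, -0.0032, -0.0067, 0.005, -0.557]

```text
clock: 8.88
eef_pos: [0.6172, -0.3697, 0.1475]
tool_rot: [0.321, 0.676, -0.063, 0.661]
ft_force: [0.2, -0.1, -0.5]
grip_width: 0.0598
```

```bash
python3 - <<'E'
from pour import *
o=sensors.get_obs(); print(o["joint_pos"],o["eef_pos"],o["ft_force"],o["grip_width"])
Rt=R.from_quat(o["tool_rot"]).as_matrix(); print("M",o["eef_pos"]+Rt@m,"u",Rt@u)
c=cam("wrist","w8"); c=cam("side","s8")
cv2.imwrite("pics/s8.png",cv2.resize(c["bgr"][300:,140:400],None,fx=3,fy=3))
E
```

```text
[-5.39881401e-01  7.96866796e-01 -8.84913501e-01 -1.56238999e+00
  4.71864321e-04  3.48002620e-01] [ 0.61724824 -0.36973042  0.1474762 ] [ 0.21543357 -0.09566698 -0.45406346] 0.059817446303814636
M [ 0.58842501 -0.3447537   0.13905748] u [-0.39667229  0.59615947 -0.69802936]
```

View pics/w8.png

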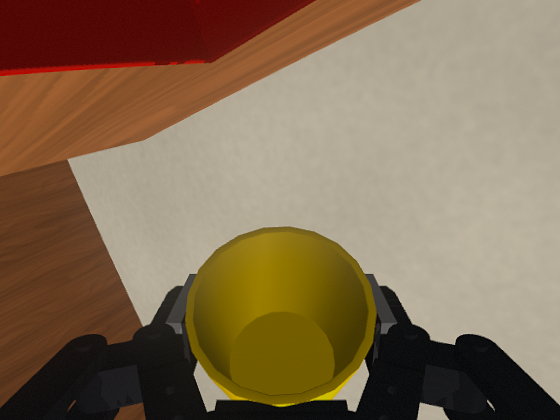

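View pics/s8.png

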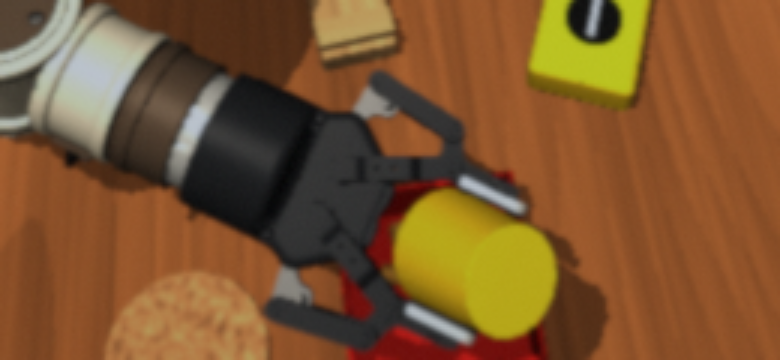

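```bash
python3 - <<'E'
from pour import *
c=cam("side"); s=cam("scene","sc8")
print(onplane(c,[[175,415],[229.3,415],[202,390]],.004))
o=sensors.get_obs()
for i,ph in enumerate(np.linspace(-2.8,-1.4,12)):
    T,Rm=pose([.588,-.345,.139+.04*i/11],.12,ph); print(delta(T,Rm,o))
cv2.imwrite("pics/sc8.png",cv2.resize(s["bgr"][160:280,100:260],None,fx=5,fy=5))
E
```

```text
[[ 0.38433876 -0.32945523  0.004     ]
 [ 0.48240748 -0.34241555  0.004     ]
 [ 0.43330867 -0.29084952  0.004     ]]
[-0.0022, 0.0002, -0.0004, 0.0005, -0.0023, -0.0043]
[-0.0053, -0.0005, -0.0009, 0.0024, -0.0032, 0.1232]
[-0.0082, -0.0011, -0.0013, 0.0041, -0.0043, 0.2507]
[-0.0108, -0.0016, -0.0018, 0.0055, -0.0056, 0.3782]
[-0.0132, -0.002, -0.0023, 0.0065, -0.0069, 0.5057]
[-0.0154, -0.0022, -0.0027, 0.0071, -0.0082, 0.6332]
[-0.0175, -0.0023, -0.0032, 0.0075, -0.0094, 0.7605]
[-0.0194, -0.0021, -0.0036, 0.0074, -0.0104, 0.8879]
[-0.0212, -0.0018, -0.0041, 0.0071, -0.0113, 1.0152]
[-0.0229, -0.0012, -0.0045, 0.0065, -0.0119, 1.1425]
[-0.0245, -0.0004, -0.005, 0.0056, -0.0122, 1.2697]
[-0.026, 0.0006, -0.0054, 0.0045, -0.0121, 1.3969]
```

View pics/sc8.png

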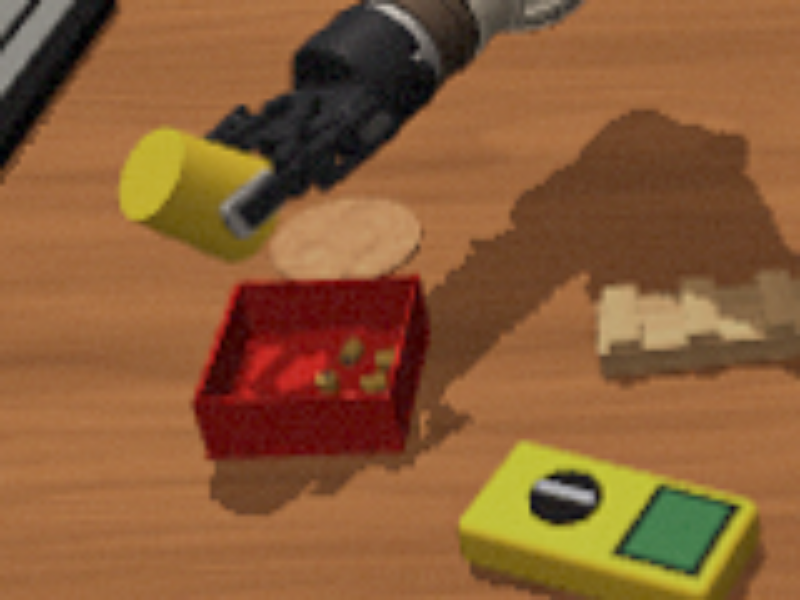

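apply_moves:
  plan: [-0.005, -0.0005, -0.001, 0.0024, -0.003, 0.12, -0.008, -0.001, -0.0013, 0.004, -0.004, 0.24, -0.0108, -0.0016, -0.0018, 0.0055, -0.0056, 0.36, -0.013, -0.002, -0.0023, 0.0065, -0.007, 0.48, -0.015, -0.0022, -0.0027, 0.007, -0.008, 0.6, -0.017, -0.0023, -0.003, 0.0075, -0.009, 0.72, -0.019, -0.002, -0.0035, 0.0075, -0.01, 0.84, -0.0205, -0.002, -0.004, 0.007, -0.011, 0.96, -0.022, -0.0015, -0.0043, 0.007, -0.0115, 1.08, -0.0237, -0.001, -0.0047, 0.006, -0.012, 1.2, -0.025, 0, -0.005, 0.005, -0.0122, 1.32, -0.026, 0.0006, -0.0054, 0.0045, -0.012, 1.4]

```text
clock: 10.08
eef_pos: [0.6111, -0.3753, 0.1698]
tool_rot: [0.683, 0.306, 0.374, 0.547]
ft_force: [-0.6, -0.0, -0.4]
grip_width: 0.0598
```

```bash
python3 - <<'E'
from pour import *
o=sensors.get_obs()
for i,ph in enumerate(np.linspace(-1.3,-.03,12)):
    T,Rm=pose([.588-.05*i/11,-.345,.2],.12+.2*i/11,ph); print(delta(T,Rm,o))
E
```

```text
[0.004, 0.0197, -0.0026, -0.0007, 0.0006, 0.0918]
[0.0018, 0.0175, -0.0066, 0.0162, -0.0067, 0.2076]
[-0.0001, 0.0152, -0.0107, 0.0323, -0.0158, 0.3233]
[-0.0019, 0.0131, -0.0148, 0.0476, -0.0267, 0.4391]
[-0.0036, 0.0111, -0.0189, 0.0619, -0.0392, 0.5547]
[-0.005, 0.0092, -0.0231, 0.0753, -0.0535, 0.6703]
[-0.0063, 0.0075, -0.0273, 0.0874, -0.0695, 0.7858]
[-0.0075, 0.0059, -0.0316, 0.0984, -0.0873, 0.9011]
[-0.0086, 0.0045, -0.0358, 0.1079, -0.1067, 1.0163]
[-0.0096, 0.0033, -0.04, 0.1159, -0.1279, 1.1314]
[-0.0106, 0.0022, -0.0442, 0.1223, -0.1508, 1.2462]
[-0.0115, 0.0014, -0.0484, 0.1267, -0.1753, 1.3609]
```

apply_moves:
  plan: [0.004, 0.0197, -0.0026, 0, 0, 0.092, 0.002, 0.0175, -0.0066, 0.016, -0.007, 0.208, 0, 0.015, -0.0107, 0.032, -0.016, 0.323, -0.002, 0.013, -0.015, 0.048, -0.027, 0.439, -0.0036, 0.011, -0.019, 0.062, -0.039, 0.555, -0.005, 0.009, -0.023, 0.075, -0.0535, 0.67, -0.0063, 0.0075, -0.0273, 0.0874, -0.07, 0.786, -0.0075, 0.006, -0.0316, 0.098, -0.087, 0.9, -0.0086, 0.0045, -0.036, 0.108, -0.107, 1.016, -0.0096, 0.0033, -0.04, 0.116, -0.128, 1.131, -0.0106, 0.0022, -0.044, 0.122, -0.151, 1.246, -0.0115, 0.0014, -0.0484, 0.1267, -0.175, 1.361]

```text
clock: 11.08
eef_pos: [0.5636, -0.3597, 0.1747]
tool_rot: [0.782, -0.216, 0.559, 0.173]
ft_force: [-0.3, -0.1, -0.3]
grip_width: 0.0598
```

```bash
python3 - <<'E'
from pour import *
o=sensors.get_obs();print(o["joint_pos"])
Rt=R.from_quat(o["tool_rot"]).as_matrix(); print("M",o["eef_pos"]+Rt@m,"u",Rt@u)
for z in (.16,.075):
    T,Rm=pose([.434,-.341,z],.6,-.03); Rg=Rm; print(info(T,Rg,.6)); print(delta(T,Rg,o))
E
```

```text
[-5.67162431e-01  4.40914655e-01 -9.60665123e-01 -1.08060688e+00
 -1.86229314e-03  3.11248515e+00]
M [ 0.53769096 -0.34478484  0.19977252] u [-0.22738192  0.14306811  0.9632388 ]
(array([ 0.452, -0.353,  0.128]), array([ 0.  , -0.01,  1.  ]), ([0.23, -1.007, -0.637], True), 'cam', array([ 0.395, -0.306,  0.275]))
[-0.077, 0.0525, -0.0776, -0.0764, -0.2812, 0.0418]
(array([ 0.452, -0.353,  0.043]), array([ 0.  , -0.01,  1.  ]), ([0.568, -1.06, -1.029], True), 'cam', array([ 0.395, -0.306,  0.19 ]))
[-0.1576, 0.0501, -0.0508, -0.0764, -0.2812, 0.0418]
```

apply_moves:
  plan: [-0.02, 0.013, -0.02, -0.02, -0.07, 0.01, -0.04, 0.027, -0.04, -0.04, -0.14, 0.02, -0.06, 0.04, -0.06, -0.06, -0.21, 0.03, -0.077, 0.0525, -0.0776, -0.0764, -0.281, 0.042, -0.077, 0.0525, -0.0776, -0.0764, -0.281, 0.042, -0.077, 0.0525, -0.0776, -0.0764, -0.281, 0.042, -0.077, 0.0525, -0.0776, -0.0764, -0.281, 0.042, -0.077, 0.0525, -0.0776, -0.0764, -0.281, 0.042]

```text
clock: 11.75
eef_pos: [0.4533, -0.3544, 0.1289]
tool_rot: [0.84, -0.273, 0.44, 0.161]
ft_force: [-0.5, -0.5, -0.5]
grip_width: 0.0597
```

```bash
python3 - <<'E'
from pour import *
o=sensors.get_obs();print(o["joint_pos"])
Rt=R.from_quat(o["tool_rot"]).as_matrix(); print("M",o["eef_pos"]+Rt@m,"u",Rt@u)
for z in (.16,.075,.0705):
    T,Rm=pose([.434,-.341,z],.6,-.03); Rg=Rm; print(info(T,Rg,.6)); print(delta(T,Rg,o))
c=cam("wrist","w9")
c=cam("side")
cv2.imwrite("pics/s9.png",cv2.resize(c["bgr"][300:,100:340],None,fx=3,fy=3))
c=cam("scene")
cv2.imwrite("pics/sc9.png",cv2.resize(c["bgr"][150:270,100:260],None,fx=5,fy=5))
E
```

```text
[-6.62541107e-01  2.12232710e-01 -1.02376615e+00 -6.40713510e-01
 -1.76964696e-03  3.10588505e+00]
M [ 0.43521968 -0.34185028  0.16114746] u [0.00425958 0.00166199 0.99998955]
(array([ 0.452, -0.353,  0.128]), array([ 0.  , -0.01,  1.  ]), ([0.23, -1.007, -0.637], True), 'cam', array([ 0.395, -0.306,  0.275]))
[-0.0019, -0.0001, -0.0007, 0.0012, -0.0047, 0.0062]
(array([ 0.452, -0.353,  0.043]), array([ 0.  , -0.01,  1.  ]), ([0.568, -1.06, -1.029], True), 'cam', array([ 0.395, -0.306,  0.19 ]))
[-0.0723, -0.0027, 0.047, 0.0012, -0.0047, 0.0062]
(array([ 0.452, -0.353,  0.038]), array([ 0.  , -0.01,  1.  ]), ([0.587, -1.061, -1.048], True), 'cam', array([ 0.395, -0.306,  0.185]))
[-0.076, -0.0029, 0.0495, 0.0012, -0.0047, 0.0062]
```

View pics/w9.png

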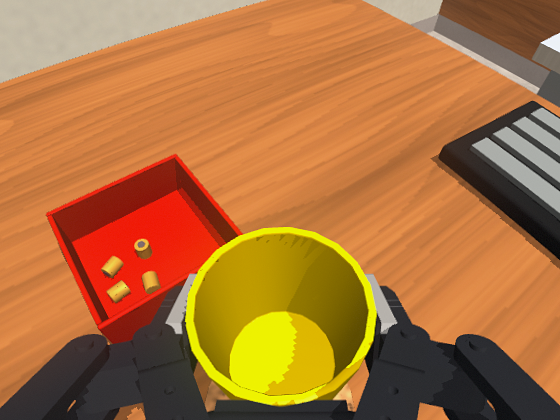

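View pics/sc9.png

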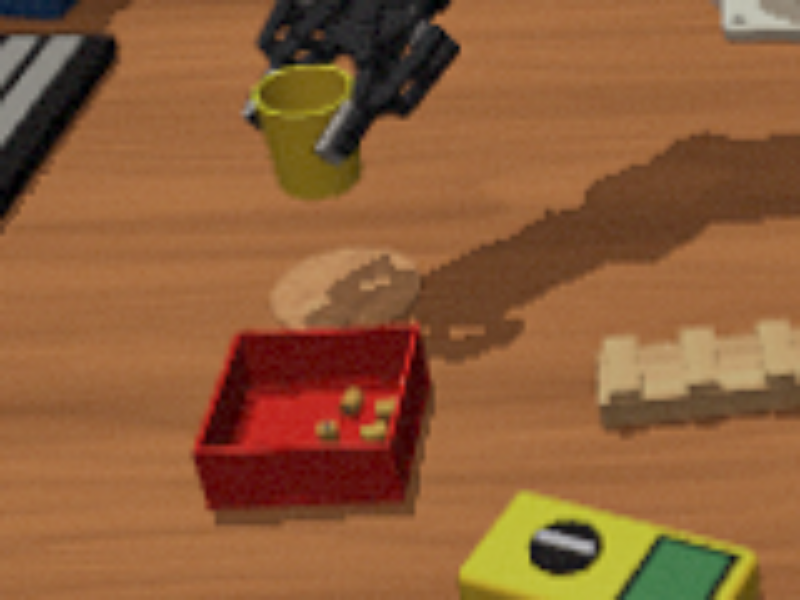

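```bash
python3 - <<'E'
from pour import *
c=cam("scene")
print(onplane(c,[[160.8,168]],.161),onplane(c,[[169.2,207.6]],.004))
print(proj(c,[[.4352,-.3419,.161],[.434,-.341,.004]]))
E
```

```text
[[ 0.43773335 -0.33853023  0.161     ]] [[ 0.43226773 -0.34094902  0.004     ]]
[[159.88542209 167.62604589]
 [169.09116881 207.90388117]]
```

View pics/s9.png

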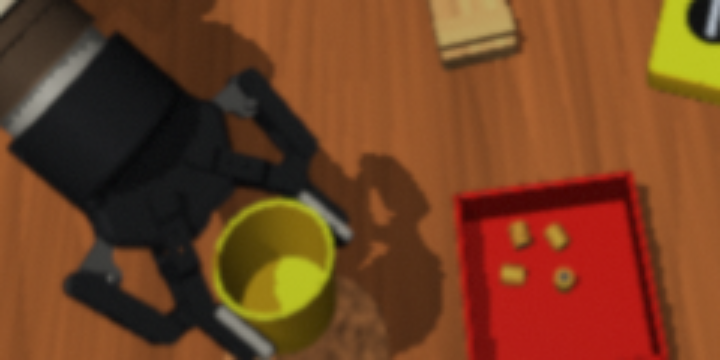

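```bash
python3 - <<'E'
from pour import *
c=cam("side"); print(onplane(c,[[191.7,386]],.161))
o=sensors.get_obs()
for z in (.09,.0735,.0705):
    T,Rm=pose([.432,-.3425,z],.6,-.03); print(delta(T,Rm,o))
E
```

```text
[[ 0.43807172 -0.33989006  0.161     ]]
[-0.0593, 0.0003, 0.0383, -0.0024, -0.0027, 0.009]
[-0.0729, -0.0002, 0.0476, -0.0024, -0.0027, 0.009]
[-0.0754, -0.0003, 0.0493, -0.0024, -0.0027, 0.009]
```

apply_moves:
  plan: [-0.018, 0, 0.012, 0, 0, 0.004, -0.036, 0, 0.024, 0, 0, 0.004, -0.052, 0, 0.034, 0, 0, 0.004, -0.062, 0, 0.04, 0, 0, 0.004, -0.068, 0, 0.0445, 0, 0, 0.004, -0.072, 0, 0.047, 0, 0, 0.004, -0.0745, 0, 0.0487, 0, 0, 0.004, -0.0745, 0, 0.0487, 0, 0, 0.004, -0.0745, 0, 0.0487, 0, 0, 0.004]

```text
clock: 12.75
eef_pos: [0.451, -0.3565, 0.0401]
tool_rot: [0.84, -0.275, 0.439, 0.16]
ft_force: [0.2, 0.8, -1.3]
grip_width: 0.0594
```

```bash
python3 - <<'E'
from pour import *
o=sensors.get_obs();print(o["joint_pos"],o["eef_pos"],o["ft_force"])
Rt=R.from_quat(o["tool_rot"]).as_matrix(); print("M",o["eef_pos"]+Rt@m,"u",Rt@u)
T,Rm=pose([.432,-.3425,.070],.6,-.03); print(delta(T,Rm,o))
c=cam("scene")
cv2.imwrite("pics/sc10.png",cv2.resize(c["bgr"][160:250,120:240],None,fx=6,fy=6))
E
```

```text
[-0.67163093  0.55973457 -1.08734743 -1.04945024  0.00523672  3.10468527] [ 0.45100078 -0.35647573  0.0400635 ] [ 0.16266494  0.76407    -1.31101859]
M [ 0.43291559 -0.34403129  0.07236755] u [ 0.00427994 -0.00211166  0.99998861]
[-0.003, -0.0007, -0.0001, -0.002, -0.0024, 0.0047]
```

View pics/sc10.png

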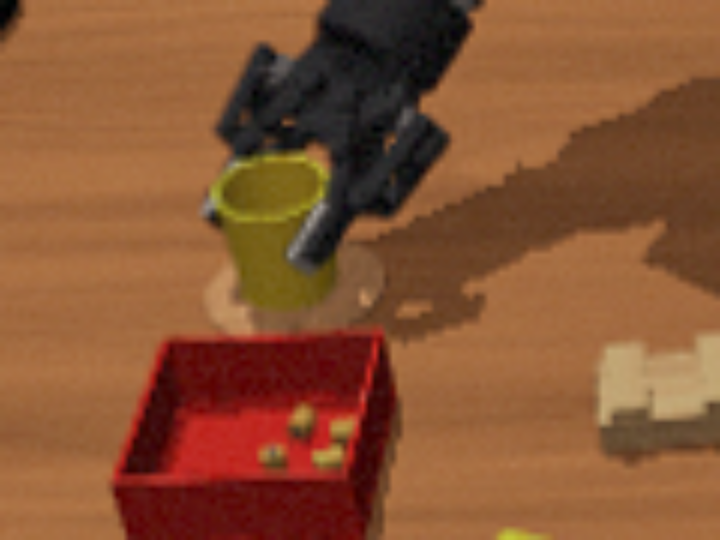

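```bash
python3 - <<'E'
from pour import *
c=cam("scene"); b=c["bgr"].copy()
k=8; im=cv2.resize(b[170:225,130:200],None,fx=k,fy=k,interpolation=cv2.INTER_CUBIC)
a=np.linspace(0,2*np.pi,80)
def dr(x,y,z,r,col):
    p=(proj(c,np.stack([x+r*np.cos(a),y+r*np.sin(a),0*a+z],1))-[130,170]+.5)*k
    cv2.polylines(im,[p.astype(int)],True,col,1)
dr(.432,-.341,.004,.05,(255,0,0)); dr(.435,-.341,.072,.031,(0,255,0)); dr(.435,-.341,.006,.027,(0,0,255))
cv2.imwrite("pics/sc11.png",im)
E
```

```text
(no output)
```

View pics/sc11.png

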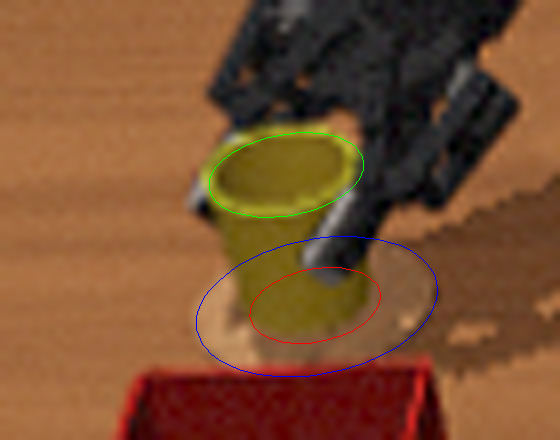

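apply_moves:
  plan: [0.001, -0.0015, 0.001, 0, 0, 0, 0.001, -0.003, 0.001, 0, 0, 0, 0.001, -0.003, 0.001, 0, 0, 0]

```text
clock: 13.1
eef_pos: [0.4543, -0.3548, 0.0408]
tool_rot: [0.84, -0.274, 0.44, 0.16]
ft_force: [-0.6, -0.3, -0.7]
grip_width: 0.0596
```

apply_moves:
  plan: [0, 0, 0, 0, 0, 0, 0, 0, 0, 0, 0, 0, 0, 0, 0, 0, 0, 0, 0, 0, 0, 0, 0, 0, 0, 0, 0, 0, 0, 0, 0, 0, 0, 0, 0, 0, 0, 0, 0, 0, 0, 0]
  grip: 0.0854

```text
clock: 13.68
eef_pos: [0.4537, -0.3549, 0.04]
tool_rot: [0.84, -0.275, 0.439, 0.16]
ft_force: [-0.5, -0.5, -0.6]
grip_width: 0.0853
```

```bash
python3 - <<'E'
from pour import *
o=sensors.get_obs();print(o["joint_pos"],o["eef_pos"],o["ft_force"],o["grip_width"])
T,Rm=pose([.432,-.3425,.070],.6,-.03); print(delta(T+[0,0,.14],Rm,o))
c=cam("wrist","w12")
E
```

```text
[-6.62424541e-01  5.59162307e-01 -1.08410756e+00 -1.04523600e+00
 -2.45900665e-03  3.10991880e+00] [ 0.4537432  -0.3548649   0.03999643] [-0.46978689 -0.45104675 -0.57443882] 0.08529903127945099
[0.112, 0.0061, -0.0799, -0.0019, -0.002, 0.0047]
```

View pics/w12.png

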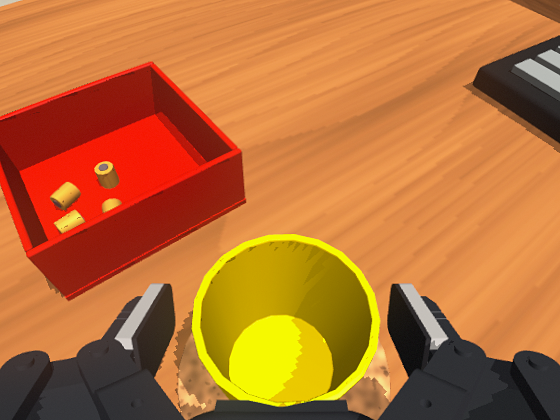

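apply_moves:
  plan: [0.02, 0.0006, -0.0135, 0, 0, 0, 0.045, 0.0014, -0.03, 0, 0, 0, 0.075, 0.0023, -0.05, 0, 0, 0, 0.1, 0.003, -0.067, 0, 0, 0, 0.116, 0.0035, -0.078, 0, 0, 0, 0.116, 0.0035, -0.078, 0, 0, 0]

```text
clock: 14.23
eef_pos: [0.4569, -0.3569, 0.1873]
tool_rot: [0.838, -0.274, 0.444, 0.162]
ft_force: [0.7, -0.3, 1.1]
grip_width: 0.0856
```

```bash
python3 - <<'E'
from pour import *
o=sensors.get_obs();print(o["joint_pos"],o["eef_pos"])
az=np.arctan2(-.17,.50)
for P in ([.52,-.17,.36],):
    print(np.hypot(*P[:2]),ik(np.hypot(*P[:2]),P[2],np.pi/2))
    print(delta(P,tool_down(az-np.pi/2+.05)), delta(P,tool_down(0)))
E
```

```text
[-0.66124407  0.0412014  -0.94704249 -0.40237047 -0.0034142   3.11059544] [ 0.45694859 -0.35686475  0.18730509]
0.5470831746635972 ([0.326, 0.452, 1.697], True)
[0.1137, -0.1823, -0.1503, 0.2067, -0.9679, -0.3251] [0.1137, -0.1823, -0.1503, 1.0848, -0.5056, -1.9894]
```

```bash
python3 - <<'E'
from pour import *
P=[.50,-.10,.36]
print(ik(np.hypot(*P[:2]),P[2],np.pi/2)); print(delta(P,tool_down(0)))
E
```

```text
([0.244, 0.341, 1.668], True)
[0.0825, -0.226, -0.1994, 1.0848, -0.5056, -1.9894]
```

apply_moves:
  plan: [0.0825, -0.226, -0.2, 1.085, -0.506, -1.989, 0.0825, -0.226, -0.2, 1.085, -0.506, -1.989, 0.0825, -0.226, -0.2, 1.085, -0.506, -1.989, 0.0825, -0.226, -0.2, 1.085, -0.506, -1.989, 0.0825, -0.226, -0.2, 1.085, -0.506, -1.989, 0.0825, -0.226, -0.2, 1.085, -0.506, -1.989, 0.0825, -0.226, -0.2, 1.085, -0.506, -1.989, 0.0825, -0.226, -0.2, 1.085, -0.506, -1.989, 0.0825, -0.226, -0.2, 1.085, -0.506, -1.989, 0.0825, -0.226, -0.2, 1.085, -0.506, -1.989, 0.0825, -0.226, -0.2, 1.085, -0.506, -1.989, 0.0825, -0.226, -0.2, 1.085, -0.506, -1.989]

```text
clock: 15.23
eef_pos: [0.4988, -0.0992, 0.353]
tool_rot: [0.891, 0.408, 0.189, 0.064]
ft_force: [1.1, -0.7, -0.1]
grip_width: 0.0854
```

```bash
python3 - <<'E'
from pour import *
P=[.50,-.10,.36]; o=sensors.get_obs();print(o["joint_pos"],o["eef_pos"])
print(delta(P,tool_down(0)))
E
```

```text
[-0.28470889 -0.06434037 -0.10070721  1.16008879  0.14843521  2.02520047] [ 0.49880016 -0.09921109  0.35299612]
[0.0021, 0.0032, -0.006, 0.3675, -0.1816, -0.7012]
```

apply_moves:
  plan: [0.002, 0.003, -0.006, 0.3675, -0.1816, -0.701, 0.002, 0.003, -0.006, 0.3675, -0.1816, -0.701, 0.002, 0.003, -0.006, 0.3675, -0.1816, -0.701, 0.002, 0.003, -0.006, 0.3675, -0.1816, -0.701, 0.002, 0.003, -0.006, 0.3675, -0.1816, -0.701, 0.002, 0.003, -0.006, 0.3675, -0.1816, -0.701, 0.002, 0.003, -0.006, 0.3675, -0.1816, -0.701, 0.002, 0.003, -0.006, 0.3675, -0.1816, -0.701, 0.002, 0.003, -0.006, 0.3675, -0.1816, -0.701]

```text
clock: 15.98
eef_pos: [0.5004, -0.0997, 0.3592]
tool_rot: [0.709, 0.705, 0.001, 0.0]
ft_force: [-1.2, 0.1, -1.0]
grip_width: 0.0854
```

```bash
python3 - <<'E'
from h import *
P=[.50,-.10,.36]; o=sensors.get_obs();print(o["joint_pos"],o["eef_pos"])
print(delta(P,tool_down(0)))
c=cam("wrist","w13"); c=cam("side","s13")
E
```

```text
[-0.19775478  0.24757885  0.34261892  1.66458114  0.00169385  1.37954845] [ 0.50042557 -0.09974778  0.35916595]
[-0.0003, -0.0004, -0.0008, 0.0016, -0.0014, -0.0065]
```

View pics/w13.png

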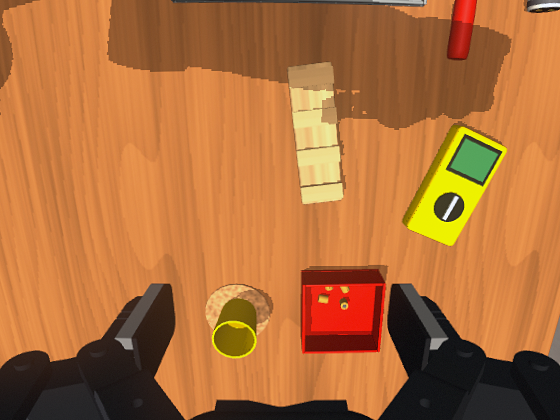

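View pics/s13.png

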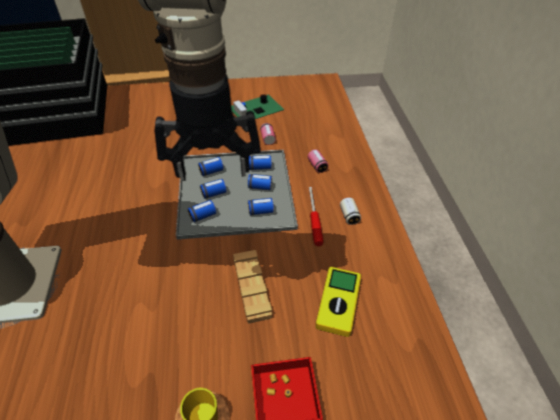

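```bash
python3 - <<'E'
from h import *
c=cam("wrist"); b=c["bgr"]
im=cv2.resize(b[50:215,270:360],None,fx=4,fy=4,interpolation=cv2.INTER_CUBIC); cv2.imwrite("pics/w13r.png",im[:,:])
k=8;im=cv2.resize(b[275:365,195:285],None,fx=6,fy=6,interpolation=cv2.INTER_CUBIC);
a=np.linspace(0,2*np.pi,80)
def dr(x,y,z,r,col):
    p=(proj(c,np.stack([x+r*np.cos(a),y+r*np.sin(a),0*a+z],1))-[195,275]+.5)*6
    cv2.polylines(im,[p.astype(int)],True,col,1)
dr(.4335,-.341,.004,.05,(255,0,0)); dr(.4335,-.341,.07,.031,(0,255,0)); dr(.4335,-.341,.004,.027,(0,0,255))
cv2.imwrite("pics/w13c.png",im)
E
```

```text
(no output)
```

View pics/w13r.png

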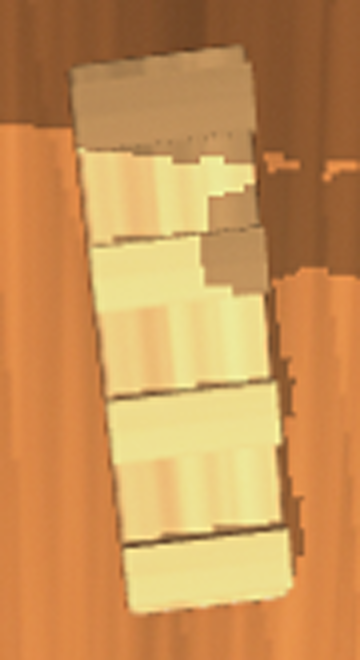

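View pics/w13c.png

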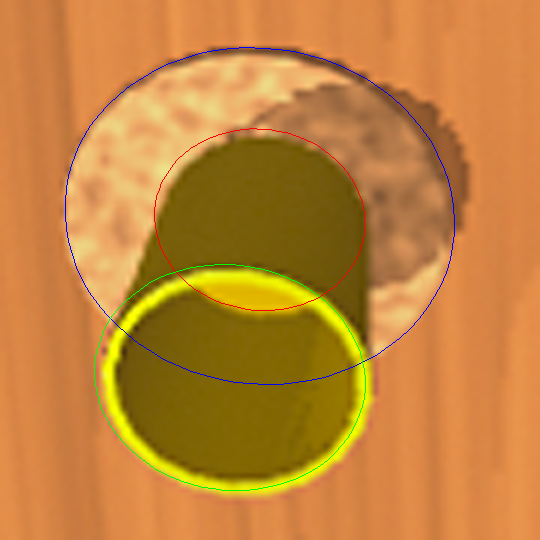

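```bash
cat > rackfit.py <<'E'
from h import *
from scipy.optimize import least_squares
def rackw(q,P):
    P=np.atleast_2d(P); c,s=np.cos(q[2]),np.sin(q[2]); return np.stack([q[0]+c*P[:,0]-s*P[:,1],q[1]+s*P[:,0]+c*P[:,1],P[:,2]],1)
def draw(c,q,im,off,k):
    for y in (-72,-24,24,72):
        P=np.array([[-27,y-10,28],[27,y-10,28],[27,y+10,28],[-27,y+10,28]])/1000
        p=(proj(c,rackw(q,P))-off+.5)*k; cv2.polylines(im,[p.astype(int)],True,(255,0,0),1)
    P=np.array([[-27,-88,20],[27,-88,20],[27,88,20],[-27,88,20]])/1000
    p=(proj(c,rackw(q,P))-off+.5)*k; cv2.polylines(im,[p.astype(int)],True,(0,0,255),1)
E
python3 - <<'E'
from rackfit import *
c=cam("wrist")
px=np.array([[92,245],[108,399],[124,546],[262,229],[277,381],[290,529]])/4+[270,50]-.4
P=np.array([[-27,34,28],[-27,-14,28],[-27,-62,28],[27,34,28],[27,-14,28],[27,-62,28]])/1000
s=least_squares(lambda q:(proj(c,rackw(q,P))-px).ravel(),[.55,-.08,0]); print(s.x,s.fun.reshape(-1,2).round(2))
b=c["bgr"]; im=cv2.resize(b[50:215,270:360],None,fx=4,fy=4,interpolation=cv2.INTER_CUBIC); draw(c,s.x,im,[270,50],4); 
side=cam("side"); im2=cv2.resize(side["bgr"][240:330,220:290],None,fx=7,fy=7,interpolation=cv2.INTER_CUBIC); draw(side,s.x,im2,[220,240],7)
h=max(im.shape[0],im2.shape[0]); out=np.zeros((600,im.shape[1]+im2.shape[1],3),np.uint8); out[:min(600,im.shape[0]),:im.shape[1]]=im[:600]; out[:min(600,im2.shape[0]),im.shape[1]:]=im2[:600]; cv2.imwrite("pics/rf.png",out[:,:800])
E
```

```text
[ 0.54697968 -0.07446485  0.11085209] [[-0.28  0.36]
 [-0.09  0.49]
 [-0.16  0.31]
 [ 0.85 -0.85]
 [ 0.08 -0.01]
 [-0.43 -0.24]]
```

View pics/rf.png

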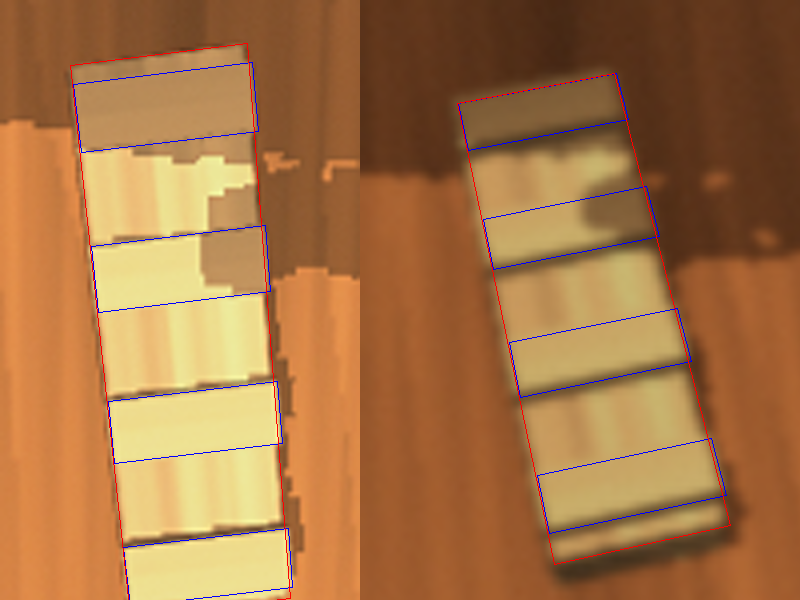

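apply_moves:
  plan: [0.4, 0, 0, 0, 0, 0, 0.4, 0, 0, 0, 0, 0, 0.4, 0, 0, 0, 0, 0, 0.4, 0, 0, 0, 0, 0, 0.4, 0, 0, 0, 0, 0, 0.4, 0, 0, 0, 0, 0, 0.4, 0, 0, 0, 0, 0, 0.4, 0, 0, 0, 0, 0, 0.4, 0, 0, 0, 0, 0, 0.4, 0, 0, 0, 0, 0, 0.4, 0, 0, 0, 0, 0, 0.4, 0, 0, 0, 0, 0]

```text
clock: 17.23
eef_pos: [0.5017, 0.3011, 0.3611]
tool_rot: [0.708, 0.706, 0.001, 0.001]
ft_force: [-0.7, -1.0, 0.1]
grip_width: 0.0858
```

```bash
python3 - <<'E'
from h import *
o=sensors.get_obs();print(o["joint_pos"],o["eef_pos"])
c=cam("wrist","w14")
E
```

```text
[ 5.41552350e-01  4.15856415e-01  5.85742485e-01  1.73723766e+00
 -1.99898154e-03  2.11568368e+00] [0.5016803  0.30107363 0.36111824]
```

View pics/w14.png

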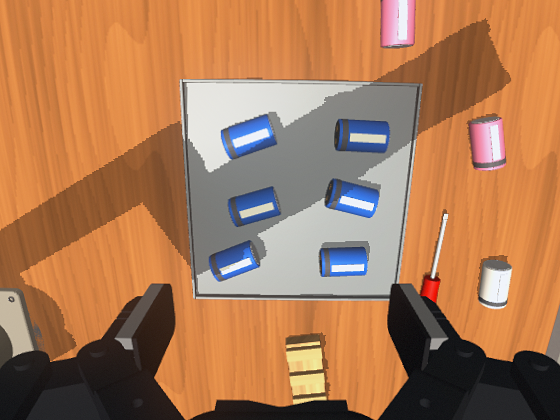

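```bash
cat > capfit.py <<'E'
from h import *
from scipy.optimize import minimize
a_=np.linspace(0,2*np.pi,40)
def cyl(x,y,yaw,z,L=.062,r=.02):
    ax=np.array([np.cos(yaw),np.sin(yaw),0]);n=np.array([-np.sin(yaw),np.cos(yaw),0]);k=np.array([0,0,1.])
    C=np.array([x,y,z]); ring=r*(np.cos(a_)[:,None]*n+np.sin(a_)[:,None]*k)
    return C+ax*L/2+ring, C-ax*L/2+ring
def hull(c,*q,S=1,off=(0,0)):
    A,B=cyl(*q); p=(proj(c,np.vstack([A,B]))-off+.5)*S
    return cv2.convexHull(p.astype(np.float32))
def bluemask(c):
    hsv=cv2.cvtColor(c["bgr"],cv2.COLOR_BGR2HSV)
    m=((hsv[...,0]>100)&(hsv[...,0]<130)&(hsv[...,1]>110)&(hsv[...,2]>40)).astype(np.uint8)
    return m
def blobs(c,zc=.024,minA=300,region=None):
    m=bluemask(c); m=cv2.morphologyEx(m,cv2.MORPH_CLOSE,np.ones((9,9)))
    out=[]
    for cn in cv2.findContours(m,0,2)[0]:
        if cv2.contourArea(cn)<minA: continue
        (u,v),(w,h),an=cv2.minAreaRect(cn)
        bx=cv2.boxPoints(((u,v),(w,h),an)); e=[bx[1]-bx[0],bx[2]-bx[1]]; e=max(e,key=lambda t:np.hypot(*t)); 
        P=onplane(c,np.array([[u,v],[u+e[0]/2,v+e[1]/2],[u-e[0]/2,v-e[1]/2]]),zc+.008)
        d=P[1]-P[2]; yaw=np.arctan2(d[1],d[0]); yaw=(yaw+np.pi/2)%np.pi-np.pi/2
        if region is not None and not region(P[0]): continue
        out.append((cn,np.array([P[0,0],P[0,1],yaw])))
    return m,out
def fit(c,cn,q0,zc=.024):
    x,y,w,h=cv2.boundingRect(cn); off=np.array([x-12,y-12]); S=4
    M=np.zeros(((h+24)*S,(w+24)*S),np.uint8); cv2.fillPoly(M,[((cn[:,0,:]-off+.5)*S).astype(np.int32)],1)
    M=cv2.dilate(M,np.ones((S//2+1,S//2+1)))
    def f(q):
        H=np.zeros_like(M); cv2.fillPoly(H,[hull(c,*q,zc,S=S,off=off).astype(np.int32)],1); return np.abs(H.astype(int)-M).sum()/S/S
    r=minimize(f,q0,method="Nelder-Mead",options=dict(initial_simplex=[q0,q0+[.006,0,0],q0+[0,.006,0],q0+[0,0,.1]],xatol=1e-4,fatol=.2))
    return r.x,r.fun
tray=lambda P:.36<P[0]<.70 and .07<P[1]<.41
def findcaps(c,zc=.024,region=tray):
    m,b=blobs(c,zc,region=region); return [fit(c,cn,q,zc) for cn,q in b]
E
python3 - <<'E'
from capfit import *
c=cam("wrist"); r=findcaps(c); 
im=cv2.resize(c["bgr"][70:310,170:430],None,fx=3,fy=3,interpolation=cv2.INTER_CUBIC)[:600]
for q,f in r:
    print(q.round(4),round(f,1)); cv2.polylines(im,[hull(c,*q,.024,S=3,off=(170,70)).astype(int)],True,(0,255,255),1)
    p=(proj(c,[[q[0],q[1],.024]])[0]-[170,70])*3; 
cv2.imwrite("pics/cf.png",im)
s=cam("side")
for q,f in findcaps_side(s) if 0 else []: pass
E
```

```text
[0.5902 0.1516 0.0649] 108.9
[0.4381 0.1542 0.395 ] 212.1
[0.4673 0.2335 0.2636] 145.4
[ 0.5987  0.244  -0.2468] 202.1
[ 0.606   0.3266 -0.0171] 215.0
[0.463  0.3262 0.3002] 145.6
```

View pics/cf.png

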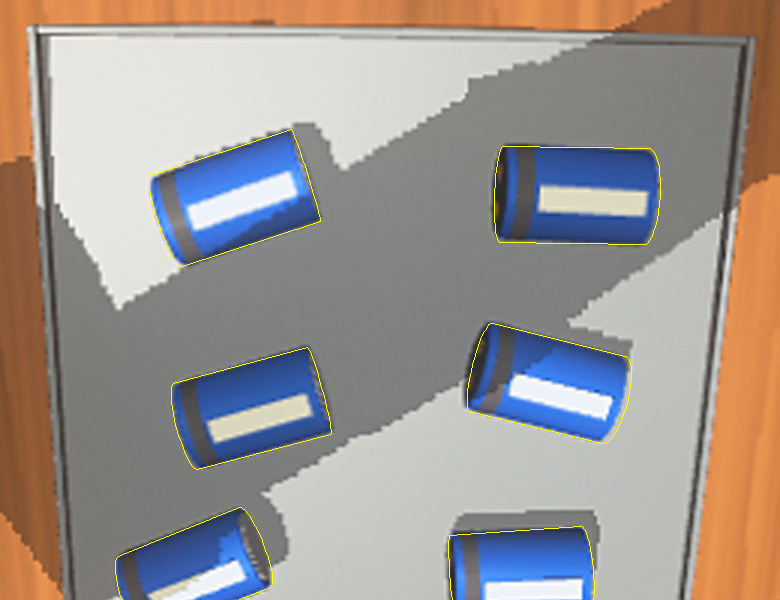

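```bash
cat >> capfit.py <<'E'
RACK=np.array([.547,-.0745,.111])
def rp(y,dx=0):
    c,s=np.cos(RACK[2]),np.sin(RACK[2]); return np.array([RACK[0]+c*dx-s*y,RACK[1]+s*dx+c*y])
SL=dict(b1=(.048,.0423),b2=(0,.0423),b3=(-.048,.0423),m1=(.024,.0743),m2=(-.024,.0743),t=(0,.1063))
E
python3 - <<'E'
from capfit import *
for k,(y,z) in SL.items(): print(k,rp(y),z)
print(delta([.590,.152,.20],tool_down(.065)))
E
```

```text
b1 [ 0.54168293 -0.0267954 ] 0.0423
b2 [ 0.547  -0.0745] 0.0423
b3 [ 0.55231707 -0.1222046 ] 0.0423
m1 [ 0.54434147 -0.0506477 ] 0.0743
m2 [ 0.54965853 -0.0983523 ] 0.0743
t [ 0.547  -0.0745] 0.1063
[-0.1461, 0.0881, 0.1624, 0.0048, -0.0004, -0.0724]
```

apply_moves:
  plan: [-0.146, 0.088, 0.162, 0.004, 0, -0.072, -0.146, 0.088, 0.162, 0.004, 0, -0.072, -0.146, 0.088, 0.162, 0.004, 0, -0.072, -0.146, 0.088, 0.162, 0.004, 0, -0.072, -0.146, 0.088, 0.162, 0.004, 0, -0.072, -0.146, 0.088, 0.162, 0.004, 0, -0.072, -0.146, 0.088, 0.162, 0.004, 0, -0.072, -0.146, 0.088, 0.162, 0.004, 0, -0.072, -0.146, 0.088, 0.162, 0.004, 0, -0.072]

```text
clock: 18.13
eef_pos: [0.5903, 0.1529, 0.2012]
tool_rot: [0.684, 0.73, 0.001, 0.0]
ft_force: [0.3, -0.4, -0.1]
grip_width: 0.0854
```

```bash
cat > pick.py <<'E'
import sys
from capfit import *
def look(name,tgt,zt=.010):
    o=sensors.get_obs(); c=cam("wrist")
    r=findcaps(c); im=c["bgr"].copy()
    r=[q for q in r]; 
    for q,f in r: cv2.polylines(im,[hull(c,*q,.024).astype(int)],True,(0,255,255),1)
    cv2.imwrite(f"pics/{name}.png",im)
    r.sort(key=lambda t:np.hypot(t[0][0]-tgt[0],t[0][1]-tgt[1]))
    for q,f in r[:6]: print(q.round(4),round(f,1))
    q=r[0][0]; print("eef",o["eef_pos"].round(4),"t",o["clock"])
    for z in (.06,zt): print("z",z,delta([q[0],q[1],z],tool_down(q[2]),o))
E
python3 -c "
from pick import *
look('p1',[.590,.152])"
```

```text
[0.5896 0.152  0.032 ] 165.6
[ 0.5968  0.2451 -0.2557] 220.5
[0.4671 0.234  0.2809] 618.2
[0.4374 0.155  0.3878] 770.0
eef [0.5903 0.1529 0.2012] t 18.1333
z 0.06 [-0.001, -0.0011, 0.1412, 0.0018, -0.0012, 0.0325]
z 0.01 [-0.0011, -0.0012, 0.1912, 0.0018, -0.0012, 0.0325]
```

View pics/p1.png

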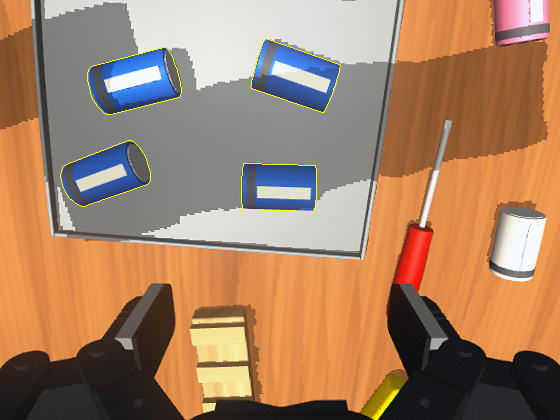

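apply_moves:
  plan: [0, 0, 0.04, 0.0018, 0, 0.03, -0.001, -0.001, 0.08, 0.0018, 0, 0.032, -0.001, -0.001, 0.12, 0.0018, 0, 0.032, -0.001, -0.001, 0.15, 0.0018, 0, 0.032, -0.001, -0.001, 0.17, 0.0018, 0, 0.032, -0.001, -0.001, 0.183, 0.0018, 0, 0.032, -0.001, -0.001, 0.191, 0.0018, 0, 0.032, -0.001, -0.001, 0.191, 0.0018, 0, 0.032, -0.001, -0.001, 0.191, 0.0018, 0, 0.032]

```text
clock: 18.93
eef_pos: [0.5899, 0.1536, 0.0101]
tool_rot: [0.694, 0.72, 0.0, -0.0]
ft_force: [0.1, -0.4, 0.3]
grip_width: 0.0854
```

```bash
python3 - <<'E'
from capfit import *
o=sensors.get_obs();print(o["eef_pos"],o["ft_force"],o["clock"])
print(delta([.5896,.152,.010],tool_down(.032),o))
c=cam("wrist","p2"); s=cam("side"); cv2.imwrite("pics/p2s.png",cv2.resize(s["bgr"][120:270,160:360],None,fx=4,fy=4,interpolation=cv2.INTER_CUBIC))
E
```

```text
[0.5898558  0.15363836 0.01010214] [ 0.1188423  -0.37673166  0.33305931] 18.9333
[-0.0016, -0.0003, 0.0001, 0.0004, -0.0009, 0.0036]
```

View pics/p2.png

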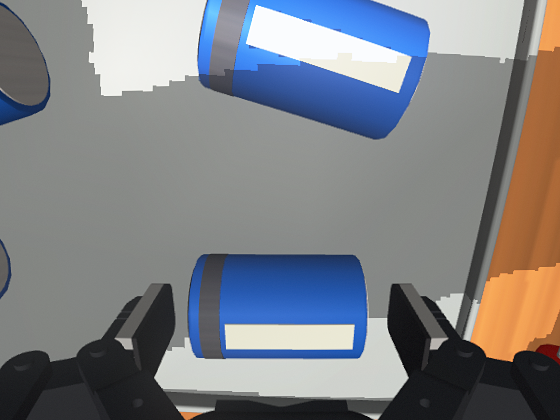

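View pics/p2s.png

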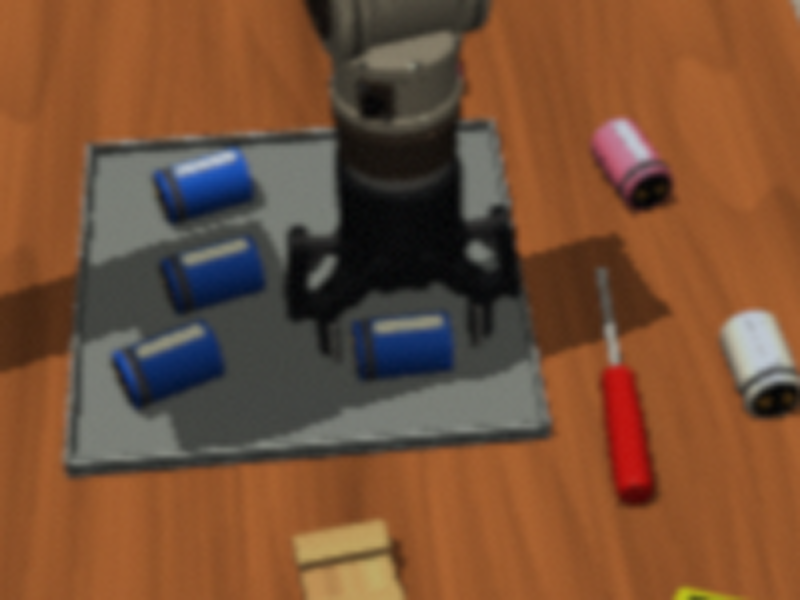

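apply_moves:
  plan: [-0.0015, 0, 0, 0, 0, 0, -0.0015, 0, 0, 0, 0, 0, -0.0015, 0, 0, 0, 0, 0, -0.0015, 0, 0, 0, 0, 0, -0.0015, 0, 0, 0, 0, 0, -0.0015, 0, 0, 0, 0, 0, -0.0015, 0, 0, 0, 0, 0]
  grip: 0.045

```text
clock: 19.62
eef_pos: [0.5904, 0.1513, 0.0104]
tool_rot: [0.695, 0.719, 0.001, 0.0]
ft_force: [-0.6, 0.3, 6.6]
grip_width: 0.0613
```

```bash
python3 - <<'E'
from capfit import *
o=sensors.get_obs();print(o["eef_pos"],o["ft_force"],o["clock"],o["grip_width"])
c=cam("wrist","p3")
E
```

```text
[0.59037166 0.15128324 0.01039884] [-0.62391365  0.33608604  6.62419243] 19.6167 0.06134294720071763
```

View pics/p3.png

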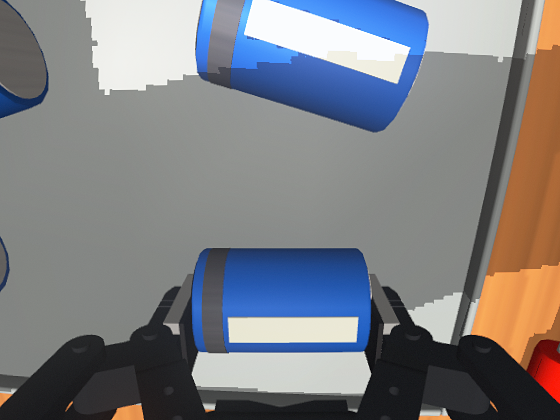

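```bash
cat >> capfit.py <<'E'
def place(slot,tz,up=.07,offx=0.):
    """tool-frame cap offset: offx along tool x (cap centre minus TCP), tz = cap centre above TCP"""
    y,z=SL[slot]; P=rp(y); o=sensors.get_obs(); Rm=tool_down(RACK[2]); P=np.array([*P,z-tz])-Rm[:,0]*offx
    print("hover",delta(P+[0,0,up],Rm,o)); print("+1mm",delta(P+[0,0,.001],Rm,o)); print("eef",o["eef_pos"].round(4),o["clock"],o["ft_force"].round(1))
E
python3 -c "
from capfit import *
place('b3',.0136,.07,.0007)"
```

```text
hover [-0.2727, -0.0472, -0.0886, 0.0013, -0.0009, -0.0769]
+1mm [-0.2727, -0.0473, -0.0196, 0.0013, -0.0009, -0.0769]
eef [0.5904 0.1513 0.0104] 19.6667 [-0.5 -0.4  6.1]
```

apply_moves:
  plan: [0, 0, -0.02, 0, 0, 0, 0, 0, -0.06, 0, 0, 0, -0.01, -0.002, -0.1, 0, 0, -0.02, -0.04, -0.007, -0.12, 0, 0, -0.04, -0.08, -0.014, -0.12, 0, 0, -0.06, -0.12, -0.021, -0.12, 0, 0, -0.077, -0.16, -0.028, -0.12, 0.001, 0, -0.077, -0.2, -0.035, -0.12, 0.001, 0, -0.077, -0.24, -0.042, -0.11, 0.001, 0, -0.077, -0.265, -0.046, -0.1, 0.001, 0, -0.077, -0.2727, -0.0472, -0.089, 0.001, 0, -0.077, -0.2727, -0.0472, -0.089, 0.001, 0, -0.077]

```text
clock: 20.67
eef_pos: [0.5491, -0.1249, 0.0952]
tool_rot: [0.668, 0.744, -0.002, -0.003]
ft_force: [-0.2, 0.1, -0.4]
grip_width: 0.0609
```

```bash
python3 -c "
from capfit import *
place('b3',.0136,.07,.0007)
c=cam('wrist','p4')"
```

```text
hover [0.0017, 0.0034, -0.0035, -0.0072, -0.002, -0.0039]
+1mm [0.0015, 0.0039, 0.0655, -0.0072, -0.002, -0.0039]
eef [ 0.5491 -0.1249  0.0952] 20.6667 [-0.2  0.1 -0.4]
```

View pics/p4.png

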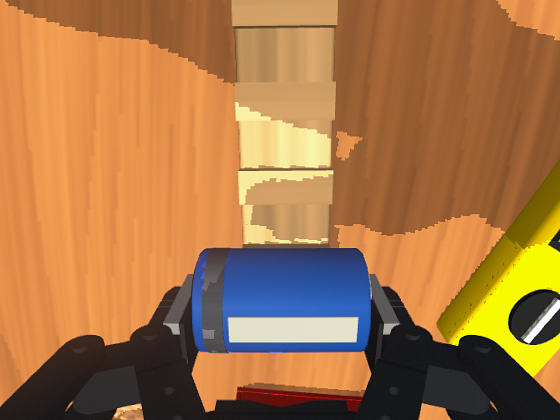

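apply_moves:
  plan: [0.0015, 0.004, 0.015, -0.005, -0.002, -0.004, 0.0015, 0.004, 0.03, -0.005, -0.002, -0.004, 0.0015, 0.004, 0.042, -0.005, -0.002, -0.004, 0.0015, 0.004, 0.052, -0.005, -0.002, -0.004, 0.0015, 0.004, 0.058, -0.005, -0.002, -0.004, 0.0015, 0.004, 0.058, -0.005, -0.002, -0.004, 0.0015, 0.004, 0.058, -0.005, -0.002, -0.004]

```text
clock: 21.3
eef_pos: [0.5554, -0.1203, 0.0399]
tool_rot: [0.665, 0.747, 0.0, 0.001]
ft_force: [-0.2, -0.6, 0.6]
grip_width: 0.0611
```

```bash
python3 -c "
from capfit import *
place('b3',.0136,.07,.0007)
c=cam('wrist','p5')
s=cam('scene'); im=cv2.resize(s['bgr'][180:260,190:310],None,fx=6,fy=6,interpolation=cv2.INTER_CUBIC); cv2.imwrite('pics/p5s.png',im)"
```

```text
hover [-0.0023, -0.0031, -0.0588, 0.0023, 0.0013, 0.0056]
+1mm [-0.0022, -0.0033, 0.0102, 0.0023, 0.0013, 0.0056]
eef [ 0.5554 -0.1203  0.0399] 21.3 [-0.2 -0.6  0.6]
```

View pics/p5s.png

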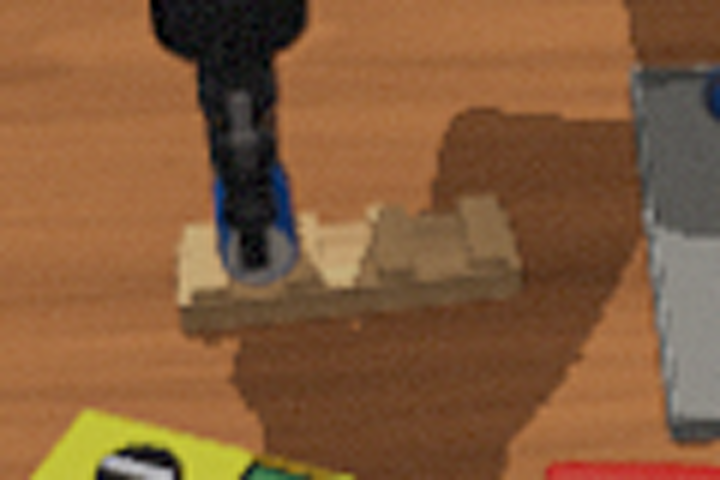

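apply_moves:
  plan: [-0.0022, -0.0033, 0.004, 0.002, 0.001, 0.005, -0.0022, -0.0033, 0.008, 0.002, 0.001, 0.005, -0.0022, -0.0033, 0.0095, 0.002, 0.001, 0.005, -0.0022, -0.0033, 0.0095, 0.002, 0.001, 0.005, -0.0022, -0.0033, 0.0095, 0.002, 0.001, 0.005]

```text
clock: 21.82
eef_pos: [0.5519, -0.1237, 0.03]
tool_rot: [0.667, 0.745, -0.0, 0.0]
ft_force: [-0.3, 0.1, -0.7]
grip_width: 0.0611
```

```bash
python3 -c "
from capfit import *
place('b3',.0136,.07,.0007)
for i in range(3): print(sensors.get_obs()['eef_pos'])
c=cam('wrist','p6')
"
```

```text
hover [0.0008, 0.0006, -0.0687, -0.0001, 0.0003, -0.0008]
+1mm [0.0008, 0.0006, 0.0003, -0.0001, 0.0003, -0.0008]
eef [ 0.5519 -0.1237  0.03  ] 21.8167 [-0.3  0.1 -0.7]
[ 0.5519183  -0.12374664  0.03004707]
[ 0.5519183  -0.12374664  0.03004707]
[ 0.5519183  -0.12374664  0.03004707]
```

View pics/p6.png

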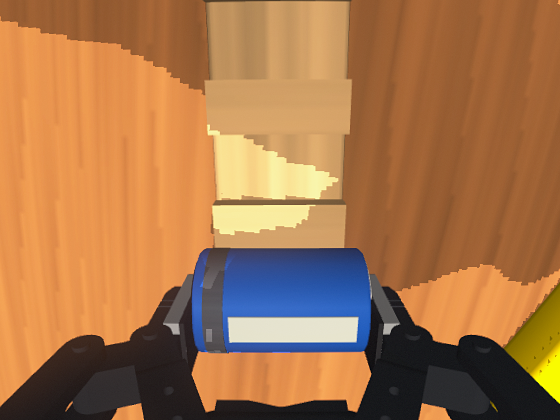

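apply_moves:
  plan: [0.0005, 0.0005, 0.001, 0, 0, 0, 0.0005, 0.0005, 0.001, 0, 0, 0]

```text
clock: 22.03
eef_pos: [0.5528, -0.1231, 0.0293]
tool_rot: [0.667, 0.745, 0.0, 0.0]
ft_force: [0.1, 0.3, -0.6]
grip_width: 0.0614
```

apply_moves:
  plan: [0, 0, 0, 0, 0, 0, 0, 0, 0, 0, 0, 0, 0, 0, 0, 0, 0, 0, 0, 0, 0, 0, 0, 0, 0, 0, 0, 0, 0, 0, 0, 0, 0, 0, 0, 0, 0, 0, -0.02, 0, 0, 0, 0, 0, -0.06, 0, 0, 0, 0, 0, -0.1, 0, 0, 0, 0, 0, -0.13, 0, 0, 0, 0, 0, -0.13, 0, 0, 0, 0, 0, -0.13, 0, 0, 0]
  grip: 0.0854

```text
clock: 23.03
eef_pos: [0.5543, -0.1235, 0.162]
tool_rot: [0.667, 0.745, 0.001, 0.003]
ft_force: [0.5, -1.1, -0.2]
grip_width: 0.0853
```

```bash
python3 - <<'E'
from capfit import *
c=cam('wrist'); r=findcaps(c,.0423,lambda P:abs(P[0]-.55)<.08 and P[1]<0.02); im=c["bgr"].copy()
for q,f in r: print(q,f); cv2.polylines(im,[hull(c,*q,.0423).astype(int)],True,(0,255,255),1)
cv2.imwrite("pics/p7.png",im)
o=sensors.get_obs(); print(o["eef_pos"],o["clock"])
s=cam("side"); r=findcaps(s)
for q,f in r: print(q.round(3),f)
print(delta([.597,.245,.2],tool_down(-.25),o))
E
```

```text
[ 0.564567   -0.12151849  0.12142236] 849.25
[ 0.55283143 -0.12310702  0.15983174] 23.0833
[0.457 0.19  1.428] 379.8125
[0.361, 0.0845, -0.0404, 0.002, 0.0006, 0.3604]
```

View pics/p7.png

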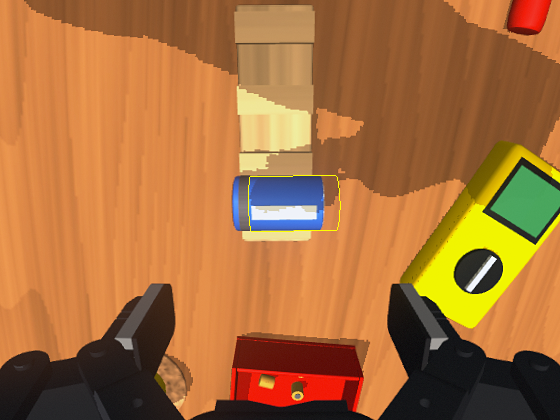

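apply_moves:
  plan: [0.361, 0.0845, -0.04, 0, 0, 0.36, 0.361, 0.0845, -0.04, 0, 0, 0.36, 0.361, 0.0845, -0.04, 0, 0, 0.36, 0.361, 0.0845, -0.04, 0, 0, 0.36, 0.361, 0.0845, -0.04, 0, 0, 0.36, 0.361, 0.0845, -0.04, 0, 0, 0.36, 0.361, 0.0845, -0.04, 0, 0, 0.36, 0.361, 0.0845, -0.04, 0, 0, 0.36, 0.361, 0.0845, -0.04, 0, 0, 0.36, 0.361, 0.0845, -0.04, 0, 0, 0.36, 0.361, 0.0845, -0.04, 0, 0, 0.36, 0.361, 0.0845, -0.04, 0, 0, 0.36]

```text
clock: 24.13
eef_pos: [0.5956, 0.2448, 0.1967]
tool_rot: [0.789, 0.614, -0.002, 0.0]
ft_force: [0.8, -0.9, -0.0]
grip_width: 0.086
```

```bash
python3 -c "
from pick import *
look('p8',[.597,.245])"
```

```text
[ 0.5965  0.2443 -0.2548] 158.9
[ 0.6053  0.3271 -0.0552] 166.6
[0.4657 0.2334 0.2649] 676.9
[0.4621 0.326  0.3242] 745.6
eef [0.5956 0.2448 0.1967] t 24.1333
z 0.06 [0.0002, 0.0014, 0.1367, -0.0026, 0.0035, 0.0064]
z 0.01 [0.0004, 0.0015, 0.1867, -0.0026, 0.0035, 0.0064]
```

View pics/p8.png

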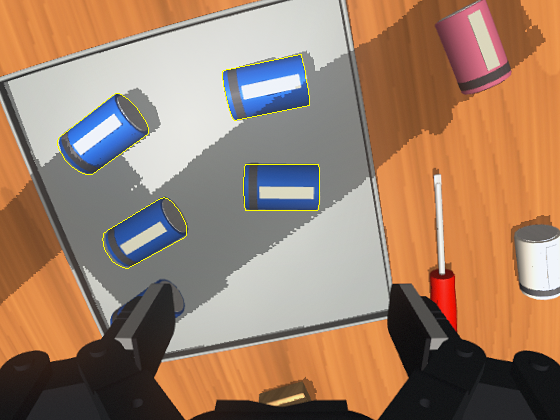

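apply_moves:
  plan: [0, 0.001, 0.04, 0, 0, 0.006, 0, 0.001, 0.08, 0, 0, 0.006, 0, 0.001, 0.12, 0, 0, 0.006, 0, 0.001, 0.15, 0, 0, 0.006, 0, 0.001, 0.17, 0, 0, 0.006, 0, 0.001, 0.182, 0, 0, 0.006, 0, 0.001, 0.188, 0, 0, 0.006, 0, 0.001, 0.188, 0, 0, 0.006, 0, 0.001, 0.188, 0, 0, 0.006, 0, 0.001, 0.188, 0, 0, 0.006]

```text
clock: 25.02
eef_pos: [0.5994, 0.245, 0.0132]
tool_rot: [0.792, 0.611, 0.002, 0.001]
ft_force: [0.5, 0.1, -0.2]
grip_width: 0.0852
```

```bash
python3 - <<'E'
from capfit import *
o=sensors.get_obs();print(o["eef_pos"],o["ft_force"],o["clock"])
print(delta([.5965,.2443,.010],tool_down(-.255),o))
c=cam("wrist","p9")
E
```

```text
[0.59937783 0.24497197 0.01322469] [ 0.4776539   0.07998475 -0.19881821] 25.0167
[-0.0014, -0.0026, 0.0032, 0.0035, -0.0019, -0.0011]
```

View pics/p9.png

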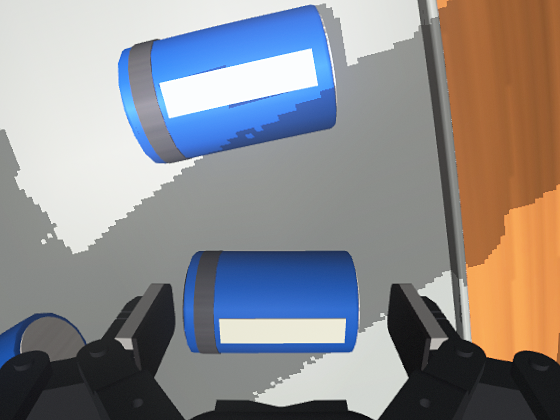

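Straddled; the cap at (270,300) is slightly left of the jaw centre (281), consistent with the −2.6 mm correction.

apply_moves:
  plan: [-0.0007, -0.0026, 0.0032, 0.003, 0, 0, -0.0007, -0.0026, 0.0032, 0.003, 0, 0, -0.0007, -0.0026, 0.0032, 0.003, 0, 0]

```text
clock: 25.32
eef_pos: [0.5949, 0.2449, 0.0082]
tool_rot: [0.791, 0.611, -0.001, -0.001]
ft_force: [0.5, 0.3, -0.2]
grip_width: 0.0855
```

apply_moves:
  plan: [0, 0, 0, 0, 0, 0, 0, 0, 0, 0, 0, 0, 0, 0, 0, 0, 0, 0, 0, 0, 0, 0, 0, 0, 0, 0, 0, 0, 0, 0, 0, 0, 0, 0, 0, 0, 0, 0, 0, 0, 0, 0]
  grip: 0.045

```text
clock: 25.9
eef_pos: [0.5954, 0.2449, 0.0084]
tool_rot: [0.791, 0.611, -0.0, -0.001]
ft_force: [-0.4, 1.0, 3.6]
grip_width: 0.0614
```

```bash
python3 - <<'E'
from capfit import *
c=cam("wrist","p10")
place("b2",.0136,.08,0)
E
```

```text
hover [-0.3213, 0.0337, -0.1005, -0.0017, -0.0007, -0.3665]
+1mm [-0.3213, 0.0338, -0.0215, -0.0017, -0.0007, -0.3665]
eef [0.5954 0.245  0.0083] 25.95 [-0.4  0.5  3.8]
```

View pics/p10.png

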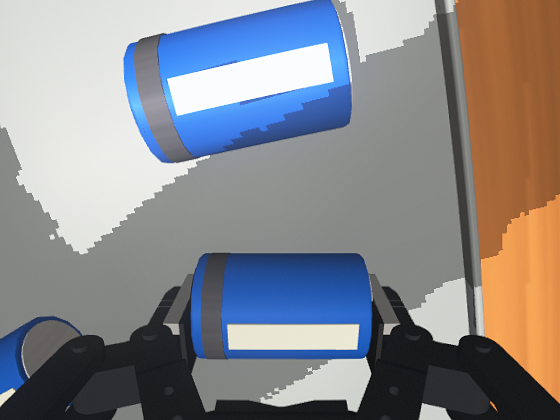

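apply_moves:
  plan: [0, 0, -0.02, 0, 0, 0, 0, 0, -0.06, 0, 0, 0, -0.01, 0, -0.1, 0, 0, -0.05, -0.04, 0.004, -0.12, 0, 0, -0.12, -0.08, 0.008, -0.12, 0, 0, -0.2, -0.12, 0.013, -0.12, 0, 0, -0.28, -0.16, 0.017, -0.12, 0, 0, -0.35, -0.2, 0.021, -0.12, -0.001, 0, -0.366, -0.24, 0.025, -0.12, -0.001, 0, -0.366, -0.28, 0.029, -0.11, -0.001, 0, -0.366, -0.31, 0.0325, -0.1, -0.001, 0, -0.366, -0.32, 0.0337, -0.098, -0.001, 0, -0.366]

```text
clock: 26.95
eef_pos: [0.5441, -0.0776, 0.1035]
tool_rot: [0.669, 0.743, -0.002, -0.002]
ft_force: [-0.9, 0.3, -1.2]
grip_width: 0.0614
```

apply_moves:
  plan: [0, 0, 0, 0, 0, 0, 0, 0, 0, 0, 0, 0, 0, 0, 0, 0, 0, 0]

```text
clock: 27.2
eef_pos: [0.5473, -0.0724, 0.1059]
tool_rot: [0.667, 0.745, -0.0, -0.001]
ft_force: [-1.1, -0.2, -1.1]
grip_width: 0.0612
```

```bash
python3 -c "
from capfit import *
place('b2',.0157,.08,-.001)
c=cam('wrist','p11')"
```

```text
hover [-0.0011, -0.0006, -0.0007, -0.0013, -0.0011, 0.0005]
+1mm [-0.0012, -0.0005, 0.0783, -0.0013, -0.0011, 0.0005]
eef [ 0.5473 -0.0724  0.1059] 27.2 [-1.1 -0.2 -1.1]
```

View pics/p11.png

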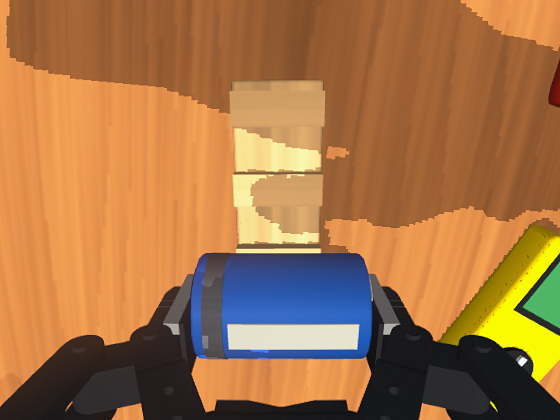

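apply_moves:
  plan: [-0.001, -0.0005, 0.025, -0.001, 0, 0, -0.001, -0.0005, 0.045, -0.001, 0, 0, -0.001, -0.0005, 0.06, -0.001, 0, 0, -0.001, -0.0005, 0.069, -0.001, 0, 0, -0.001, -0.0005, 0.075, -0.001, 0, 0, -0.001, -0.0005, 0.078, -0.001, 0, 0, -0.001, -0.0005, 0.078, -0.001, 0, 0, -0.001, -0.0005, 0.078, -0.001, 0, 0, -0.001, -0.0005, 0.078, -0.001, 0, 0]

```text
clock: 28.0
eef_pos: [0.5474, -0.0744, 0.0289]
tool_rot: [0.667, 0.745, 0.001, 0.0]
ft_force: [-0.4, 0.1, -0.4]
grip_width: 0.061
```

```bash
python3 -c "
from capfit import *
place('b2',.0157,.08,-.001)
c=cam('wrist','p12')"
```

```text
hover [0.001, -0.0003, -0.0777, 0.0014, -0.0001, -0.0004]
+1mm [0.001, -0.0004, 0.0013, 0.0014, -0.0001, -0.0004]
eef [ 0.5474 -0.0744  0.0289] 28.0 [-0.4  0.1 -0.4]
```

View pics/p12.png

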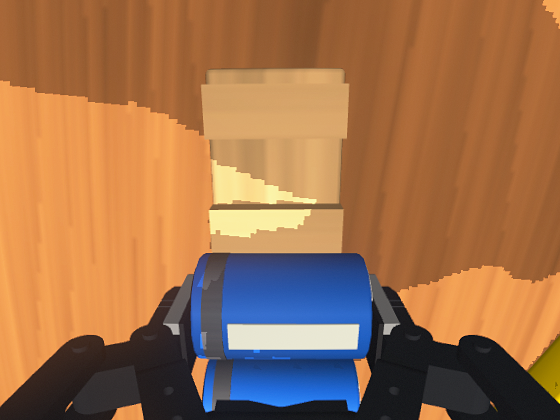

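apply_moves:
  plan: [0.001, -0.0004, 0.0015, 0.001, 0, 0, 0.001, -0.0004, 0.0015, 0.001, 0, 0]

```text
clock: 28.22
eef_pos: [0.547, -0.0738, 0.0273]
tool_rot: [0.667, 0.745, 0.0, 0.0]
ft_force: [0.4, -0.3, 1.2]
grip_width: 0.0611
```

apply_moves:
  plan: [0, 0, 0, 0, 0, 0, 0, 0, 0, 0, 0, 0, 0, 0, 0, 0, 0, 0, 0, 0, 0, 0, 0, 0, 0, 0, 0, 0, 0, 0, 0, 0, 0, 0, 0, 0, 0, 0, -0.02, 0, 0, 0, 0, 0, -0.06, 0, 0, 0, 0, 0, -0.1, 0, 0, 0, 0, 0, -0.14, 0, 0, 0, 0, 0, -0.14, 0, 0, 0, 0, 0, -0.14, 0, 0, 0]
  grip: 0.0854

```text
clock: 29.22
eef_pos: [0.5485, -0.0738, 0.1697]
tool_rot: [0.667, 0.745, 0.002, 0.002]
ft_force: [-0.2, 0.0, -0.9]
grip_width: 0.0855
```

```bash
python3 - <<'E'
from capfit import *
c=cam('wrist',"p13"); 
o=sensors.get_obs(); print(o["eef_pos"],o["clock"])
print(delta([.4661,.234,.2],tool_down(.27),o))
E
```

```text
[ 0.54681516 -0.07359699  0.16735552] 29.2667
[0.3146, -0.0463, -0.0327, 0.0009, 0.0002, -0.1596]
```

View pics/p13.png

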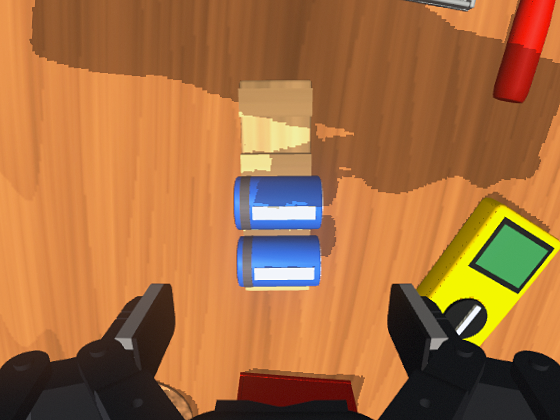

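apply_moves:
  plan: [0.3146, -0.0463, -0.0327, 0, 0, -0.16, 0.3146, -0.0463, -0.0327, 0, 0, -0.16, 0.3146, -0.0463, -0.0327, 0, 0, -0.16, 0.3146, -0.0463, -0.0327, 0, 0, -0.16, 0.3146, -0.0463, -0.0327, 0, 0, -0.16, 0.3146, -0.0463, -0.0327, 0, 0, -0.16, 0.3146, -0.0463, -0.0327, 0, 0, -0.16, 0.3146, -0.0463, -0.0327, 0, 0, -0.16, 0.3146, -0.0463, -0.0327, 0, 0, -0.16, 0.3146, -0.0463, -0.0327, 0, 0, -0.16, 0.3146, -0.0463, -0.0327, 0, 0, -0.16, 0.3146, -0.0463, -0.0327, 0, 0, -0.16]

```text
clock: 30.27
eef_pos: [0.4652, 0.2327, 0.198]
tool_rot: [0.606, 0.796, -0.002, -0.001]
ft_force: [0.6, -0.3, -0.4]
grip_width: 0.0854
```

```bash
python3 -c "
from pick import *
look('p14',[.4661,.234])"
```

```text
[0.4681 0.2337 0.2752] 159.7
[0.4383 0.154  0.4072] 268.2
[0.4635 0.3258 0.3067] 616.4
[ 0.6063  0.3267 -0.0533] 766.6
eef [0.4652 0.2327 0.198 ] t 30.2667
z 0.06 [0.0002, 0.0036, 0.138, -0.004, 0.0002, -0.0062]
z 0.01 [0.0002, 0.0038, 0.188, -0.004, 0.0002, -0.0062]
```

View pics/p14.png

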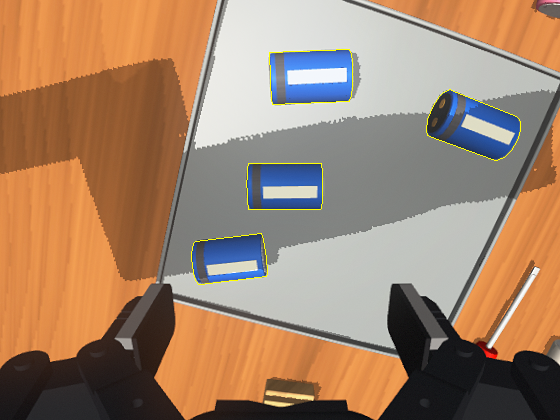

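apply_moves:
  plan: [0, 0.0022, 0.04, 0, 0, -0.006, 0, 0.0022, 0.08, 0, 0, -0.006, 0, 0.0022, 0.12, 0, 0, -0.006, 0, 0.0022, 0.15, 0, 0, -0.006, 0, 0.0022, 0.17, 0, 0, -0.006, 0, 0.0022, 0.183, 0, 0, -0.006, 0, 0.0022, 0.19, 0, 0, -0.006, 0, 0.0022, 0.19, 0, 0, -0.006, 0, 0.0022, 0.19, 0, 0, -0.006, 0, 0.0022, 0.19, 0, 0, -0.006]

```text
clock: 31.15
eef_pos: [0.4686, 0.2347, 0.0105]
tool_rot: [0.603, 0.798, 0.001, -0.0]
ft_force: [0.1, -0.2, 0.2]
grip_width: 0.0858
```

```bash
python3 - <<'E'
from capfit import *
o=sensors.get_obs();print(o["eef_pos"],o["ft_force"],o["clock"])
print(delta([.4681,.2337,.010],tool_down(.275),o))
c=cam("wrist","p15")
E
```

```text
[0.46863657 0.23473002 0.01047041] [ 0.08910485 -0.23662586  0.15623474] 31.15
[-0.0008, -0.0008, 0.0005, 0.0009, -0.0011, 0.0006]
```

View pics/p15.png

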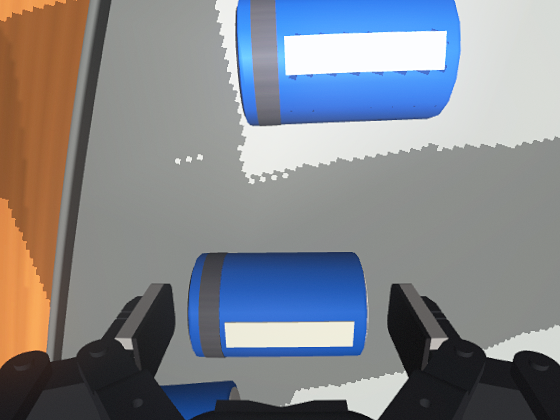

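apply_moves:
  plan: [0, -0.0006, 0, 0, 0, 0, 0, -0.0006, 0, 0, 0, 0, 0, -0.0006, 0, 0, 0, 0, 0, -0.0006, 0, 0, 0, 0, 0, -0.0006, 0, 0, 0, 0, 0, -0.0006, 0, 0, 0, 0, 0, -0.0006, 0, 0, 0, 0]
  grip: 0.045

```text
clock: 31.78
eef_pos: [0.4677, 0.2349, 0.0106]
tool_rot: [0.603, 0.798, 0.001, -0.0]
ft_force: [-0.6, -0.3, 6.5]
grip_width: 0.0612
```

```bash
python3 - <<'E'
from capfit import *
c=cam("wrist","p16"); o=sensors.get_obs(); print(o["grip_width"],.024-o["eef_pos"][2])
place("b1",.0136,.08,-.0005)
E
```

```text
0.06128808342605755 0.013410310933547175
hover [-0.2714, -0.0001, -0.0984, 0.001, -0.001, 0.1655]
+1mm [-0.2715, -0.0002, -0.0194, 0.001, -0.001, 0.1655]
eef [0.4677 0.235  0.0106] 31.8333 [-1.5 -1.2  7. ]
```

View pics/p16.png

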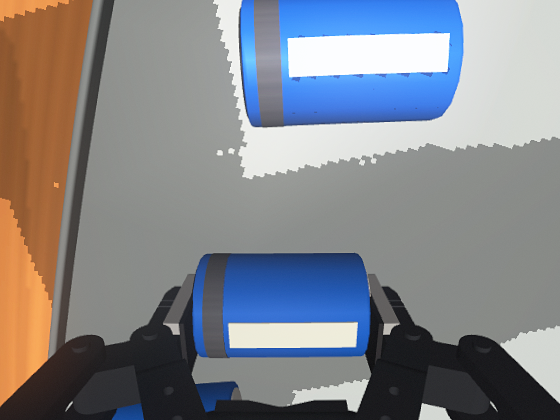

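apply_moves:
  plan: [0, 0, -0.02, 0, 0, 0, 0, 0, -0.06, 0, 0, 0, -0.01, 0, -0.1, 0, 0, 0.02, -0.04, 0, -0.12, 0, 0, 0.08, -0.08, 0, -0.12, 0, 0, 0.12, -0.12, 0, -0.12, 0, 0, 0.165, -0.16, 0, -0.12, 0, 0, 0.165, -0.2, 0, -0.12, 0.001, 0, 0.165, -0.24, 0, -0.11, 0.001, 0, 0.165, -0.265, 0, -0.1, 0.001, 0, 0.165, -0.271, 0, -0.0984, 0.001, 0, 0.165, -0.271, 0, -0.0984, 0.001, 0, 0.165]

```text
clock: 32.83
eef_pos: [0.5403, -0.028, 0.1064]
tool_rot: [0.668, 0.744, -0.001, -0.002]
ft_force: [0.6, 0.2, -1.4]
grip_width: 0.0609
```

apply_moves:
  plan: [0, 0, 0, 0, 0, 0, 0, 0, 0, 0, 0, 0, 0, 0, 0, 0, 0, 0]

```text
clock: 33.08
eef_pos: [0.541, -0.0247, 0.108]
tool_rot: [0.666, 0.746, -0.0, -0.001]
ft_force: [0.2, 0.7, -1.9]
grip_width: 0.0613
```

```bash
python3 -c "
from capfit import *
place('b1',.0136,.08,-.001)
c=cam('wrist','p17')"
```

```text
hover [-0.0012, 0.0005, -0.0007, -0.0018, -0.0006, 0.0028]
+1mm [-0.0012, 0.0006, 0.0783, -0.0018, -0.0006, 0.0028]
eef [ 0.541  -0.0247  0.108 ] 33.0833 [ 0.2  0.7 -1.9]
```

View pics/p17.png

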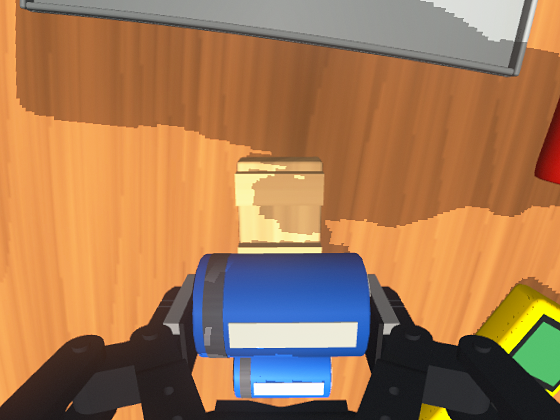

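apply_moves:
  plan: [-0.001, 0.0005, 0.025, -0.001, 0, 0.002, -0.001, 0.0005, 0.045, -0.001, 0, 0.002, -0.001, 0.0005, 0.06, -0.001, 0, 0.002, -0.001, 0.0005, 0.069, -0.001, 0, 0.002, -0.001, 0.0005, 0.075, -0.001, 0, 0.002, -0.001, 0.0005, 0.078, -0.001, 0, 0.002, -0.001, 0.0005, 0.078, -0.001, 0, 0.002, -0.001, 0.0005, 0.078, -0.001, 0, 0.002, -0.001, 0.0005, 0.078, -0.001, 0, 0.002]

```text
clock: 33.88
eef_pos: [0.5422, -0.0272, 0.0305]
tool_rot: [0.667, 0.745, 0.0, 0.0]
ft_force: [0.3, 1.1, -0.4]
grip_width: 0.0607
```

```bash
python3 -c "
from capfit import *
place('b1',.0136,.08,-.001)
c=cam('wrist','p18')"
```

```text
hover [0.0014, -0.0005, -0.0782, 0.0005, 0.0, -0.0015]
+1mm [0.0014, -0.0005, 0.0008, 0.0005, 0.0, -0.0015]
eef [ 0.5422 -0.0272  0.0305] 33.8833 [ 0.3  1.1 -0.4]
```

View pics/p18.png

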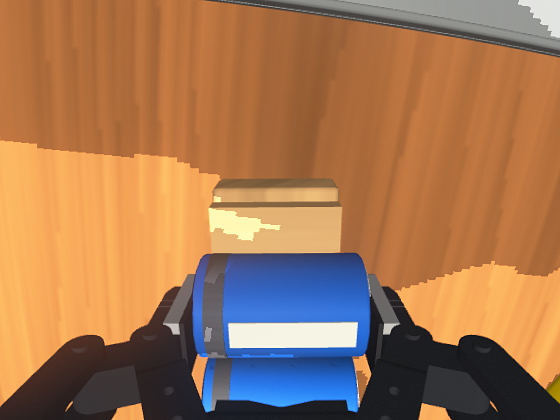

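apply_moves:
  plan: [0.001, -0.0017, 0.001, 0, 0, -0.001, 0.001, -0.0017, 0.001, 0, 0, -0.001, 0.001, -0.0017, 0.001, 0, 0, -0.001]

```text
clock: 34.18
eef_pos: [0.5395, -0.0264, 0.0288]
tool_rot: [0.667, 0.745, -0.0, -0.001]
ft_force: [-0.1, -0.0, -0.3]
grip_width: 0.0613
```

apply_moves:
  plan: [0, 0, 0, 0, 0, 0, 0, 0, 0, 0, 0, 0, 0, 0, 0, 0, 0, 0, 0, 0, 0, 0, 0, 0, 0, 0, 0, 0, 0, 0, 0, 0, 0, 0, 0, 0, 0, 0, -0.02, 0, 0, 0, 0, 0, -0.06, 0, 0, 0, 0, 0, -0.1, 0, 0, 0, 0, 0, -0.15, 0, 0, 0, 0, 0, -0.17, 0, 0, 0, 0, 0, -0.17, 0, 0, 0]
  grip: 0.0854

```text
clock: 35.18
eef_pos: [0.544, -0.0266, 0.2062]
tool_rot: [0.667, 0.745, 0.004, 0.005]
ft_force: [1.5, -0.6, -0.4]
grip_width: 0.0853
```

```bash
python3 - <<'E'
from capfit import *
c=cam('wrist'); im=c["bgr"].copy()
from rackfit import draw
draw(c,RACK,im,[0,0],1)
for k in ("b1","b2","b3"):
    y,z=SL[k]; P=rp(y); cv2.polylines(im,[hull(c,P[0],P[1],RACK[2],z).astype(int)],True,(0,255,255),1)
cv2.imwrite("pics/p19.png",cv2.resize(im[130:330,180:380],None,fx=3,fy=3,interpolation=cv2.INTER_CUBIC))
s=cam("side"); im=cv2.resize(s["bgr"][235:335,210:300],None,fx=6,fy=6,interpolation=cv2.INTER_CUBIC)
draw(s,RACK,im,[210,235],6)
for k in ("b1","b2","b3"):
    y,z=SL[k]; P=rp(y); cv2.polylines(im,[hull(s,P[0],P[1],RACK[2],z,S=6,off=(210,235)).astype(int)],True,(0,255,255),1)
cv2.imwrite("pics/p19s.png",im)
o=sensors.get_obs(); print(o["eef_pos"],o["clock"])
print(delta([.4383,.154,.2],tool_down(.40),o))
E
```

```text
[ 0.5408381  -0.02644458  0.20012591] 35.2833
[0.1906, -0.082, -0.0001, 0.0024, 0.0006, -0.2896]
```

View pics/p19.png

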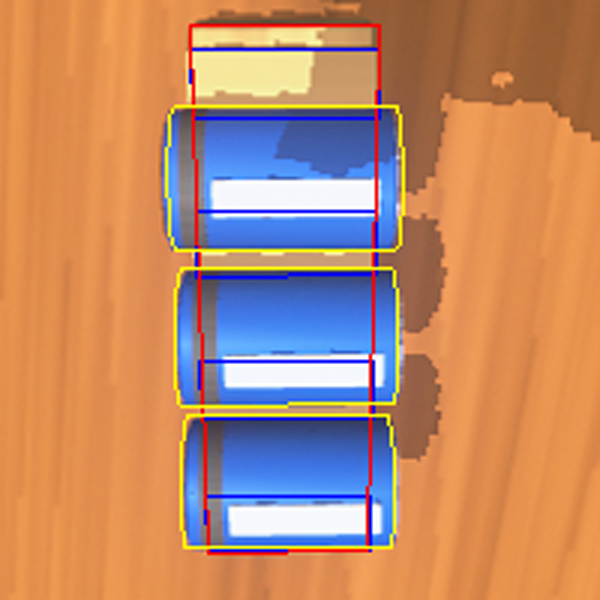

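View pics/p19s.png

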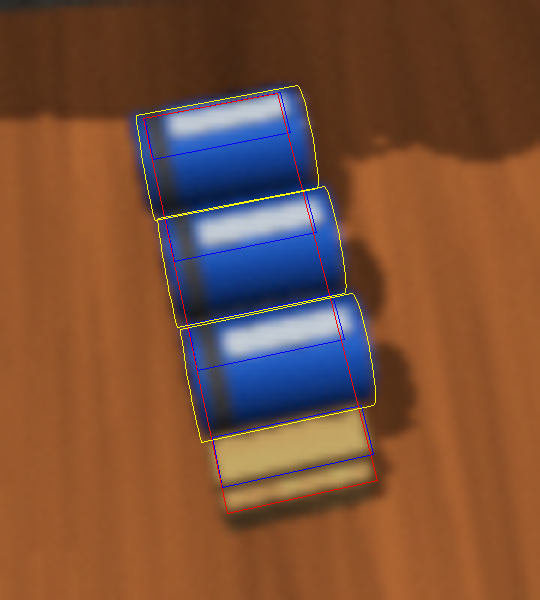

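apply_moves:
  plan: [0.1906, -0.082, 0, 0, 0, -0.29, 0.1906, -0.082, 0, 0, 0, -0.29, 0.1906, -0.082, 0, 0, 0, -0.29, 0.1906, -0.082, 0, 0, 0, -0.29, 0.1906, -0.082, 0, 0, 0, -0.29, 0.1906, -0.082, 0, 0, 0, -0.29, 0.1906, -0.082, 0, 0, 0, -0.29, 0.1906, -0.082, 0, 0, 0, -0.29, 0.1906, -0.082, 0, 0, 0, -0.29]

```text
clock: 36.03
eef_pos: [0.4374, 0.153, 0.1978]
tool_rot: [0.553, 0.833, -0.001, -0.001]
ft_force: [1.3, 0.0, 0.6]
grip_width: 0.0852
```

```bash
python3 -c "
from pick import *
look('p20',[.4383,.154])"
```

```text
[0.4383 0.1541 0.3918] 201.7
[0.4635 0.3271 0.3073] 1336.8
[ 0.6229  0.3272 -0.0251] 1183.4
eef [0.4374 0.153  0.1978] t 36.0333
z 0.06 [0.0006, 0.0017, 0.1378, -0.003, -0.0005, 0.0071]
z 0.01 [0.0006, 0.0019, 0.1878, -0.003, -0.0005, 0.0071]
```

View pics/p20.png

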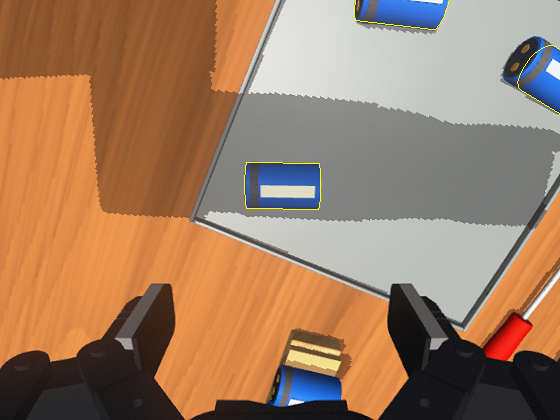

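apply_moves:
  plan: [0.0003, 0.0005, 0.04, 0, 0, 0.007, 0.0003, 0.0005, 0.08, 0, 0, 0.007, 0.0003, 0.0005, 0.12, 0, 0, 0.007, 0.0003, 0.0005, 0.15, 0, 0, 0.007, 0.0003, 0.0005, 0.17, 0, 0, 0.007, 0.0003, 0.0005, 0.183, 0, 0, 0.007, 0.0003, 0.0005, 0.19, 0, 0, 0.007, 0.0003, 0.0005, 0.19, 0, 0, 0.007, 0.0003, 0.0005, 0.19, 0, 0, 0.007, 0.0003, 0.0005, 0.19, 0, 0, 0.007]

```text
clock: 36.92
eef_pos: [0.4386, 0.1544, 0.0097]
tool_rot: [0.556, 0.831, 0.0, -0.0]
ft_force: [-0.1, 0.8, 0.2]
grip_width: 0.0854
```

```bash
python3 - <<'E'
from capfit import *
o=sensors.get_obs();print(o["eef_pos"],o["ft_force"],o["clock"])
print(delta([.4383,.1541,.010],tool_down(.392),o))
c=cam("wrist","p21")
E
```

```text
[0.43863059 0.15438923 0.00965305] [-0.14324721  0.777634    0.18982949] 36.9167
[-0.0001, -0.0004, -0.0003, 0.0007, -0.0006, 0.0003]
```

View pics/p21.png

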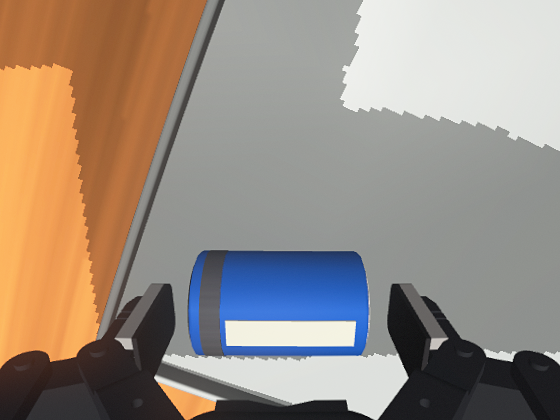

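apply_moves:
  plan: [0, 0, 0, 0, 0, 0, 0, 0, 0, 0, 0, 0, 0, 0, 0, 0, 0, 0, 0, 0, 0, 0, 0, 0, 0, 0, 0, 0, 0, 0, 0, 0, 0, 0, 0, 0, 0, 0, 0, 0, 0, 0]
  grip: 0.045

```text
clock: 37.55
eef_pos: [0.4384, 0.1549, 0.0099]
tool_rot: [0.555, 0.832, 0.001, 0.0]
ft_force: [-1.5, -0.6, 5.9]
grip_width: 0.0608
```

```bash
python3 - <<'E'
from capfit import *
c=cam("wrist","p22"); o=sensors.get_obs(); print(o["grip_width"],.024-o["eef_pos"][2])
place("m1",.0142,.07,-.0005)
E
```

```text
0.06148841188903677 0.0141154018415496
hover [-0.2299, 0.0193, -0.1203, 0.0011, -0.0005, 0.2825]
+1mm [-0.23, 0.0193, -0.0513, 0.0011, -0.0005, 0.2825]
eef [0.4384 0.1549 0.0099] 37.6 [ 0.1 -0.1  5.4]
```

View pics/p22.png

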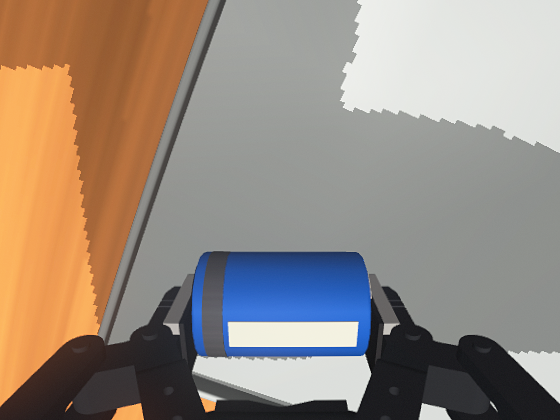

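apply_moves:
  plan: [0, 0, -0.02, 0, 0, 0, 0, 0, -0.06, 0, 0, 0, 0, 0, -0.1, 0, 0, 0.02, -0.02, 0.001, -0.135, 0, 0, 0.08, -0.06, 0.004, -0.145, 0, 0, 0.15, -0.1, 0.008, -0.145, 0, 0, 0.22, -0.14, 0.012, -0.145, 0, 0, 0.282, -0.18, 0.016, -0.14, 0.001, 0, 0.282, -0.21, 0.018, -0.13, 0.001, 0, 0.282, -0.225, 0.019, -0.122, 0.001, 0, 0.282, -0.23, 0.0193, -0.12, 0.001, 0, 0.282, -0.23, 0.0193, -0.12, 0.001, 0, 0.282]

```text
clock: 38.6
eef_pos: [0.5426, -0.0509, 0.1272]
tool_rot: [0.667, 0.745, -0.002, -0.002]
ft_force: [-0.3, 0.4, -1.1]
grip_width: 0.061
```

apply_moves:
  plan: [0, 0, 0, 0, 0, 0, 0, 0, 0, 0, 0, 0, 0, 0, 0, 0, 0, 0, 0, 0, 0, 0, 0, 0]

```text
clock: 38.93
eef_pos: [0.5435, -0.0492, 0.1292]
tool_rot: [0.666, 0.746, -0.001, -0.001]
ft_force: [-0.4, -0.2, -1.1]
grip_width: 0.0613
```

```bash
python3 -c "
from capfit import *
place('m1',.0142,.07,-.0007)
c=cam('wrist','p23')"
```

```text
hover [-0.0008, 0.0007, -0.001, -0.0017, -0.0002, 0.0024]
+1mm [-0.0008, 0.0008, 0.068, -0.0017, -0.0002, 0.0024]
eef [ 0.5435 -0.0492  0.1292] 38.9333 [-0.4 -0.2 -1.1]
```

View pics/p23.png

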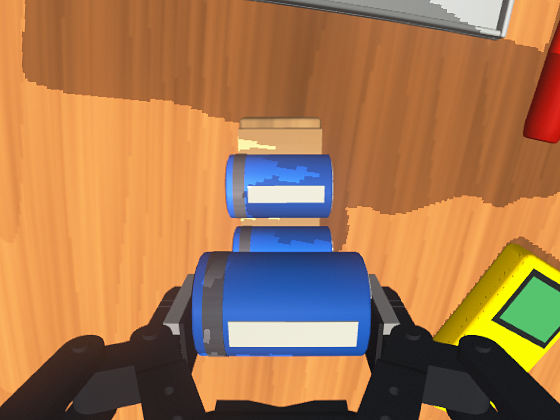

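apply_moves:
  plan: [-0.001, 0.0005, 0.022, -0.001, 0, 0.002, -0.001, 0.0005, 0.04, -0.001, 0, 0.002, -0.001, 0.0005, 0.052, -0.001, 0, 0.002, -0.001, 0.0005, 0.06, -0.001, 0, 0.002, -0.001, 0.0005, 0.065, -0.001, 0, 0.002, -0.001, 0.0005, 0.0675, -0.001, 0, 0.002, -0.001, 0.0005, 0.0675, -0.001, 0, 0.002, -0.001, 0.0005, 0.0675, -0.001, 0, 0.002, -0.001, 0.0005, 0.0675, -0.001, 0, 0.002]

```text
clock: 39.73
eef_pos: [0.5447, -0.0515, 0.0619]
tool_rot: [0.667, 0.745, 0.0, 0.0]
ft_force: [0.8, 0.4, -1.6]
grip_width: 0.0612
```

```bash
python3 -c "
from capfit import *
place('m1',.0142,.07,-.0007)
c=cam('wrist','p24')
s=cam('scene'); im=cv2.resize(s['bgr'][170:260,190:310],None,fx=6,fy=6,interpolation=cv2.INTER_CUBIC); cv2.imwrite('pics/p24s.png',im)"
```

```text
hover [0.0016, -0.0003, -0.0682, 0.0002, 0.0002, -0.0015]
+1mm [0.0016, -0.0003, 0.0008, 0.0002, 0.0002, -0.0015]
eef [ 0.5447 -0.0515  0.0619] 39.7333 [ 0.8  0.4 -1.6]
```

View pics/p24s.png

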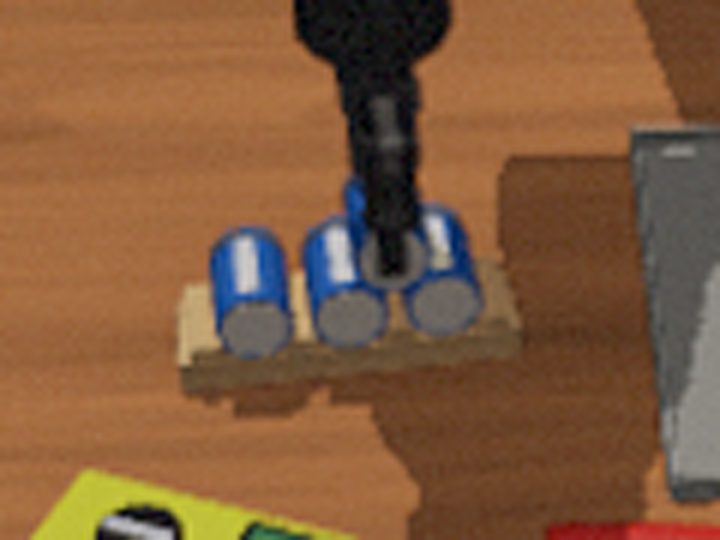

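apply_moves:
  plan: [0.0014, -0.0003, 0.0015, 0, 0, -0.001, 0.0014, -0.0003, 0.0015, 0, 0, -0.001, 0.0014, -0.0003, 0.0015, 0, 0, -0.001]

```text
clock: 40.08
eef_pos: [0.5442, -0.0505, 0.0601]
tool_rot: [0.667, 0.745, -0.0, 0.0]
ft_force: [0.1, -1.5, 1.9]
grip_width: 0.0608
```

apply_moves:
  plan: [0, 0, 0, 0, 0, 0, 0, 0, 0, 0, 0, 0, 0, 0, 0, 0, 0, 0, 0, 0, 0, 0, 0, 0, 0, 0, 0, 0, 0, 0, 0, 0, 0, 0, 0, 0, 0, 0, -0.02, 0, 0, 0, 0, 0, -0.06, 0, 0, 0, 0, 0, -0.1, 0, 0, 0, 0, 0, -0.14, 0, 0, 0, 0, 0, -0.14, 0, 0, 0, 0, 0, -0.14, 0, 0, 0]
  grip: 0.0854

```text
clock: 41.08
eef_pos: [0.5459, -0.0503, 0.2028]
tool_rot: [0.667, 0.745, 0.002, 0.002]
ft_force: [0.2, 0.4, -0.5]
grip_width: 0.0856
```

```bash
cat > chk.py <<'E'
from capfit import *
from rackfit import draw
def chk(name,slots,nxt,yaw):
    c=cam('wrist'); im=c["bgr"].copy(); 
    for k in slots:
        y,z=SL[k]; P=rp(y); cv2.polylines(im,[hull(c,P[0],P[1],RACK[2],z).astype(int)],True,(0,255,255),1)
    a=cv2.resize(im[130:330,180:380],None,fx=2,fy=2,interpolation=cv2.INTER_CUBIC)
    s=cam("side"); b=cv2.resize(s["bgr"][225:325,210:300],None,fx=4,fy=4,interpolation=cv2.INTER_CUBIC)
    for k in slots:
        y,z=SL[k]; P=rp(y); cv2.polylines(b,[hull(s,P[0],P[1],RACK[2],z,S=4,off=(210,225)).astype(int)],True,(0,255,255),1)
    cv2.imwrite(f"pics/{name}.png",np.hstack([a,b]))
    o=sensors.get_obs(); print(o["eef_pos"],o["clock"]); print(delta([*nxt,.2],tool_down(yaw),o))
E
python3 -c "
from chk import *
chk('p25',['b1','b2','b3','m1'],[.4635,.326],.31)"
```

```text
[ 0.54323712 -0.05003587  0.19889597] 41.1833
[0.3825, -0.0378, -0.0009, -0.0023, -0.0007, -0.1995]
```

View pics/p25.png

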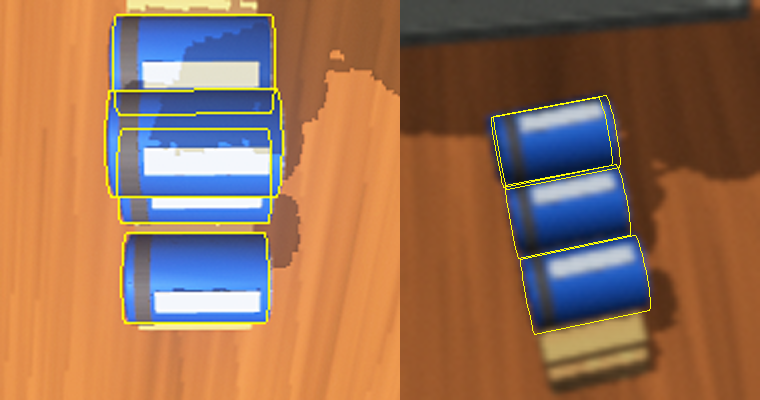

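apply_moves:
  plan: [0.3825, -0.0378, 0, 0, 0, -0.2, 0.3825, -0.0378, 0, 0, 0, -0.2, 0.3825, -0.0378, 0, 0, 0, -0.2, 0.3825, -0.0378, 0, 0, 0, -0.2, 0.3825, -0.0378, 0, 0, 0, -0.2, 0.3825, -0.0378, 0, 0, 0, -0.2, 0.3825, -0.0378, 0, 0, 0, -0.2, 0.3825, -0.0378, 0, 0, 0, -0.2, 0.3825, -0.0378, 0, 0, 0, -0.2, 0.3825, -0.0378, 0, 0, 0, -0.2, 0.3825, -0.0378, 0, 0, 0, -0.2, 0.3825, -0.0378, 0, 0, 0, -0.2]

```text
clock: 42.18
eef_pos: [0.4628, 0.3255, 0.1975]
tool_rot: [0.589, 0.808, -0.003, -0.001]
ft_force: [0.0, -0.5, 0.3]
grip_width: 0.0851
```

```bash
python3 -c "
from pick import *
look('p26',[.4635,.326])"
```

```text
[0.4637 0.3249 0.3326] 147.6
[ 0.607   0.3261 -0.0402] 654.3
eef [0.4628 0.3255 0.1975] t 42.1833
z 0.06 [-0.0006, 0.0014, 0.1375, -0.0053, 0.0013, -0.0206]
z 0.01 [-0.0006, 0.0016, 0.1875, -0.0053, 0.0013, -0.0206]
```

View pics/p26.png

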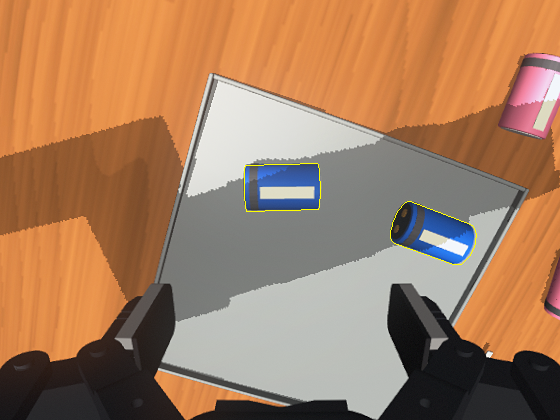

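apply_moves:
  plan: [-0.0008, 0.0006, 0.04, 0, 0, -0.02, -0.0008, 0.0006, 0.08, 0, 0, -0.02, -0.0008, 0.0006, 0.12, 0, 0, -0.02, -0.0008, 0.0006, 0.15, 0, 0, -0.02, -0.0008, 0.0006, 0.17, 0, 0, -0.02, -0.0008, 0.0006, 0.183, 0, 0, -0.02, -0.0008, 0.0006, 0.19, 0, 0, -0.02, -0.0008, 0.0006, 0.19, 0, 0, -0.02, -0.0008, 0.0006, 0.19, 0, 0, -0.02, -0.0008, 0.0006, 0.19, 0, 0, -0.02]

```text
clock: 43.07
eef_pos: [0.4658, 0.3253, 0.011]
tool_rot: [0.582, 0.813, 0.001, -0.0]
ft_force: [0.0, -0.2, -0.2]
grip_width: 0.0852
```

```bash
python3 - <<'E'
from capfit import *
o=sensors.get_obs();print(o["eef_pos"],o["ft_force"],o["clock"])
print(delta([.4637,.3249,.010],tool_down(.332),o))
c=cam("wrist","p27")
E
```

```text
[0.46577188 0.32526078 0.01095256] [ 0.01072078 -0.19149977 -0.24791466] 43.0667
[0.0003, -0.0021, 0.001, 0.0009, -0.0011, -0.0027]
```

View pics/p27.png

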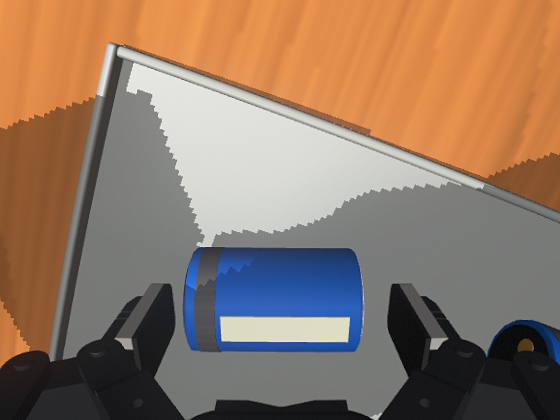

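apply_moves:
  plan: [0.001, -0.002, 0.001, 0, 0, 0, 0.001, -0.002, 0.001, 0, 0, 0, 0.001, -0.002, 0.001, 0, 0, 0, 0.001, -0.002, 0.001, 0, 0, 0, 0.001, -0.002, 0.001, 0, 0, 0, 0.001, -0.002, 0.001, 0, 0, 0, 0.001, -0.002, 0.001, 0, 0, 0, 0.001, -0.002, 0.001, 0, 0, 0]
  grip: 0.045

```text
clock: 43.78
eef_pos: [0.4626, 0.326, 0.0098]
tool_rot: [0.581, 0.814, 0.0, -0.0]
ft_force: [-1.6, -0.9, 6.3]
grip_width: 0.0612
```

```bash
python3 - <<'E'
from capfit import *
c=cam("wrist","p28"); o=sensors.get_obs(); print(o["grip_width"],.024-o["eef_pos"][2])
place("m2",.0142,.07,-.0005)
E
```

```text
0.06093269465552965 0.014204348363198206
hover [-0.4291, -0.0554, -0.1207, -0.0002, -0.001, 0.2197]
+1mm [-0.4291, -0.0554, -0.0517, -0.0002, -0.001, 0.2197]
eef [0.4626 0.326  0.0098] 43.8333 [-2.5 -0.9  5.4]
```

View pics/p28.png

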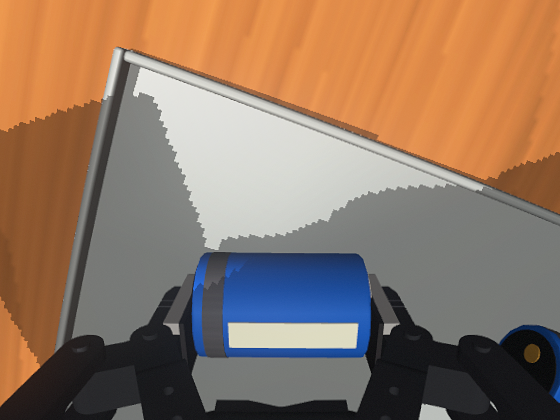

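apply_moves:
  plan: [0, 0, -0.02, 0, 0, 0, 0, 0, -0.06, 0, 0, 0, 0, 0, -0.1, 0, 0, 0.02, -0.03, -0.004, -0.125, 0, 0, 0.08, -0.07, -0.009, -0.15, 0, 0, 0.15, -0.11, -0.014, -0.15, 0, 0, 0.22, -0.15, -0.019, -0.15, 0, 0, 0.22, -0.19, -0.0245, -0.15, 0, 0, 0.22, -0.23, -0.03, -0.15, 0, 0, 0.22, -0.27, -0.035, -0.15, 0, 0, 0.22, -0.31, -0.04, -0.15, 0, 0, 0.22, -0.35, -0.045, -0.15, 0, 0, 0.22]

```text
clock: 44.83
eef_pos: [0.5333, -0.0219, 0.1584]
tool_rot: [0.667, 0.745, -0.0, -0.001]
ft_force: [1.3, -0.4, -1.8]
grip_width: 0.0613
```

apply_moves:
  plan: [-0.03, -0.0038, 0.005, 0, 0, 0, -0.055, -0.0073, 0.015, 0, 0, 0, -0.072, -0.0095, 0.025, 0, 0, 0, -0.079, -0.0104, 0.03, 0, 0, 0, -0.079, -0.0104, 0.03, 0, 0, 0, -0.079, -0.0104, 0.03, 0, 0, 0, -0.079, -0.0104, 0.03, 0, 0, 0]

```text
clock: 45.42
eef_pos: [0.5322, -0.0985, 0.1289]
tool_rot: [0.666, 0.746, -0.0, -0.0]
ft_force: [-0.1, -0.3, -0.3]
grip_width: 0.0612
```

```bash
python3 -c "
from capfit import *
place('m2',.0142,.07,-.001)
c=cam('wrist','p29')"
```

```text
hover [-0.0008, 0.0174, -0.0012, -0.0008, -0.0006, 0.0009]
+1mm [-0.0008, 0.0174, 0.0678, -0.0008, -0.0006, 0.0009]
eef [ 0.5322 -0.0985  0.1289] 45.4167 [-0.1 -0.3 -0.3]
```

View pics/p29.png

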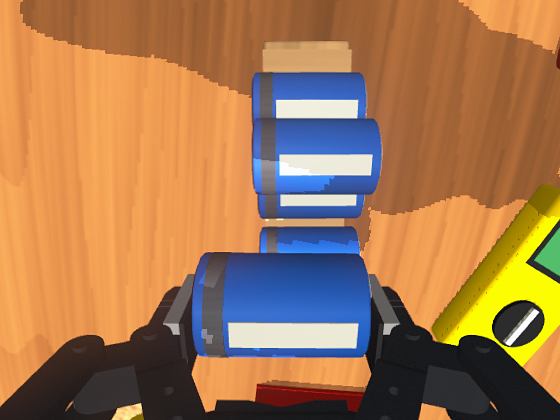

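apply_moves:
  plan: [0, 0.009, 0, 0, 0, 0, -0.0008, 0.0174, 0, 0, 0, 0, -0.0008, 0.0174, 0.01, 0, 0, 0, -0.0008, 0.0174, 0.02, 0, 0, 0, -0.0008, 0.0174, 0.02, 0, 0, 0, -0.0008, 0.0174, 0.02, 0, 0, 0]

```text
clock: 45.97
eef_pos: [0.5478, -0.0982, 0.1068]
tool_rot: [0.667, 0.745, -0.001, -0.002]
ft_force: [0.3, -0.0, -1.3]
grip_width: 0.0613
```

```bash
python3 -c "
from capfit import *
place('m2',.0142,.07,-.001)
c=cam('wrist','p30')"
```

```text
hover [0.0007, 0.0017, -0.0233, -0.0052, -0.0013, -0.0004]
+1mm [0.0006, 0.0021, 0.0457, -0.0052, -0.0013, -0.0004]
eef [ 0.5478 -0.0982  0.1068] 45.9667 [ 0.3 -0.  -1.3]
```

View pics/p30.png

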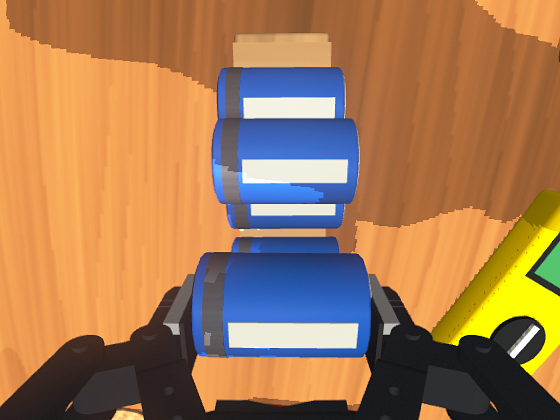

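apply_moves:
  plan: [0, 0.0015, 0.012, 0, 0, 0, 0, 0.0015, 0.024, 0, 0, 0, 0, 0.0015, 0.033, 0, 0, 0, 0, 0.0015, 0.039, 0, 0, 0, 0, 0.0015, 0.0435, 0, 0, 0, 0, 0.0015, 0.0435, 0, 0, 0, 0, 0.0015, 0.0435, 0, 0, 0, 0, 0.0015, 0.0435, 0, 0, 0]

```text
clock: 46.68
eef_pos: [0.5511, -0.0986, 0.0656]
tool_rot: [0.667, 0.745, -0.0, -0.0]
ft_force: [0.3, -0.1, -1.3]
grip_width: 0.0613
```

```bash
python3 -c "
from capfit import *
place('m2',.0142,.07,-.001)
c=cam('wrist','p31')
s=cam('scene'); im=cv2.resize(s['bgr'][170:260,190:310],None,fx=6,fy=6,interpolation=cv2.INTER_CUBIC); cv2.imwrite('pics/p31s.png',im)"
```

```text
hover [0.0014, -0.0015, -0.0645, -0.0004, 0.0001, -0.0006]
+1mm [0.0014, -0.0015, 0.0045, -0.0004, 0.0001, -0.0006]
eef [ 0.5511 -0.0986  0.0656] 46.6833 [ 0.3 -0.1 -1.3]
```

View pics/p31.png

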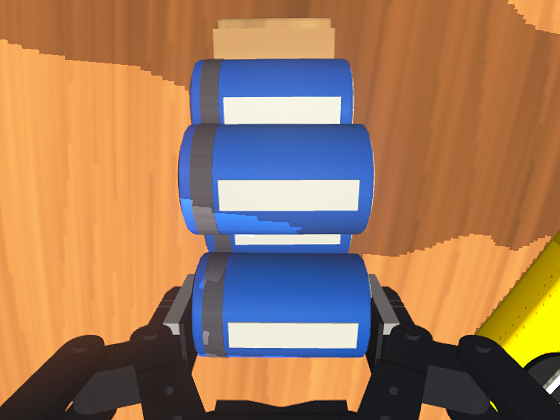

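View pics/p31s.png

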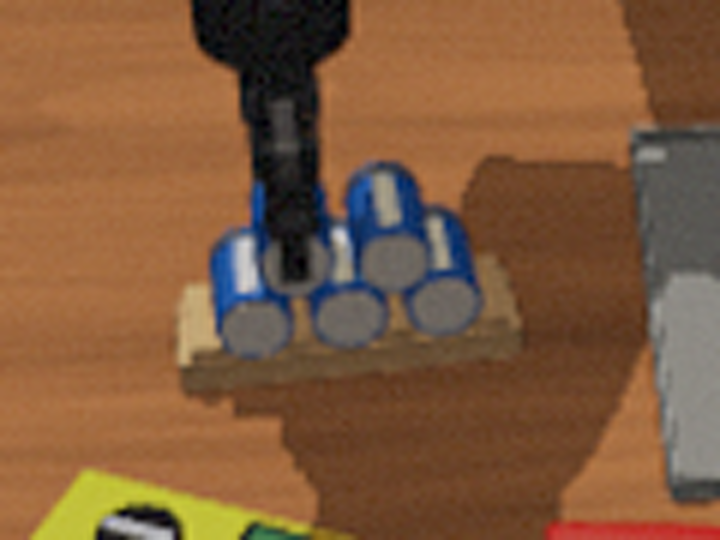

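apply_moves:
  plan: [0.0014, -0.0015, 0.002, 0, 0, 0, 0.0014, -0.0015, 0.004, 0, 0, 0, 0.0014, -0.0015, 0.005, 0, 0, 0, 0.0014, -0.0015, 0.005, 0, 0, 0, 0.0014, -0.0015, 0.005, 0, 0, 0]

```text
clock: 47.2
eef_pos: [0.5491, -0.0975, 0.0603]
tool_rot: [0.667, 0.745, -0.001, -0.0]
ft_force: [-1.2, -0.7, 1.6]
grip_width: 0.0616
```

apply_moves:
  plan: [0, 0, 0, 0, 0, 0, 0, 0, 0, 0, 0, 0, 0, 0, 0, 0, 0, 0, 0, 0, 0, 0, 0, 0, 0, 0, 0, 0, 0, 0, 0, 0, 0, 0, 0, 0, 0, 0, -0.02, 0, 0, 0, 0, 0, -0.06, 0, 0, 0, 0, 0, -0.1, 0, 0, 0, 0, 0, -0.14, 0, 0, 0, 0, 0, -0.14, 0, 0, 0, 0, 0, -0.14, 0, 0, 0]
  grip: 0.0854

```text
clock: 48.2
eef_pos: [0.5514, -0.0976, 0.2034]
tool_rot: [0.667, 0.745, 0.002, 0.003]
ft_force: [0.1, 0.1, -0.3]
grip_width: 0.0851
```

```bash
python3 -c "
from chk import *
chk('p32',['b1','b2','b3','m1','m2'],[.607,.3262],-.04)"
```

```text
[ 0.54877388 -0.09710939  0.19942027] 48.3
[0.4143, 0.1045, -0.0006, -0.0022, -0.0003, 0.1504]
```

View pics/p32.png

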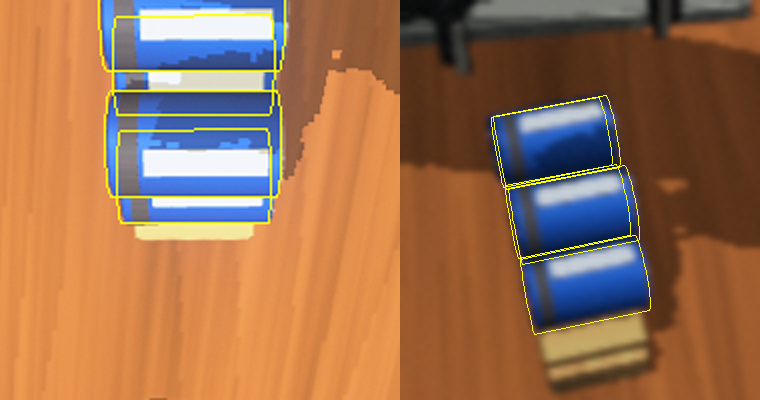

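apply_moves:
  plan: [0.4143, 0.1045, 0, 0, 0, 0.15, 0.4143, 0.1045, 0, 0, 0, 0.15, 0.4143, 0.1045, 0, 0, 0, 0.15, 0.4143, 0.1045, 0, 0, 0, 0.15, 0.4143, 0.1045, 0, 0, 0, 0.15, 0.4143, 0.1045, 0, 0, 0, 0.15, 0.4143, 0.1045, 0, 0, 0, 0.15, 0.4143, 0.1045, 0, 0, 0, 0.15, 0.4143, 0.1045, 0, 0, 0, 0.15, 0.4143, 0.1045, 0, 0, 0, 0.15, 0.4143, 0.1045, 0, 0, 0, 0.15, 0.4143, 0.1045, 0, 0, 0, 0.15]

```text
clock: 49.3
eef_pos: [0.6056, 0.3302, 0.1956]
tool_rot: [0.719, 0.695, -0.003, -0.002]
ft_force: [-0.1, -0.2, -1.0]
grip_width: 0.0854
```

apply_moves:
  plan: [0, 0, 0, 0, 0, 0, 0, 0, 0, 0, 0, 0]

```text
clock: 49.47
eef_pos: [0.6067, 0.3249, 0.1979]
tool_rot: [0.721, 0.693, -0.002, -0.001]
ft_force: [-0.4, 0.5, 0.1]
grip_width: 0.0854
```

```bash
python3 -c "
from pick import *
look('p33',[.607,.326])"
```

```text
[ 0.6053  0.3265 -0.0582] 189.4
eef [0.6067 0.3249 0.1979] t 49.4667
z 0.06 [0.0019, -0.0008, 0.1379, -0.0045, 0.0025, 0.0181]
z 0.01 [0.002, -0.0006, 0.1879, -0.0045, 0.0025, 0.0181]
```

View pics/p33.png

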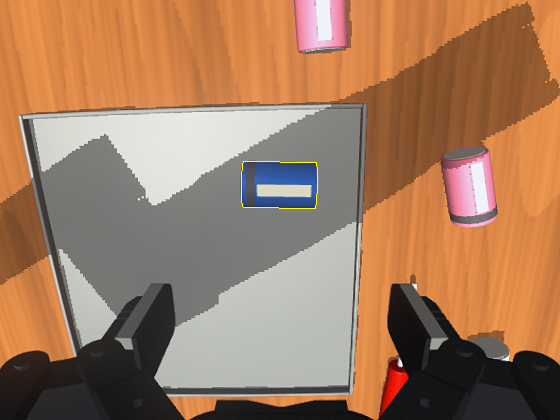

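apply_moves:
  plan: [0.001, -0.0012, 0.04, 0, 0, 0.018, 0.001, -0.0012, 0.08, 0, 0, 0.018, 0.001, -0.0012, 0.12, 0, 0, 0.018, 0.001, -0.0012, 0.15, 0, 0, 0.018, 0.001, -0.0012, 0.17, 0, 0, 0.018, 0.001, -0.0012, 0.183, 0, 0, 0.018, 0.001, -0.0012, 0.189, 0, 0, 0.018, 0.001, -0.0012, 0.189, 0, 0, 0.018, 0.001, -0.0012, 0.189, 0, 0, 0.018, 0.001, -0.0012, 0.189, 0, 0, 0.018]

```text
clock: 50.35
eef_pos: [0.6073, 0.3271, 0.0129]
tool_rot: [0.727, 0.686, 0.001, -0.0]
ft_force: [-0.8, -0.1, -0.2]
grip_width: 0.0852
```

```bash
python3 - <<'E'
from capfit import *
o=sensors.get_obs();print(o["eef_pos"],o["ft_force"],o["clock"])
print(delta([.6053,.3265,.010],tool_down(-.058),o))
c=cam("wrist","p34")
E
```

```text
[0.60730181 0.32709295 0.01290247] [-0.78963332 -0.12031    -0.20759774] 50.35
[-0.0007, -0.002, 0.0029, 0.0012, -0.0016, -0.0005]
```

View pics/p34.png

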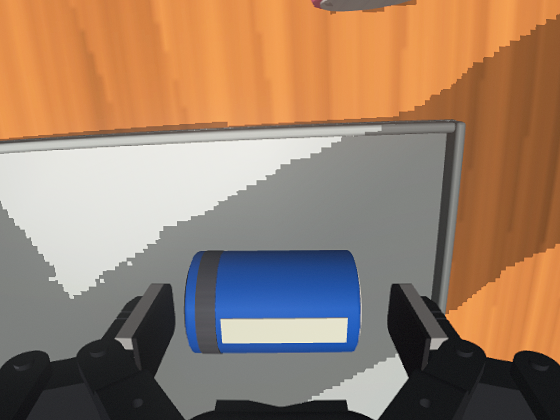

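apply_moves:
  plan: [0, -0.002, 0.0025, 0, 0, 0, 0, -0.002, 0.0025, 0, 0, 0, 0, -0.002, 0.0025, 0, 0, 0, 0, -0.002, 0.0025, 0, 0, 0, 0, -0.002, 0.0025, 0, 0, 0, 0, -0.002, 0.0025, 0, 0, 0, 0, -0.002, 0.0025, 0, 0, 0, 0, -0.002, 0.0025, 0, 0, 0]
  grip: 0.045

```text
clock: 51.07
eef_pos: [0.6043, 0.3277, 0.0095]
tool_rot: [0.727, 0.687, 0.0, -0.0]
ft_force: [-1.1, -0.5, 5.8]
grip_width: 0.0611
```

```bash
python3 - <<'E'
from capfit import *
c=cam("wrist","p35"); o=sensors.get_obs(); print(o["grip_width"],.024-o["eef_pos"][2])
place("t",.0142,.07,-.0005)
E
```

```text
0.06086945337915272 0.014540814108431489
hover [-0.4042, -0.0343, -0.153, -0.0003, -0.0009, -0.1684]
+1mm [-0.4042, -0.0343, -0.084, -0.0003, -0.0009, -0.1684]
eef [0.6043 0.3277 0.0095] 51.1167 [-1.8 -0.2  6.3]
```

View pics/p35.png

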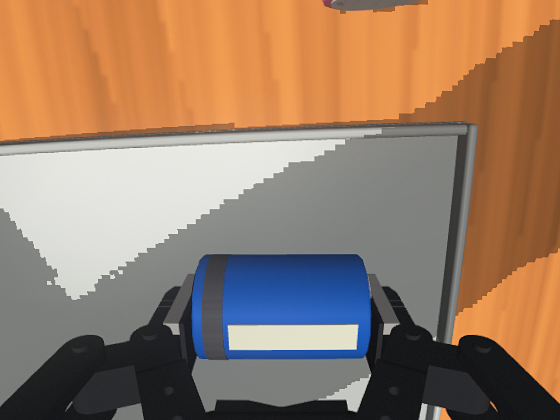

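apply_moves:
  plan: [0, 0, -0.02, 0, 0, 0, 0, 0, -0.06, 0, 0, 0, 0, 0, -0.1, 0, 0, -0.02, -0.02, -0.0017, -0.135, 0, 0, -0.06, -0.055, -0.0047, -0.155, 0, 0, -0.1, -0.095, -0.008, -0.165, 0, 0, -0.14, -0.135, -0.0115, -0.17, 0, 0, -0.168, -0.175, -0.015, -0.17, 0, 0, -0.168, -0.215, -0.018, -0.17, 0, 0, -0.168, -0.255, -0.0216, -0.17, 0, 0, -0.168, -0.295, -0.025, -0.17, 0, 0, -0.168, -0.33, -0.028, -0.17, 0, 0, -0.168]

```text
clock: 52.12
eef_pos: [0.5561, -0.003, 0.1779]
tool_rot: [0.667, 0.745, -0.001, -0.001]
ft_force: [0.5, 0.0, -1.1]
grip_width: 0.0608
```

```bash
python3 -c "
from capfit import *
place('t',.0145,.07,-.0015)"
```

```text
hover [-0.0686, -0.0169, 0.0162, -0.0027, 0.0002, -0.0012]
+1mm [-0.0686, -0.0167, 0.0852, -0.0027, 0.0002, -0.0012]
eef [ 0.5561 -0.003   0.1779] 52.1167 [ 0.5  0.  -1.1]
```

apply_moves:
  plan: [-0.03, -0.0075, 0.003, 0, 0, 0, -0.055, -0.014, 0.007, 0, 0, 0, -0.067, -0.017, 0.012, 0, 0, 0, -0.071, -0.0178, 0.016, 0, 0, 0, -0.071, -0.0178, 0.016, 0, 0, 0, -0.071, -0.0178, 0.016, 0, 0, 0, -0.071, -0.0178, 0.016, 0, 0, 0]

```text
clock: 52.7
eef_pos: [0.5477, -0.0717, 0.1624]
tool_rot: [0.666, 0.746, -0.0, -0.001]
ft_force: [-0.2, 1.2, -1.5]
grip_width: 0.0612
```

```bash
python3 -c "
from capfit import *
place('t',.0145,.07,-.0015)
c=cam('wrist','p36')"
```

```text
hover [-0.0012, -0.001, 0.0006, -0.0016, -0.0007, 0.0014]
+1mm [-0.0013, -0.0009, 0.0696, -0.0016, -0.0007, 0.0014]
eef [ 0.5477 -0.0717  0.1624] 52.7 [-0.2  1.2 -1.5]
```

View pics/p36.png

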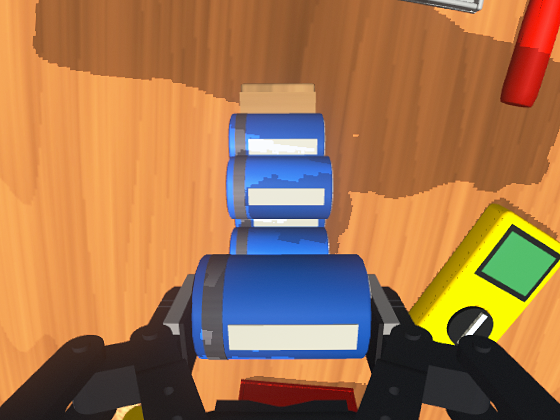

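apply_moves:
  plan: [-0.001, -0.001, 0.02, -0.001, 0, 0.001, -0.001, -0.001, 0.038, -0.001, 0, 0.001, -0.001, -0.001, 0.05, -0.001, 0, 0.001, -0.001, -0.001, 0.059, -0.001, 0, 0.001, -0.001, -0.001, 0.064, -0.001, 0, 0.001, -0.001, -0.001, 0.0665, -0.001, 0, 0.001, -0.001, -0.001, 0.0665, -0.001, 0, 0.001, -0.001, -0.001, 0.0665, -0.001, 0, 0.001, -0.001, -0.001, 0.0665, -0.001, 0, 0.001]

```text
clock: 53.5
eef_pos: [0.5472, -0.0743, 0.0969]
tool_rot: [0.667, 0.745, 0.0, 0.001]
ft_force: [-0.4, -0.4, -0.4]
grip_width: 0.0614
```

```bash
python3 -c "
from capfit import *
place('t',.0145,.07,-.0015)
c=cam('wrist','p37')
s=cam('scene'); im=cv2.resize(s['bgr'][160:250,190:310],None,fx=6,fy=6,interpolation=cv2.INTER_CUBIC); cv2.imwrite('pics/p37s.png',im)"
```

```text
hover [0.0013, -0.0001, -0.0649, 0.0013, 0.0002, -0.0015]
+1mm [0.0013, -0.0002, 0.0041, 0.0013, 0.0002, -0.0015]
eef [ 0.5472 -0.0743  0.0969] 53.5 [-0.4 -0.4 -0.4]
```

View pics/p37.png

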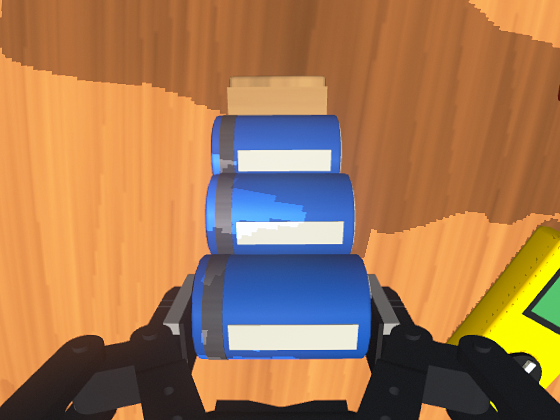

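View pics/p37s.png

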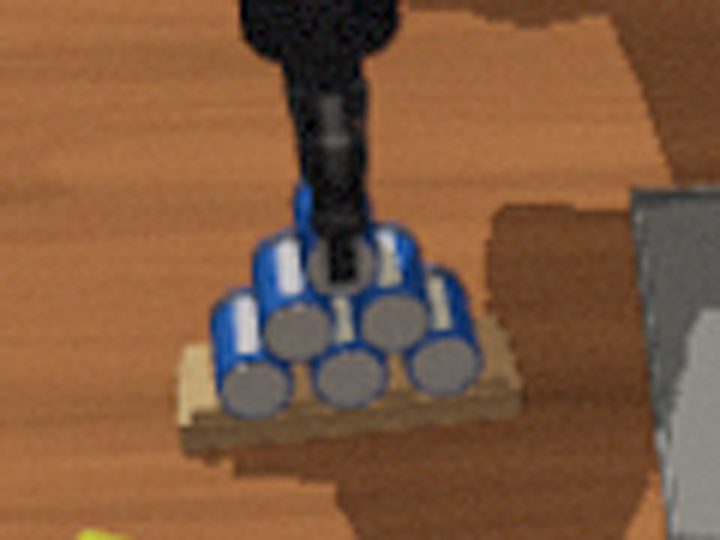

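Aligned (m1 centre col 280, held cap 281.5). Lowering the last 4–5 mm and releasing.

apply_moves:
  plan: [0.0012, 0, 0.002, 0.001, 0, -0.001, 0.0012, 0, 0.0038, 0.001, 0, -0.001, 0.0012, 0, 0.0045, 0.001, 0, -0.001, 0.0012, 0, 0.0045, 0.001, 0, -0.001, 0.0012, 0, 0.0045, 0.001, 0, -0.001]

```text
clock: 54.02
eef_pos: [0.5465, -0.0732, 0.0918]
tool_rot: [0.667, 0.745, -0.0, -0.0]
ft_force: [-1.2, 0.1, 1.0]
grip_width: 0.0612
```

apply_moves:
  plan: [0, 0, 0, 0, 0, 0, 0, 0, 0, 0, 0, 0, 0, 0, 0, 0, 0, 0, 0, 0, 0, 0, 0, 0, 0, 0, 0, 0, 0, 0, 0, 0, 0, 0, 0, 0, 0, 0, -0.02, 0, 0, 0, 0, 0, -0.06, 0, 0, 0, 0, 0, -0.1, 0, 0, 0, 0, 0, -0.14, 0, 0, 0, 0, 0, -0.16, 0, 0, 0, 0, 0, -0.16, 0, 0, 0]
  grip: 0.0854

```text
clock: 55.02
eef_pos: [0.5495, -0.0734, 0.258]
tool_rot: [0.667, 0.745, 0.003, 0.004]
ft_force: [-0.0, -0.6, -0.4]
grip_width: 0.0853
```

```bash
python3 -c "
from chk import *
chk('p38',['b1','b2','b3','m1','m2','t'],[.5,.3],0)
s=cam('scene','p38f'); im=cv2.resize(s['bgr'][160:250,190:310],None,fx=6,fy=6,interpolation=cv2.INTER_CUBIC); 
for k in SL:
    y,z=SL[k]; P=rp(y); A,B=cyl(P[0],P[1],RACK[2],z); cv2.polylines(im,[((proj(s,A)-[190,160]+.5)*6).astype(int)],True,(0,255,255),1)
cv2.imwrite('pics/p38s.png',im); cam('side','p38sd')"
```

```text
[ 0.54706532 -0.0730998   0.25238502] 55.1167
[0.376, -0.0057, 0.0523, 0.001, 0.0003, 0.1104]
```

View pics/p38s.png

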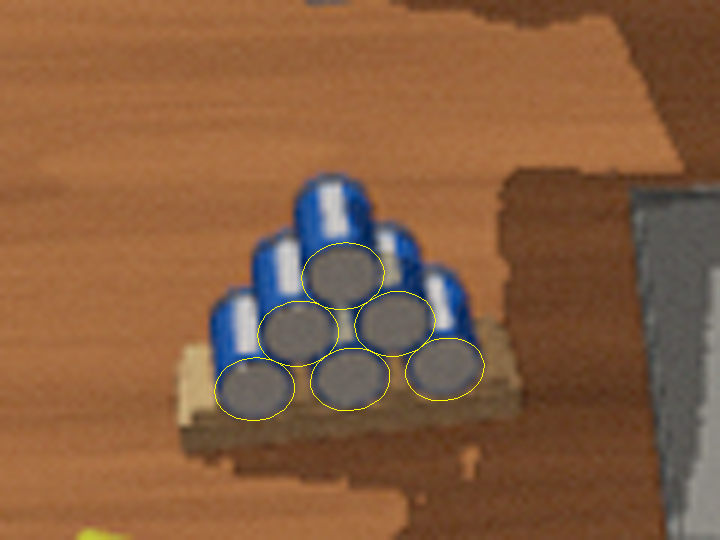

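View pics/p38.png

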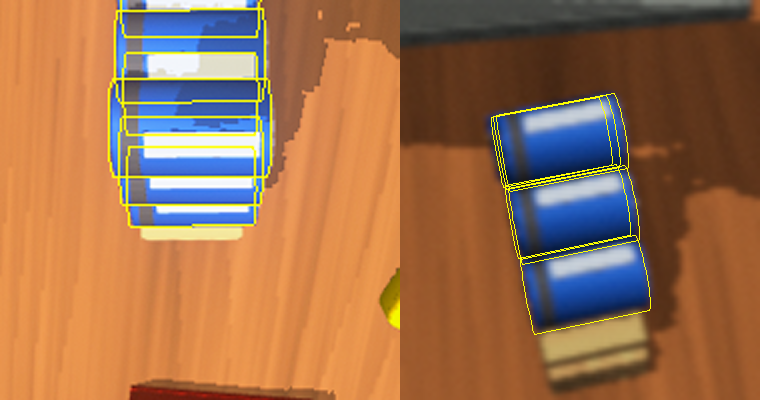

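View pics/p38sd.png

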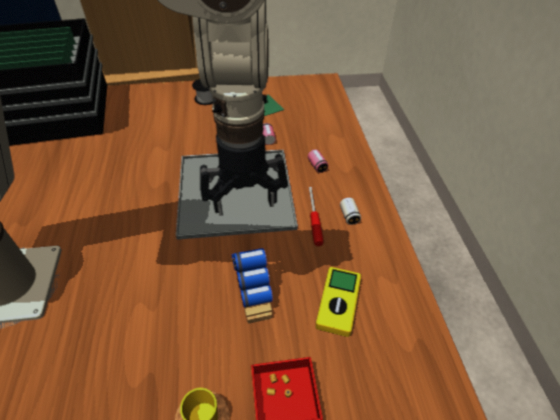

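apply_moves:
  plan: [0.02, 0, -0.03, 0, 0, 0, 0.04, 0, -0.06, 0, 0, 0, 0.06, 0, -0.08, 0, 0, 0, 0.08, 0, -0.08, 0, 0, 0, 0.1, 0, -0.08, 0, 0, 0, 0.1, 0, -0.08, 0, 0, 0, 0.1, 0, -0.08, 0, 0, 0, 0.1, 0, -0.08, 0, 0, 0, 0.1, 0, -0.08, 0, 0, 0]

```text
clock: 55.97
eef_pos: [0.5353, 0.0256, 0.3303]
tool_rot: [0.667, 0.745, -0.001, -0.001]
ft_force: [0.8, 0.1, 0.2]
grip_width: 0.0852
```

```bash
python3 -c "
from chk import *
s=cam('scene','p39'); w=cam('wrist','p39w')"
```

```text
(no output)
```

View pics/p39.png

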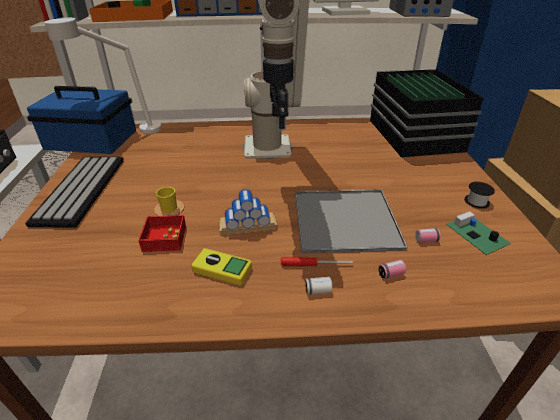

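View pics/p39w.png

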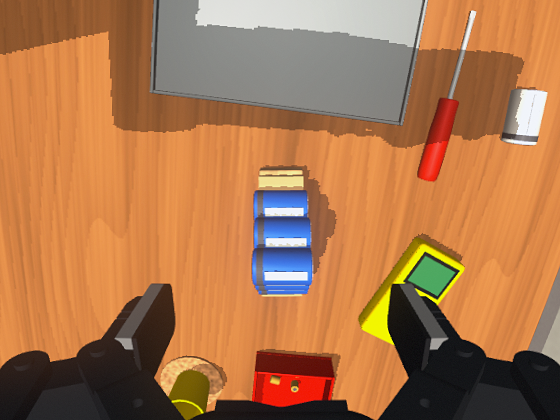

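The scene view shows the complete pyramid at (248,212), an empty tray, the cup upright on its mat at (167,202), and the spacers in the bin. The meter (222,266) and the driver (316,262) have not moved. I'm handing in.

```bash
python3 -c "
from workcell import bot
print(bot.job_done())"
```

```text
the job is handed in; nothing more can be done
None
```

The job is done and handed in at about 56 s of the 210 s limit.

- **Cup and spacers:** I poured the spacers into the red bin; I counted four in the cup beforehand and four in the bin afterwards. The empty cup stands upright on its cork mat. The overlay put it about 2 mm off centre.
- **Capacitors:** All six are on the rack as a 3-2-1 pyramid. In the last pictures each one lies within about 1–2 mm of its place in the scene, side and wrist overlays. The tray is empty.
- **Bystanders:** The multimeter, the screwdriver and the pink and white look-alikes were not touched, and in the last scene picture they are where they started.

No check failed. Two small disagreements came up along the way:

- **Cup position in the hand:** The cameras disagreed with my in-hand estimate by about 3 mm. I corrected for this before releasing it about 2 mm above the mat.
- **Elbow joint:** It sat at the end of its range (about −1.087, limit −1.09) while I gripped and set down the cup.

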